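Pack the goldsmith's measuring kit into its foam

TASK

Put the measuring kit away: press the square copper cup, mouth down, onto the red sprung air pad until the pad is fully down and hold it there for about a second to blow the filings out, then press the cup (still mouth down) and every gauge that is out on the bench into its own matching cutout in the foam tray, each fully home: lying level, with the flats of the gauges flush with the foam. The cup may be blown out before or after the gauges are packed; leave the other things on the bench where they are.

Things in the scene. Friction and masses are not known exactly. Their poses are not given: they have to be found in the camera images.
- caliper_mid (a point): Caliper lying flat, 110 g: steel beam 120 x 18 mm (x -60..60, y -9..9), two jaws (x -60..-47 and -37..-24) reaching to y +34; black grip block 36 x 18 mm on the beam. Flat 14 mm thick, block 22 mm above it (36 in all). Origin: middle of the block, 18 mm above the underside; x along the block, y across it (pinch along y), z up.
- square_mid (a point): Brass try square, an L lying flat, 130 g: stock 90 x 20 mm (x -45..45, y -10..10), blade (x 29..45) reaching to y +56; wooden grip block 40 x 20 mm on the stock. Flat 14 mm thick, block 22 mm above it (36 in all). Origin: middle of the block, 18 mm above the underside; x along the block, y across it (pinch along y), z up.
- thickness_mid (a point): Thickness gauge lying flat, 100 g: orange body 44 x 44 mm (x, y -22..22), stem 14 mm wide (y -7..7) reaching to x +70; white grip block 36 x 28 mm with a dial on top. Flat 14 mm thick, block 22 mm above it (36 in all). Origin: middle of the block, 18 mm above the underside; x along the block, y across it (pinch along y), z up.
- depth_mid (a point): Depth gauge, a green T lying flat, 120 g: foot 76 x 20 mm (x -38..38, y -10..10), scale bar (x -7..7) reaching to y +66; grey grip block 36 x 20 mm on the foot. Flat 14 mm thick, block 22 mm above it (36 in all). Origin: middle of the block, 18 mm above the underside; x along the block, y across it (pinch along y), z up.
- cup_mid (a point): Square copper filings cup standing mouth down: 48 x 48 mm, 60 mm high, walls 4 mm, closed face (brass label plate) on top. Its origin is its centre, half-way up (30 mm above the rim); x and y run square to its sides, z up. About 120 g.
- tray: Aluminium tray, 170 x 272 mm and 22 mm high, fixed, filled with dark foam flush with its rim with five yellow-floored cutouts. Origin under its centre, on the bench.
- slot_caliper: Cutout of the caliper's outline (the space between the jaws is open too). 14 mm deep, 2.5 mm wider than the gauge all round. Origin on its floor, axes as those of the seated gauge, whose point then lies 18 mm above it. Two springy foam lips reach 1.2 mm into the outline: pressing it home takes 5 to 15 N, straight down over the block.
- slot_square: L-shaped cutout of the try square.  14 mm deep, 2.5 mm wider than the gauge all round. Origin on its floor, axes as those of the seated gauge, whose point then lies 18 mm above it. Two springy foam lips reach 1.2 mm into the outline: pressing it home takes 5 to 15 N, straight down over the block.
- slot_thickness: Cutout of the thickness gauge: a square with a narrow arm.  14 mm deep, 2.5 mm wider than the gauge all round. Origin on its floor, axes as those of the seated gauge, whose point then lies 18 mm above it. Two springy foam lips reach 1.2 mm into the outline: pressing it home takes 5 to 15 N, straight down over the block.
- slot_depth: T-shaped cutout of the depth gauge.  14 mm deep, 2.5 mm wider than the gauge all round. Origin on its floor, axes as those of the seated gauge, whose point then lies 18 mm above it. Two springy foam lips reach 1.2 mm into the outline: pressing it home takes 5 to 15 N, straight down over the block.
- slot_cup: Square cutout of the cup, 53 x 53 mm and 14 mm deep, with the same springy lips (5 to 15 N to press in). Origin: centre of its floor, x and y square to its sides; the seated cup's point lies 30 mm above it. The cup fits in any of its four quarter turns.
- pad_top (a point): Middle of the top face of the round red sprung pad (74 mm across) on the fixed grey air block (104 x 104 mm, 45 mm high). The pad's top is 66 mm above the bench when up and 56 mm when fully down; this point moves with it.
- air_pad (a joint): Travel of the red pad downwards, m: 0 up, 0.010 fully down. Sprung: about 2.4 N starts it, about 8.4 N holds it fully down; it rises again when let go.
- ring_box: Dark red ring box, 50 mm. Not part of the job: leave it where it is.
- pliers: Pliers with blue handles. Not part of the job: leave it where it is.
- brush: Bench brush. Not part of the job: leave it where it is.
- glue: White glue bottle, 140 mm. Not part of the job: leave it where it is.
- dap: Small brass dapping punch, 24 mm wide and 32 mm tall, standing among the gauges. Not part of the job: leave it where it is.
Not all that is in view belongs to the job. Leave any blue look-alike of the part that bears caliper_mid alone.

How it is judged:
By the outcome, as a careful person would: the job done as asked, in the order asked, and still so for the second after the job is handed in, with the robot touching nothing.
Of caliper, square, thickness, depth only 3 to 4 are there at a start; the rules pass over those that are not, and their reading is None.
At some moment in a run one of caliper, square, thickness, depth may be knocked a few centimetres aside while the robot is not near it.
Once in a run the grip may slacken for a moment while it holds something.
It also fails if it takes over 210 s, if anything falls off the work surface, if the arm or the gripper's body presses on something with over 40 N, if the wrist force passes 120 N, or if a joint passes its speed limit or range.

ROBOT

A 6-joint arm with a two-finger parallel gripper is mounted at the origin on the work surface. World frame = base frame: x ahead of the robot, y to its left, z up, the work surface at z = 0. Lengths are in mm, angles in rad, forces in N, time in s.
With the tool pointing down it reaches from about 425 to 950 mm from the base axis. Payload 14.7 kg.
Tool frame: the origin (TCP) lies at the very end of the fingers, on their centre line; the grasp point (between the pads) lies 19 mm behind it; z points along the fingers, x is the direction in which the jaws open and shut, and the axes are right-handed (so a half turn about z gives the same grasp; the last joint's range is limited). The gripper opens to 85 mm and grips with 20 to 120 N. Pads are 22 mm wide; open, the fingers measure 114 mm over their backs; the gripper's body (76 mm by 85 mm) begins 54 mm behind the grasp point. The pads swing forward as they close: fully open they stand 13 mm farther back than shut.
Start: joints at [1.28, 0.48, 1.596, -0, 1.065, -0.047], TCP at [156.88, 630.778, 198.697] pointing down, gripper open.
Joint ranges: [-2.75, 2.75], [-0.82, 2.05], [0.23, 2.67], [-1.56, 4.7], [0.09, 2.69], [-2.92, 2.92]. Speed limits (rad/s): [1.89, 1.89, 2.39, 3.01, 3.01, 3.01].

INTERFACE

Orientations are given as a unit quaternion [w, x, y, z].
In Python, from rig import * gives the robot as it stands.
- The arm moves only by the shell command python3 -m pendant 'ROWS' [FORCE]. ROWS is JSON, a list of rows, each a list of 7 numbers: the turn, a rotation vector about the tool's x, y, z in units of 5 degrees (1.0 is 5 degrees), then the shift along the tool's x, y, z in units of 30 mm (1.0 is 30 mm), then the finger opening in mm, from 0 to 85.4. In form: [[wx, wy, wz, tx, ty, tz, claw], ...]. A call has 1 to 10 rows; each row is the pose to reach, as a shift and turn from the pose measured when the call began, along the tool's axes at that moment; what a row does not reach only later rows make up. A row lasts 1/12 s, in which the tool goes at most 41.7 mm and 7.16 degrees, less where a joint would pass 70% of its speed; a pose out of reach is approached as far as the arm can. A call with a gripper value outside its range is refused whole. The fingers move at their own pace and stop on an object; FORCE is the grip in N (left out, the last holds). Time passes only in rows, so rows that repeat a pose let the fingers close. It gives the time, the measured TCP pose, the force and the opening at its end, in the units of the state.
- read_state(): the state, without advancing time (a new reading comes with each control period).
- snapshot(name): name is "scene" or "top" or "wrist"; returns the picture (480x640x3 uint8, red, green, blue); there is no depth.
- get_calibration(name): a dict with "camera_matrix" (3x3 intrinsics, pixels), "eye" and "attitude" of the camera in the world; the wrist camera has in their place "T_tool_cam" (4x4, takes a point from camera to tool coordinates, whose origin is the TCP and whose axes are the tool frame's). Camera axes: x right, y down, z forward; pixel columns grow to the right and rows downward; lengths in mm; the calibration is good to about 2 mm. The wrist camera is an equidistant fisheye: a pixel r from the principal point sees the ray r / f radians off the axis. A picture is of the moment at which its call begins: read the wrist's pose just before it. get_calibration takes no time and is no camera call.
- sign_off(): hands the job in, once; it reports no verdict.
Trained networks look in the newest picture that a camera, given by its name, has taken for a name from the list of things; names that differ only in an ending like _2 or _b are one class to them, and where a whole thing is asked for, a point or a joint stands for the part that bears it (a point fixed in the world has none). Each returns a list of dicts, best first, with "score" (0 to 1); they miss things now and then, are a little off and sometimes report something else, mostly with a low value. They report only what shows in the picture. A call takes as long as a camera call. They do not tell look-alikes from the thing itself.
- recognise(camera, target): "rect" ([left, top, right, bottom] in pixels, round what is visible of it).
- mark_of(camera, target): "at" ([column, row] in pixels: a listed point, or the origin of a listed thing).
The state is a dict: "time_s": time; "joint_pos": joint angles; "joint_velocities": joint speeds; "joint_efforts": joint torques, N m; "ee_pos": TCP position; "orientation": TCP orientation; "contact_force": force on the tool from outside, world axes, zero at the start; "torque": the same for the moment, N m; "gripper_width": finger opening in mm.
Only numpy, scipy, OpenCV 4.12 (cv2) and the standard library are available. Lean on these libraries where they do the work, as an engineer would, in place of code of your own. Each camera call takes 0.05 s, during which the arm holds its last target.

## Working session

There is one attempt and no reset: what is moved stays moved. The work goes in short steps, Python scripts to look and compute and a shell command to move; the robot and the scene stay as the last step left them, time stands still between calls to the robot, and variables do not carry over. Pictures are saved under pics/ and viewed, and the job is handed in when it is done.

```bash
ls; mkdir -p pics; python3 - <<'E'
from rig import *
import cv2
print(read_state())
for n in ["scene","top","wrist"]:
    im=snapshot(n); cv2.imwrite(f"pics/a_{n}.png",im[:,:,::-1]); print(n,get_calibration(n))
E
```

```text
pics
{'time_s': 0.0, 'joint_pos': array([ 1.28042675e+00,  4.80832945e-01,  1.59684249e+00, -5.10140639e-06,
        1.06508271e+00, -4.66143366e-02]), 'joint_velocities': array([-0.00075611, -0.00112672, -0.0023029 , -0.00011823, -0.00026092,
        0.00034611]), 'joint_efforts': array([ 1.04338193e-03, -9.50635600e+01, -4.30175793e+01,  7.03426463e-05,
        1.21317903e-02,  1.84919242e-05]), 'ee_pos': array([156.74480954, 630.37853116, 198.08338063]), 'orientation': array([ 3.38948166e-04,  7.87827939e-01,  6.15895120e-01, -4.74041558e-04]), 'contact_force': array([-0.60716617, -0.34328739,  0.18358177]), 'torque': array([ 0.04906655, -0.00180756,  0.01008042]), 'gripper_width': 85.20089175454349}
scene {'camera_matrix': array([[594.97770785,   0.        , 323.88585239],
       [  0.        , 594.97770785, 241.42411844],
       [  0.        ,   0.        ,   1.        ]]), 'eye': array([1017.96448218,  933.34589579, 1169.29044112]), 'attitude': array([-0.08578867,  0.23462753,  0.89535638, -0.36868303])}
top {'camera_matrix': array([[614.48795894,   0.        , 319.11550868],
       [  0.        , 614.48795894, 235.14414435],
       [  0.        ,   0.        ,   1.        ]]), 'eye': array([ 220.94185571,  -29.25916813, 1484.80703863]), 'attitude': array([-0.07870633,  0.72715097, -0.67833045,  0.07017537])}
wrist {'camera_matrix': array([[371.64829954,   0.        , 320.77978461],
       [  0.        , 371.64829954, 243.61882981],
       [  0.        ,   0.        ,   1.        ]]), 'T_tool_cam': array([[ 9.99999695e-01, -6.63424704e-04, -4.11168373e-04,
         1.18496693e+00],
       [ 7.49945980e-04,  9.62678801e-01,  2.70645459e-01,
        -6.90487906e+01],
       [ 2.16270193e-04, -2.70645684e-01,  9.62679005e-01,
        -1.76126114e+02],
       [ 0.00000000e+00,  0.00000000e+00,  0.00000000e+00,
         1.00000000e+00]])}
```

View pics/a_top.png

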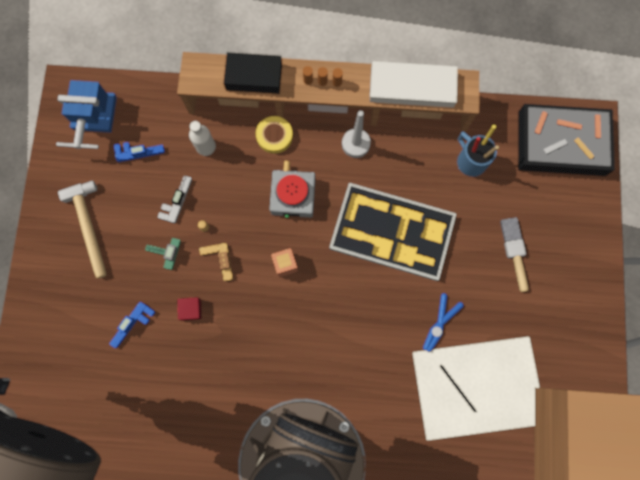

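View pics/a_scene.png

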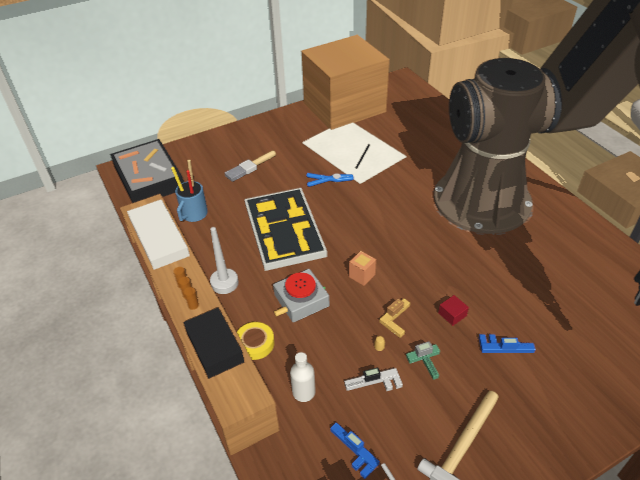

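View pics/a_wrist.png

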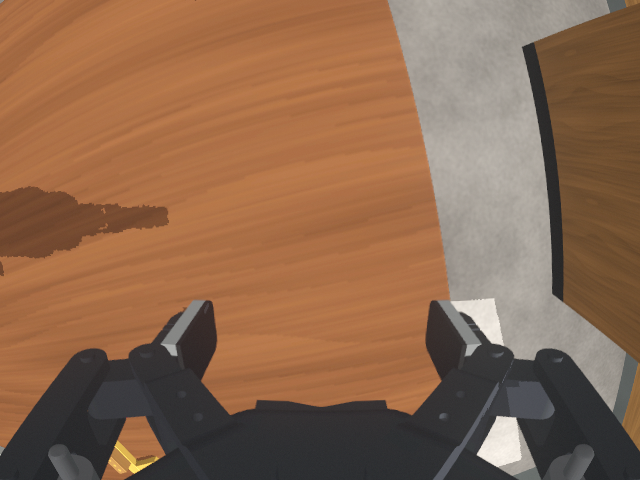

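```bash
cat > h.py <<'E'
from rig import *
import numpy as np, cv2
from scipy.spatial.transform import Rotation as R
def rot(q): return R.from_quat([q[1],q[2],q[3],q[0]])
def fixed(cam,pts,z):
    c=get_calibration(cam); K=c["camera_matrix"]; Rm=rot(c["attitude"]).as_matrix(); e=np.array(c["eye"])
    out=[]
    for (u,v) in np.atleast_2d(pts):
        d=Rm@np.linalg.inv(K)@np.array([u,v,1.]); t=(z-e[2])/d[2]; out.append(e+t*d)
    return np.array(out)
def proj(cam,P):
    c=get_calibration(cam); K=c["camera_matrix"]; Rm=rot(c["attitude"]).as_matrix(); e=np.array(c["eye"])
    p=(np.atleast_2d(P)-e)@Rm; q=p@K.T; return q[:,:2]/q[:,2:]
def wcam(st):
    T=np.eye(4); T[:3,:3]=rot(st["orientation"]).as_matrix(); T[:3,3]=st["ee_pos"]
    return T@np.array(get_calibration("wrist")["T_tool_cam"])
def wrist(pts,z,st):
    K=get_calibration("wrist")["camera_matrix"]; T=wcam(st); out=[]
    for (u,v) in np.atleast_2d(pts):
        x=(u-K[0,2])/K[0,0]; y=(v-K[1,2])/K[1,1]; r=np.hypot(x,y)+1e-12
        d=T[:3,:3]@np.array([np.sin(r)*x/r,np.sin(r)*y/r,np.cos(r)]); e=T[:3,3]; t=(z-e[2])/d[2]; out.append(e+t*d)
    return np.array(out)
def wproj(P,st):
    K=get_calibration("wrist")["camera_matrix"]; T=wcam(st)
    p=(np.atleast_2d(P)-T[:3,3])@T[:3,:3]; th=np.arctan2(np.hypot(p[:,0],p[:,1]),p[:,2]); h=np.hypot(p[:,0],p[:,1])+1e-12
    return np.c_[K[0,2]+K[0,0]*th*p[:,0]/h, K[1,2]+K[1,1]*th*p[:,1]/h]
def shot(cam,name):
    st=read_state(); im=snapshot(cam); cv2.imwrite(f"pics/{name}.png",im[:,:,::-1]); return st,im
def yaw(st=None):
    st=st or read_state(); x=rot(st["orientation"]).as_matrix()[:,0]; return np.degrees(np.arctan2(x[1],x[0]))
def go(P,yw=None,st=None):
    """shift and turn (in pendant units) to TCP P, tool x at yaw yw (deg, mod 180), pointing straight down"""
    st=st or read_state(); Rm=rot(st["orientation"]).as_matrix()
    s=Rm.T@(np.array(P)-st["ee_pos"])/30
    if yw is None: yw=yaw(st)
    best=None
    for a in (yw-360,yw-180,yw,yw+180,yw+360):
        c,ss=np.cos(np.radians(a)),np.sin(np.radians(a))
        W=np.array([[c,ss,0],[ss,-c,0],[0,0,-1]])
        rv=np.degrees(R.from_matrix(Rm.T@W).as_rotvec())/5
        j6=st["joint_pos"][5]
        if best is None or np.linalg.norm(rv)<np.linalg.norm(best): best=rv
    print("turn",best.round(2),"shift",s.round(3),"| ee",np.round(st["ee_pos"],1),"yaw",round(yaw(st),1),"j6",round(float(st["joint_pos"][5]),2),"F",np.round(st["contact_force"],1),"t",round(st["time_s"],2),"w",round(st["gripper_width"],1))
E
python3 - <<'E'
from h import *
for cam in ["top","scene"]:
    st,im=shot(cam,"b_"+cam)
    for n,z in [("caliper_mid",18),("square_mid",18),("thickness_mid",18),("depth_mid",18),("cup_mid",30),("pad_top",66),("tray",0),("slot_caliper",8),("slot_square",8),("slot_thickness",8),("slot_depth",8),("slot_cup",8),("dap",0)]:
        r=mark_of(cam,n)
        print(cam,n,[(round(d["score"],2),np.round(d["at"],1).tolist(),fixed(cam,d["at"],z)[0,:2].round(0).tolist()) for d in r[:3]])
im=cv2.imread("pics/b_top.png"); 
cv2.imwrite("pics/b_tray.png",cv2.resize(im[170:290,320:470],None,fx=5,fy=5,interpolation=cv2.INTER_CUBIC))
cv2.imwrite("pics/b_gau.png",cv2.resize(im[165:295,135:315],None,fx=4.4,fy=4.4,interpolation=cv2.INTER_CUBIC))
E
```

```text
top caliper_mid [(0.85, [126.7, 325.1], [285.0, 439.0]), (0.74, [138.4, 151.8], [717.0, 469.0])]
top square_mid [(0.77, [225.4, 262.1], [452.0, 221.0]), (0.63, [284.0, 262.6], [461.0, 80.0]), (0.19, [512.5, 255.2], [517.0, -471.0])]
top thickness_mid []
top depth_mid [(0.68, [172.6, 250.6], [471.0, 352.0]), (0.66, [188.6, 309.3], [333.0, 297.0])]
top cup_mid [(0.98, [283.3, 264.7], [453.0, 80.0]), (0.74, [207.4, 144.6], [744.0, 295.0])]
top pad_top [(0.72, [208.2, 228.8], [521.0, 262.0]), (0.57, [290.3, 190.6], [628.0, 75.0])]
top tray [(0.83, [392.5, 230.5], [562.0, -180.0])]
top slot_caliper [(0.42, [369.1, 240.4], [532.0, -123.0])]
top slot_square [(0.72, [205.6, 148.6], [741.0, 303.0]), (0.57, [368.8, 207.5], [615.0, -118.0]), (0.52, [367.5, 240.3], [532.0, -119.0])]
top slot_thickness [(0.56, [406.2, 251.4], [511.0, -215.0])]
top slot_depth []
top slot_cup [(0.41, [432.1, 228.3], [573.0, -276.0])]
top dap [(0.52, [204.4, 226.1], [541.0, 286.0])]
scene caliper_mid [(0.82, [370.2, 377.7], [606.0, 354.0]), (0.78, [352.3, 442.6], [718.0, 464.0]), (0.67, [507.8, 342.6], [281.0, 432.0])]
scene square_mid [(0.83, [395.0, 309.2], [453.0, 222.0]), (0.34, [294.9, 215.2], [512.0, -200.0])]
scene thickness_mid []
scene depth_mid [(0.74, [424.4, 352.6], [464.0, 359.0])]
scene cup_mid [(0.83, [357.5, 269.0], [470.0, 73.0])]
scene pad_top [(0.67, [300.9, 282.3], [629.0, 69.0])]
scene tray [(0.65, [283.7, 232.3], [563.0, -170.0]), (0.55, [452.3, 315.2], [333.0, 295.0])]
scene slot_caliper [(0.4, [296.4, 237.6], [545.0, -127.0])]
scene slot_square [(0.4, [272.2, 249.8], [623.0, -118.0])]
scene slot_thickness [(0.5, [298.9, 217.0], [501.0, -197.0]), (0.43, [394.6, 307.6], [446.0, 211.0])]
scene slot_depth [(0.51, [265.6, 228.1], [603.0, -203.0]), (0.24, [301.9, 283.9], [609.0, 29.0])]
scene slot_cup [(0.51, [267.0, 212.0], [571.0, -262.0])]
scene dap [(0.57, [377.0, 348.1], [544.0, 285.0])]
```

View pics/b_tray.png

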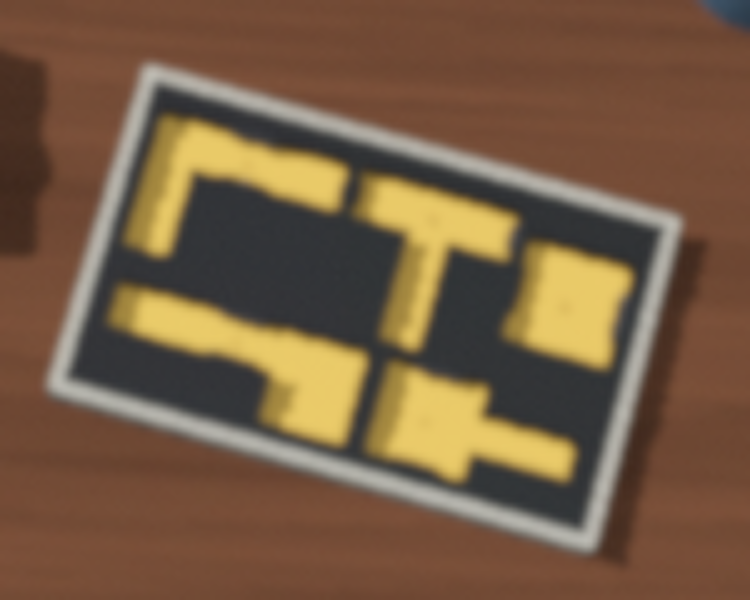

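View pics/b_gau.png

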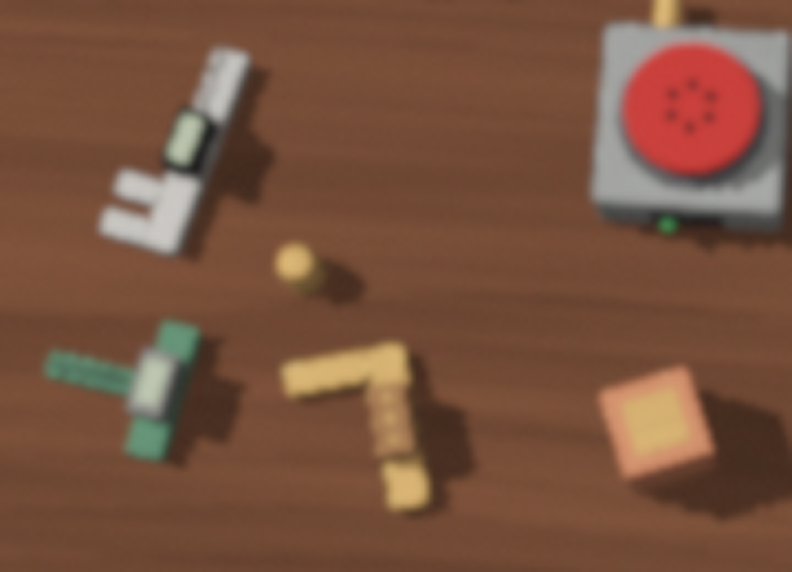

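```bash
python3 - <<'E'
from h import *
go([450,220,380],20)
E
```

```text
turn [ 0.    0.   11.21] shift [-10.93   12.787  -6.043] | ee [156.9 630.8 198.7] yaw 76.0 j6 -0.05 F [0.1 0.6 0.5] t 1.55 w 85.4
```

```bash
python3 -m pendant '[[0,0,11.2,-10.9,12.8,-6,85],[0,0,11.2,-10.9,12.8,-6,85],[0,0,11.2,-10.9,12.8,-6,85],[0,0,11.2,-10.9,12.8,-6,85],[0,0,11.2,-10.9,12.8,-6,85],[0,0,11.2,-10.9,12.8,-6,85],[0,0,11.2,-10.9,12.8,-6,85],[0,0,11.2,-10.9,12.8,-6,85],[0,0,11.2,-10.9,12.8,-6,85],[0,0,11.2,-10.9,12.8,-6,85]]' 
python3 - <<'E'
from h import *
go([480,260,300],20)
E
```

```text
time_s: 2.38
ee_pos: [386.0, 310.0, 339.7]
orientation: [-0.0, 0.985, 0.174, 0.0]
contact_force: [1.5, 0.1, 0.4]
gripper_width: 85.2
turn [-0.   -0.01 -0.  ] shift [2.372 2.638 1.324] | ee [386.  310.  339.7] yaw 20.0 j6 0.27 F [1.5 0.1 0.4] t 2.38 w 85.2
```

```bash
python3 -m pendant '[[0,0,0,2.4,2.6,1,85],[0,0,0,2.4,2.6,1,85],[0,0,0,2.4,2.6,1,85],[0,0,0,2.4,2.6,1,85],[0,0,0,2.4,2.6,1,85],[0,0,0,2.4,2.6,1,85]]' 
python3 - <<'E'
from h import *
st,im=shot("wrist","c1")
for n,z in [("caliper_mid",18),("square_mid",18),("thickness_mid",18),("depth_mid",18),("cup_mid",30),("dap",0)]:
    print(n,[(round(d["score"],2),np.round(d["at"],1).tolist(),wrist(d["at"],z,st)[0,:2].round(0).tolist()) for d in mark_of("wrist",n)[:3]])
E
```

```text
time_s: 2.88
ee_pos: [480.1, 261.3, 309.7]
orientation: [-0.0, 0.985, 0.173, 0.0]
contact_force: [-1.4, 0.2, 0.4]
gripper_width: 85.2
caliper_mid [(0.92, [220.9, 22.3], [281.0, 437.0]), (0.88, [530.7, 120.4], [714.0, 468.0]), (0.64, [435.0, 166.6], [605.0, 351.0])]
square_mid [(0.66, [292.8, 218.6], [456.0, 223.0])]
thickness_mid []
depth_mid [(0.8, [337.7, 122.9], [468.0, 357.0]), (0.68, [218.0, 134.0], [329.0, 295.0])]
cup_mid [(0.9, [261.5, 316.8], [459.0, 80.0])]
dap [(0.72, [370.3, 194.8], [542.0, 284.0])]
```

View pics/c1.png

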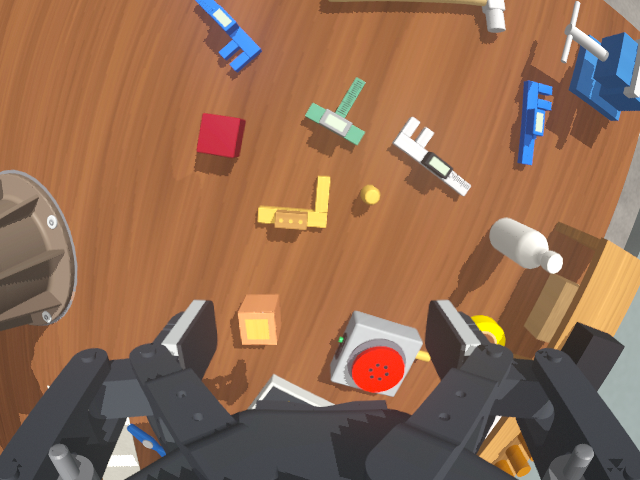

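```bash
python3 - <<'E'
from h import *
# refined tray corners in top pic
pts=np.array([[150,65],[682,215],[595,550],[48,388]])/5+[320,170]
P=fixed("top",pts,22); print(P.round(1)); print(P.mean(0))
e=P[1]-P[0]; print(np.degrees(np.arctan2(e[1],e[0])))
go([600,-225,330],10)
E
```

```text
[[ 670.5  -67.6   22. ]
 [ 611.9 -332.3   22. ]
 [ 443.5 -294.6   22. ]
 [ 504.3  -28.    22. ]]
[ 557.58278471 -180.59167255   22.        ]
-102.48808312777307
turn [-0.   -0.01  2.01] shift [-1.805 16.615 -0.671] | ee [480.  261.8 310. ] yaw 20.0 j6 0.09 F [-0.6  0.1 -0.2] t 3.23 w 85.1
```

```bash
python3 - <<'E'
from h import *
go([548,-225,310],-12)
E
python3 -m pendant '[[0,0,2,1,4,0,85],[0,0,4,1,8,0,85],[0,0,6.4,-3,15,0,85],[0,0,6.4,-3,15,0,85],[0,0,6.4,-3,15,0,85],[0,0,6.4,-3,15,0,85],[0,0,6.4,-3,15,0,85],[0,0,6.4,-3,15,0,85],[0,0,6.4,-3,15,0,85],[0,0,6.4,-3,15,0,85]]' 
python3 - <<'E'
from h import *
go([548,-225,310],-12)
E
```

```text
turn [-0.01 -0.01  6.41] shift [-3.4340e+00  1.6021e+01 -6.0000e-03] | ee [480.  261.8 310. ] yaw 20.0 j6 0.09 F [-0.6  0.1 -0.2] t 3.23 w 85.1
time_s: 4.07
ee_pos: [545.9, -145.0, 310.2]
orientation: [-0.0, 0.995, -0.104, 0.001]
contact_force: [0.8, 0.5, 0.2]
gripper_width: 84.8
turn [-0.01 -0.02  0.01] shift [0.619 2.596 0.005] | ee [ 545.9 -145.   310.2] yaw -11.9 j6 -0.11 F [0.8 0.5 0.2] t 4.07 w 84.8
```

```bash
python3 -m pendant '[[0,0,0,0.6,2.6,2,85],[0,0,0,0.6,2.6,2,85],[0,0,0,0.6,2.6,2,85],[0,0,0,0.6,2.6,2,85],[0,0,0,0.6,2.6,2,85],[0,0,0,0.6,2.6,2,85]]' 
python3 - <<'E'
from h import *
st,im=shot("wrist","d1")
for n,z in [("tray",0),("slot_caliper",8),("slot_square",8),("slot_thickness",8),("slot_depth",8),("slot_cup",8)]:
    print(n,[(round(d["score"],2),np.round(d["at"],1).tolist(),wrist(d["at"],z,st)[0,:2].round(0).tolist()) for d in mark_of("wrist",n)[:3]])
go([548,-225,310],-12)
E
```

```text
time_s: 4.57
ee_pos: [547.9, -224.0, 251.0]
orientation: [-0.0, 0.995, -0.104, 0.001]
contact_force: [0.3, 0.3, 1.0]
gripper_width: 85.0
tray [(0.85, [318.1, 159.8], [555.0, -175.0])]
slot_caliper [(0.6, [292.5, 116.1], [538.0, -121.0])]
slot_square [(0.54, [373.0, 100.4], [629.0, -121.0])]
slot_thickness [(0.67, [281.1, 201.3], [504.0, -212.0])]
slot_depth [(0.63, [369.5, 182.5], [607.0, -212.0])]
slot_cup []
turn [-0.01 -0.02  0.02] shift [ 0.015  0.017 -1.978] | ee [ 547.8 -224.4  250.7] yaw -11.9 j6 -0.23 F [ 0.1 -0.  -0.1] t 4.92 w 85.1
```

View pics/d1.png

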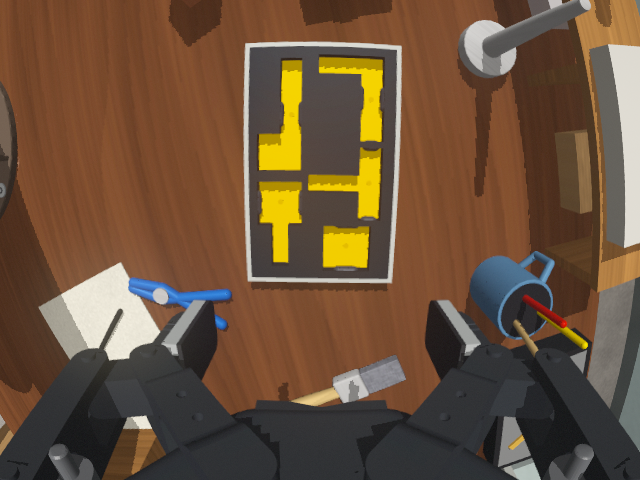

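```bash
cat >> h.py <<'E'
def rect(im,st,cx,cy,yw,hw,hh,z,s=2.0,ss=True):
    """rectified view at plane z; rows: -b axis; col: a axis (a at yaw yw). returns image; pixel (c,r): a=(c/s-hw), b=hh-r/s"""
    W,H=int(2*hw*s),int(2*hh*s)
    c,r=np.meshgrid(np.arange(W),np.arange(H)); a=c/s-hw; b=hh-r/s
    t=np.radians(yw); X=cx+a*np.cos(t)-b*np.sin(t); Y=cy+a*np.sin(t)+b*np.cos(t)
    m=wproj(np.c_[X.ravel(),Y.ravel(),np.full(X.size,z)],st).astype(np.float32).reshape(H,W,2)
    return cv2.remap(im,m[...,0],m[...,1],cv2.INTER_CUBIC)
E
python3 - <<'E'
from h import *
import pickle
st,im=shot("wrist","d2")
pickle.dump((st,im),open("d2.pkl","wb"))
o=rect(im,st,557,-178,-12,105,150,22)
cv2.imwrite("pics/d2r.png",o[:,:,::-1])
E
```

```text
(no output)
```

View pics/d2r.png

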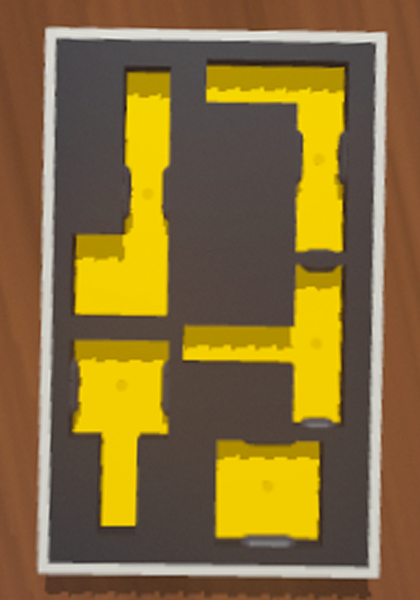

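```bash
cat >> h.py <<'E'
from scipy.optimize import minimize
SH={"caliper":[(-60,60,-9,9),(-60,-47,-9,34),(-37,-24,-9,34)],
"square":[(-45,45,-10,10),(29,45,-10,56)],
"depth":[(-38,38,-10,10),(-7,7,-10,66)],
"cup":[(-24,24,-24,24)]}
def tmpl(rects,p,hw,hh,s,off=0.):
    """p=(a,b,deg) in rect frame"""
    m=np.zeros((int(2*hh*s),int(2*hw*s)),np.uint8); t=np.radians(p[2]); Rm=np.array([[np.cos(t),-np.sin(t)],[np.sin(t),np.cos(t)]])
    for x0,x1,y0,y1 in rects:
        q=np.array([[x0-off,y0-off],[x1+off,y0-off],[x1+off,y1+off],[x0-off,y1+off]])@Rm.T+p[:2]
        px=np.c_[(q[:,0]+hw)*s,(hh-q[:,1])*s]
        cv2.fillPoly(m,[np.round(px*16).astype(np.int32)],255,lineType=cv2.LINE_AA,shift=4)
    return m
def fit(mask,rects,p0,hw,hh,s,off=0.):
    mk=cv2.GaussianBlur(mask,(0,0),2).astype(float)/255
    f=lambda p: np.abs(cv2.GaussianBlur(tmpl(rects,p,hw,hh,s,off),(0,0),2)/255.-mk).sum()
    best=None
    for k in (8,2,1):
        r=minimize(f,p0,method="Nelder-Mead",options=dict(initial_simplex=[p0,np.add(p0,[k,0,0]),np.add(p0,[0,k,0]),np.add(p0,[0,0,k])],xatol=.02,fatol=.5)); p0=r.x
    return r.x,r.fun/ (mk.sum())
def toworld(p,cx,cy,yw):
    t=np.radians(yw); return np.array([cx+p[0]*np.cos(t)-p[1]*np.sin(t),cy+p[0]*np.sin(t)+p[1]*np.cos(t),p[2]+yw])
def overlay(o,rects,p,hw,hh,s,off=0.):
    m=tmpl(rects,p,hw,hh,s,off); c,_=cv2.findContours((m>127).astype(np.uint8),cv2.RETR_EXTERNAL,cv2.CHAIN_APPROX_NONE); o=o.copy(); cv2.drawContours(o,c,-1,(0,255,255),1); return o
E
python3 - <<'E'
from h import *
import pickle
st,im=pickle.load(open("d2.pkl","rb"))
C=(557,-178,-12); hw,hh,s=105,150,3.
o=rect(im,st,*C,hw,hh,22,s)
hsv=cv2.cvtColor(o,cv2.COLOR_RGB2HSV)
mask=((hsv[...,0]>18)&(hsv[...,0]<35)&(hsv[...,1]>170)).astype(np.uint8)*255
S=dict(SH); S["caliper"]=[(-60,60,-9,9),(-60,-24,-9,34)]
S["thick"]=[(-22,22,-22,22),(0,70,-7,7)]
init={"caliper":(-32,54,90,),"square":(54,71,90),"depth":(53,-21,90),"cup":(29,-93,-1),"thick":(-44,-42,-90)}
n,lab=cv2.connectedComponents(mask)
out=o
res={}
for k,p0 in init.items():
    # isolate
    d=cv2.dilate(tmpl(S[k],p0,hw,hh,s,6),np.ones((3,3)))
    mk=mask.copy(); mk[d==0]=0
    best=None
    p,e=fit(mk,S[k],p0,hw,hh,s,2.5)
    w=toworld(p,*C); res[k]=w; print(k,p.round(2),"world",w.round(2),"err",round(e,3)); out=overlay(out,S[k],p,hw,hh,s,2.5)
pickle.dump(res,open("slots.pkl","wb"))
cv2.imwrite("pics/d3.png",cv2.resize(out[:,:,::-1],None,fx=.66,fy=.66)); cv2.imwrite("pics/d3m.png",cv2.resize(mask,None,fx=.6,fy=.6))
E
```

```text
caliper [-31.91  54.51  89.18] world [ 537.12 -118.05   77.18] err 0.109
square [55.16 71.52 89.95] world [ 625.82 -119.51   77.95] err 0.173
depth [ 53.8  -22.51  89.31] world [ 604.94 -211.2    77.31] err 0.115
cup [ 2.868e+01 -9.495e+01 -8.000e-02] world [ 565.31 -276.84  -12.08] err 0.146
thick [-44.85 -43.66 -91.56] world [ 504.06 -211.38 -103.56] err 0.14
```

View pics/d3.png

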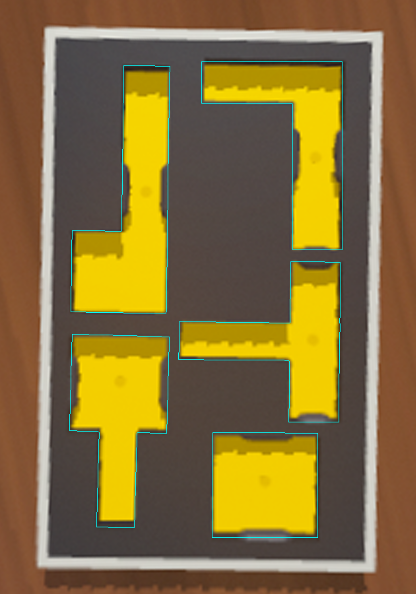

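```bash
python3 - <<'E'
from h import *
import pickle
st,im=pickle.load(open("d2.pkl","rb")); res=pickle.load(open("slots.pkl","rb"))
for k,(c,r) in dict(caliper=(146.5,192.5),square=(318,158.5),depth=(316,343),cup=(267.5,486),thick=(121.5,384.5)).items():
    w=toworld((c/2-105,150-r/2,0),557,-178,-12); px=wproj([[w[0],w[1],22]],st); print(k,wrist(px,8,st)[0].round(1),res[k][:2].round(1))
T=np.radians(-12.8);Ri=np.array([[np.cos(T),np.sin(T)],[-np.sin(T),np.cos(T)]])
for k in res: print(k,(Ri@(res[k][:2]-[557,-178])).round(1))
go([480,300,300],-12.5+0)
E
```

```text
caliper [ 536.3 -117.5    8. ] [ 537.1 -118. ]
square [ 626.7 -118.8    8. ] [ 625.8 -119.5]
depth [ 605.9 -211.9    8. ] [ 604.9 -211.2]
cup [ 565.9 -279.1    8. ] [ 565.3 -276.8]
thick [ 503. -212.    8.] [ 504.1 -211.4]
caliper [-32.7  54.1]
square [54.2 72.3]
depth [ 54.1 -21.8]
cup [ 30.  -94.5]
thick [-44.2 -44.3]
turn [-0.01 -0.02  0.12] shift [ -5.808 -16.646  -1.65 ] | ee [ 547.7 -224.5  250.5] yaw -11.9 j6 -0.23 F [ 0.2 -0.7  0.1] t 4.97 w 85.2
```

```bash
python3 - <<'E'
from h import *
go([480,30,230],-12.0)
E
python3 -m pendant '[[0,0,0,-0.6,-4,-1,85],[0,0,0,-0.6,-8.5,0.5,85],[0,0,0,-0.6,-8.5,0.5,85],[0,0,0,-0.6,-8.5,0.5,85],[0,0,0,-0.6,-8.5,0.5,85],[0,0,0,-0.6,-8.5,0.5,85],[0,0,0,-0.6,-8.5,0.5,85],[0,0,0,-0.6,-8.5,0.5,85],[0,0,0,-0.6,-8.5,0.5,85],[0,0,0,-0.6,-8.5,0.5,85]]'
python3 - <<'E'
from h import *
go([480,30,230],-12.0)
st,im=shot("wrist","e1")
for n,z in [("cup_mid",30),("pad_top",66)]:
    print(n,[(round(d["score"],2),np.round(d["at"],1).tolist(),wrist(d["at"],z,st)[0,:2].round(0).tolist()) for d in mark_of("wrist",n)[:3]])
E
```

```text
turn [-0.01 -0.02  0.02] shift [-3.958 -7.837  0.681] | ee [ 547.7 -224.5  250.5] yaw -11.9 j6 -0.23 F [ 0.2 -0.7  0.1] t 4.97 w 85.2
time_s: 5.8
ee_pos: [582.7, 27.8, 235.8]
orientation: [-0.0, 0.995, -0.104, 0.001]
contact_force: [0.5, -0.3, 0.4]
gripper_width: 85.0
turn [-0.   -0.02  0.02] shift [-3.364  0.635  0.187] | ee [582.7  27.8 235.8] yaw -11.9 j6 0.2 F [ 0.5 -0.3  0.4] t 5.8 w 85.0
cup_mid [(0.96, [200.8, 186.6], [463.0, 79.0]), (0.16, [81.9, 48.4], [349.0, 283.0])]
pad_top [(0.68, [364.7, 161.4], [633.0, 70.0])]
```

View pics/e1.png

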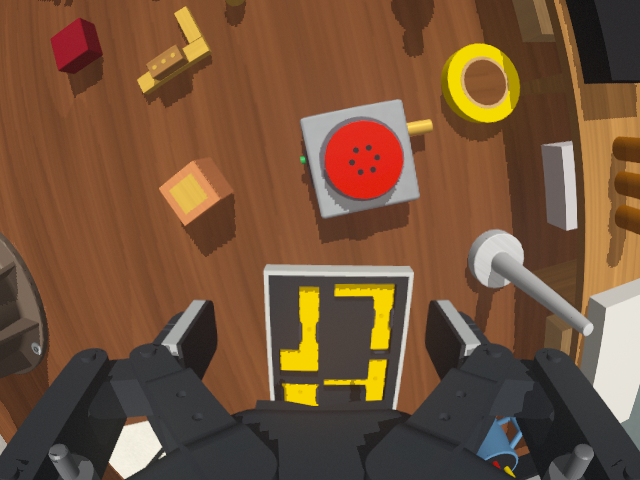

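```bash
python3 - <<'E'
from h import *
st,im=shot("wrist","e2")
C=(460,80,0); hw=hh=60; s=4.
o=rect(im,st,*C,hw,hh,60,s); cv2.imwrite("pics/e2r.png",o[:,:,::-1])
C=(633,70,0)
p=rect(im,st,*C,hw,hh,66,s); hsv=cv2.cvtColor(p,cv2.COLOR_RGB2HSV); m=(((hsv[...,0]<6)|(hsv[...,0]>174))&(hsv[...,1]>200)&(hsv[...,2]>150)).astype(np.uint8)
cs,_=cv2.findContours(m,cv2.RETR_EXTERNAL,cv2.CHAIN_APPROX_NONE); c=max(cs,key=cv2.contourArea); (x,y),r=cv2.minEnclosingCircle(c); print("pad",toworld((x/s-hw,hh-y/s,0),*C),"r",r/s)
el=cv2.fitEllipse(c); print(el)
E
```

```text
pad [632.69665909  71.82867813   0.        ] r 36.59437942504883
((238.92263793945312, 232.3575897216797), (288.6479187011719, 289.5052185058594), 138.64785766601562)
```

View pics/e2r.png

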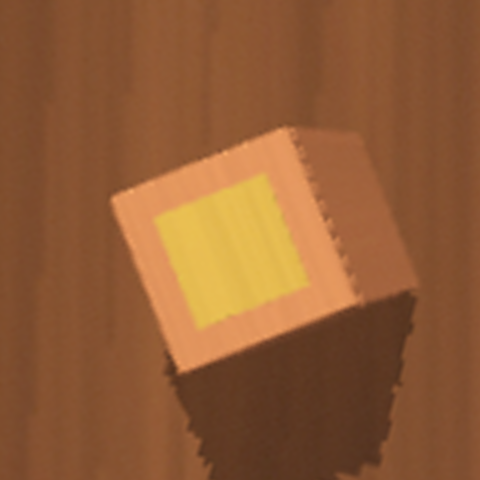

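```bash
python3 - <<'E'
from h import *
go([459,77.2,100],22.2)
E
```

```text
turn [ 0.   -0.03 -6.84] shift [-4.387 -0.762  4.519] | ee [582.7  27.5 235.8] yaw -12.0 j6 0.2 F [0.1 0.2 0.1] t 6.0 w 84.8
```

```bash
python3 -m pendant '[[0,0,-1.4,-1.2,-0.3,0,85],[0,0,-2.8,-2.4,-0.5,1,85],[0,0,-4.2,-3.5,-0.7,2,85],[0,0,-5.6,-4.4,-0.76,3,85],[0,0,-6.84,-4.4,-0.76,4,85],[0,0,-6.84,-4.4,-0.76,4.5,85],[0,0,-6.84,-4.4,-0.76,4.5,85],[0,0,-6.84,-4.4,-0.76,4.5,85],[0,0,-6.84,-4.4,-0.76,4.5,85]]'
python3 - <<'E'
from h import *
go([459,77.2,24],22.2)
st,im=shot("wrist","f1")
E
```

```text
time_s: 6.75
ee_pos: [459.9, 76.9, 101.6]
orientation: [0.0, 0.981, 0.192, 0.002]
contact_force: [0.6, 0.6, -1.1]
gripper_width: 85.2
turn [ 0.01 -0.04 -0.02] shift [-0.034 -0.022  2.588] | ee [459.9  76.9 101.6] yaw 22.1 j6 -0.29 F [ 0.6  0.6 -1.1] t 6.75 w 85.2
```

View pics/f1.png

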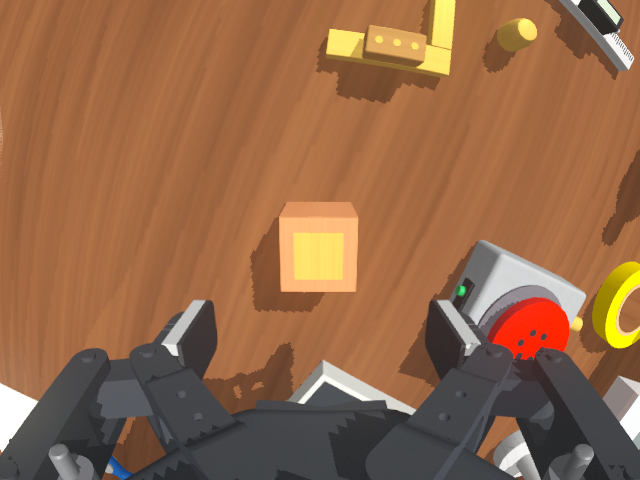

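```bash
python3 - <<'E'
from h import *
st=read_state(); print(wproj([[459,77.2,60]],st), wrist([[318,254]],60,st))
E
python3 -m pendant '[[0,0,0,0,0,1,85],[0,0,0,0,0,2,85],[0,0,0,0,0,2.6,85],[0,0,0,0,0,2.6,60],[0,0,0,0,0,2.6,40],[0,0,0,0,0,2.6,40],[0,0,0,0,0,2.6,40],[0,0,0,0,0,2.6,40],[0,0,0,0,0,2.6,40]]' 60
python3 - <<'E'
from h import *
go([459,77.2,120],22.2)
E
```

```text
[[318.54899726 255.90386188]] [[458.22743942  78.21192515  60.        ]]
time_s: 7.55
ee_pos: [459.8, 76.5, 25.8]
orientation: [0.0, 0.981, 0.192, 0.002]
contact_force: [-10.6, -10.2, 24.2]
gripper_width: 40.2
turn [ 0.02 -0.04 -0.01] shift [-3.000e-03 -2.600e-02 -3.141e+00] | ee [459.8  76.5  25.8] yaw 22.2 j6 -0.29 F [-10.6 -10.2  24.2] t 7.55 w 40.2
```

```bash
python3 - <<'E'
from h import *
st,im=shot("wrist","f2"); shot("scene","f2s")
a=cv2.imread("pics/f2s.png")[180:360,260:500]; cv2.imwrite("pics/f2s.png",cv2.resize(a,None,fx=3,fy=3))
print(read_state()["contact_force"],read_state()["gripper_width"])
E
```

```text
[ -9.07266728 -10.17001983  23.12828247] 40.15733334419073
```

View pics/f2.png

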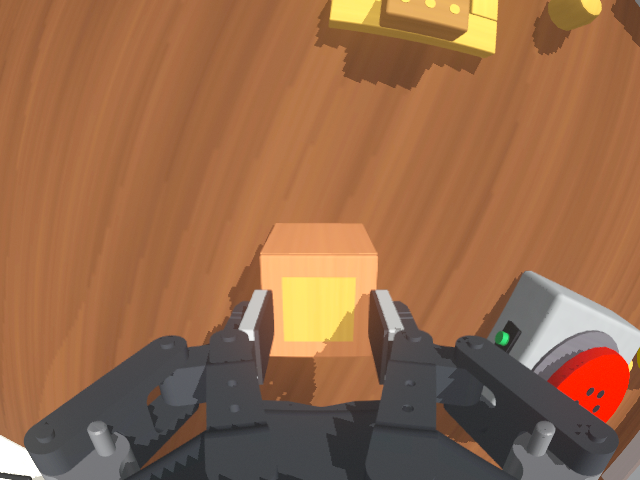

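View pics/f2s.png

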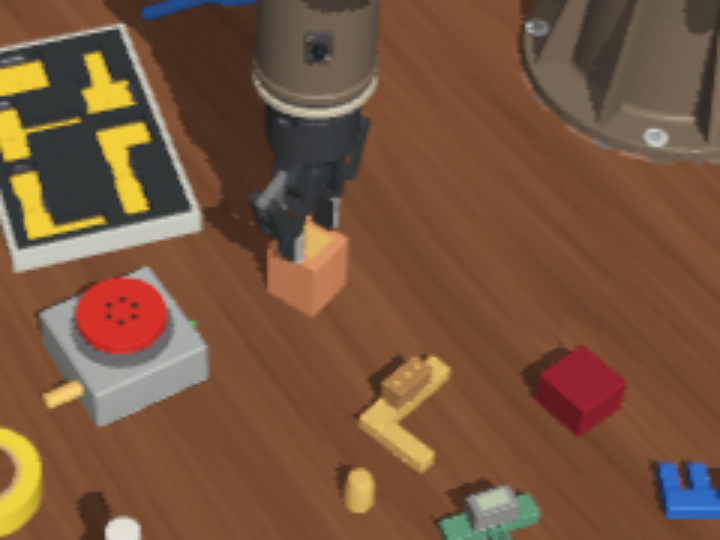

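```bash
python3 - <<'E'
from h import *
st,im=shot("scene","f3s"); st2,w=shot("wrist","f3")
Rm=rot(st["orientation"]).as_matrix(); e=st["ee_pos"]
a=im[180:360,260:500,::-1].copy(); a=cv2.resize(a,None,fx=3,fy=3,interpolation=cv2.INTER_CUBIC)
def loc(p): return e+Rm@np.array(p)
for x,c in((-20,(255,0,0)),(20,(0,255,0))):
  for d in (0,20,40):
    u=(proj("scene",loc([x,0,-d]))[0]-[260,180])*3; cv2.circle(a,tuple(int(v) for v in u),3,c,-1)
    for y in(-11,11):
      q=wproj(loc([x,y,-d]),st2)[0]; cv2.circle(w,tuple(int(v) for v in q),2,c[::-1] if y<0 else (255,0,255),-1)
cv2.imwrite("pics/f3s.png",a); cv2.imwrite("pics/f3.png",w[:,:,::-1][180:420,180:480].repeat(2,0).repeat(2,1))
print(e,st["gripper_width"])
E
```

```text
[459.75729118  76.50289733  25.7447142 ] 40.15733334419073
```

View pics/f3s.png

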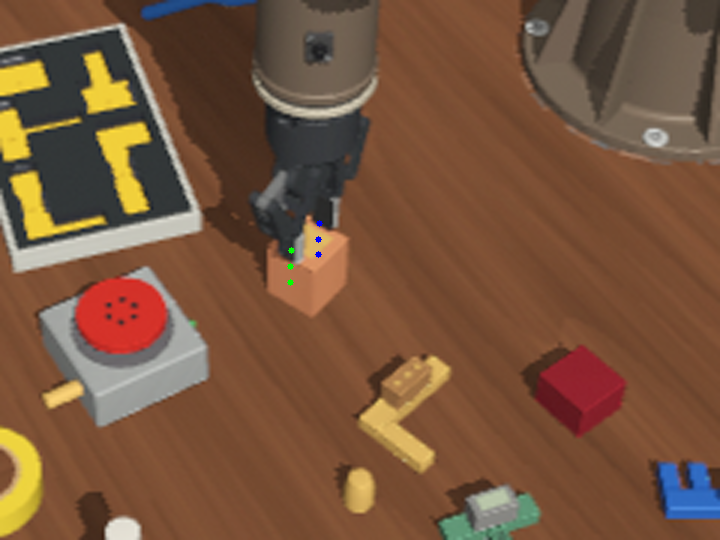

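View pics/f3.png

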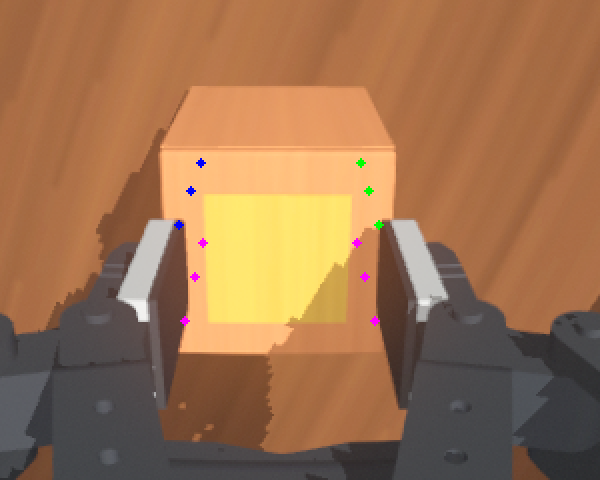

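```bash
python3 -m pendant '[[0,0,0,0,0,-0.5,40],[0,0,0,0,0,-1.2,60],[0,0,0,0,0,-1.2,85],[0,0,0,0,0,-1.2,85],[0,0,0,0,0,-1.2,85],[0,0,0,0,0,-1.2,85]]'
python3 - <<'E'
from h import *
st,im=shot("wrist","f4")
o=rect(im,st,460,80,0,60,60,60,4.); cv2.imwrite("pics/f4r.png",o[:,:,::-1]); 
go([459,77.2,60],22.2)
E
```

```text
time_s: 8.25
ee_pos: [459.6, 76.5, 61.9]
orientation: [0.001, 0.981, 0.192, 0.002]
contact_force: [-0.3, 0.8, -0.6]
gripper_width: 84.7
turn [ 0.02 -0.04 -0.01] shift [-0.004 -0.028  0.054] | ee [459.4  76.5  61.6] yaw 22.2 j6 -0.29 F [1.1 0.1 0. ] t 8.3 w 85.0
```

View pics/f4.png

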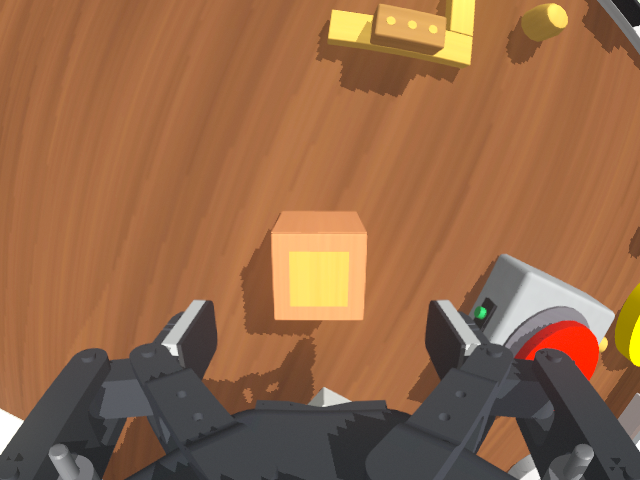

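View pics/f4r.png

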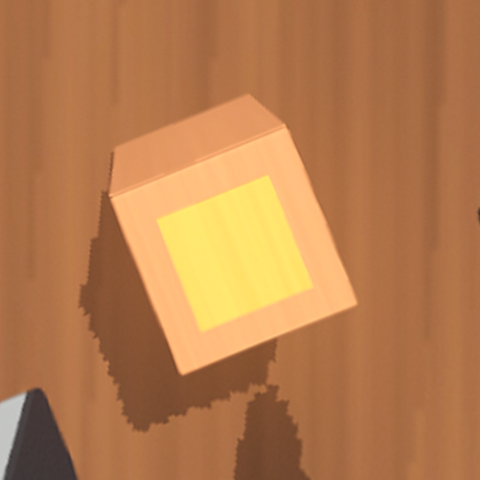

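```bash
python3 -m pendant '[[0,0,0,0,0,1,85],[0,0,0,0,0,2,85],[0,0,0,0,0,2.4,85],[0,0,0,0,0,2.4,85],[0,0,0,0,0,2.4,60],[0,0,0,0,0,2.4,40],[0,0,0,0,0,2.4,40],[0,0,0,0,0,2.4,40],[0,0,0,0,0,2.4,40],[0,0,0,0,0,2.4,40]]' 80
python3 - <<'E'
from h import *
st,im=shot("wrist","g1"); go([459,77.2,60],22.2)
E
```

```text
time_s: 9.13
ee_pos: [460.4, 76.5, -9.2]
orientation: [0.001, 0.981, 0.192, 0.003]
contact_force: [-1.0, 0.6, 7.7]
gripper_width: 46.7
turn [ 0.03 -0.06 -0.01] shift [-0.023 -0.032 -2.307] | ee [460.4  76.6  -9.2] yaw 22.2 j6 -0.28 F [-1.8 -0.1  6.9] t 9.18 w 47.3
```

View pics/g1.png

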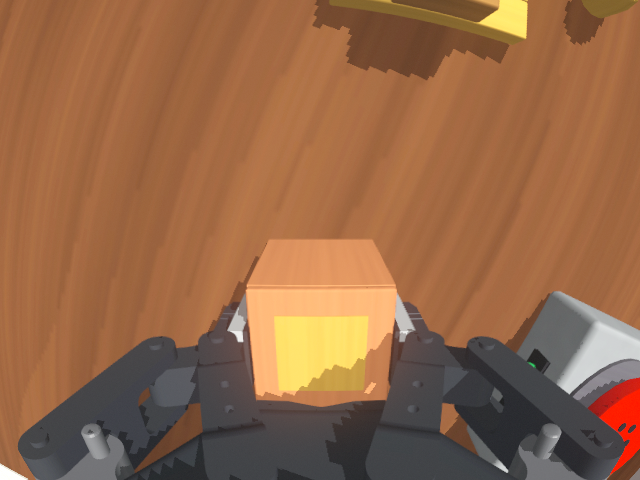

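```bash
python3 -m pendant '[[0,0,0,0,0,-1,40],[0,0,0,0,0,-2,40],[0,0,0,0,0,-3,40],[0,0,0,0,0,-3.5,40],[0,0,0,0,0,-3.5,40],[0,0,0,0,0,-3.5,40]]' 80
python3 - <<'E'
from h import *
st,im=shot("wrist","g2"); go([632.7,71.8,95],22.2)
E
```

```text
time_s: 9.68
ee_pos: [460.7, 76.7, 97.0]
orientation: [0.001, 0.981, 0.192, 0.004]
contact_force: [0.2, 0.0, -2.2]
gripper_width: 47.2
turn [ 0.03 -0.07 -0.01] shift [5.277 2.32  0.072] | ee [459.8  76.6  96. ] yaw 22.2 j6 -0.29 F [ 0.1  0.  -2.2] t 9.73 w 47.1
```

View pics/g2.png

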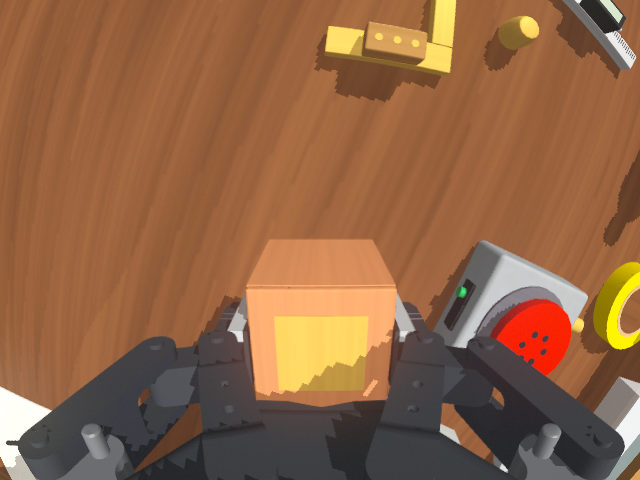

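```bash
cat >> h.py <<'E'
def intool(px,tz,st):
    """pixel of a point at tool-z tz -> tool x,y"""
    K=get_calibration("wrist")["camera_matrix"]; T=np.array(get_calibration("wrist")["T_tool_cam"]); out=[]
    for u,v in np.atleast_2d(px):
        x=(u-K[0,2])/K[0,0]; y=(v-K[1,2])/K[1,1]; r=np.hypot(x,y)+1e-12
        d=T[:3,:3]@np.array([np.sin(r)*x/r,np.sin(r)*y/r,np.cos(r)]); t=(tz-T[2,3])/d[2]; out.append(T[:3,3]+t*d)
    return np.array(out)
E
python3 - <<'E'
from h import *
st=read_state(); print(intool([[248,286],[394,286],[275,317],[368,317],[276,390],[364,390]],-69,st).round(1))
E
```

```text
[[-22.6 -25.8 -69. ]
 [ 23.4 -25.8 -69. ]
 [-14.5 -15.1 -69. ]
 [ 15.6 -15.  -69. ]
 [-15.8  15.  -69. ]
 [ 15.9  15.  -69. ]]
```

```bash
python3 -m pendant '[[0,0,0,1.2,0.6,0,40],[0,0,0,2.4,1.1,0,40],[0,0,0,3.6,1.6,0,40],[0,0,0,4.7,2.1,0,40],[0,0,0,5.28,2.32,0,40],[0,0,0,5.28,2.32,0,40],[0,0,0,5.28,2.32,0,40],[0,0,0,5.28,2.32,0,40],[0,0,0,5.28,2.32,0,40]]' 80
python3 - <<'E'
from h import *
st,im=shot("wrist","g3"); go([632.7,71.8,47],22.2)
E
```

```text
time_s: 10.48
ee_pos: [631.1, 71.8, 96.2]
orientation: [0.0, 0.981, 0.192, 0.002]
contact_force: [1.0, -0.4, -2.0]
gripper_width: 47.0
turn [ 0.02 -0.06 -0.01] shift [0.031 0.016 1.656] | ee [631.4  71.9  96.7] yaw 22.2 j6 -0.32 F [-0.1  0.2 -1.4] t 10.53 w 47.0
```

View pics/g3.png

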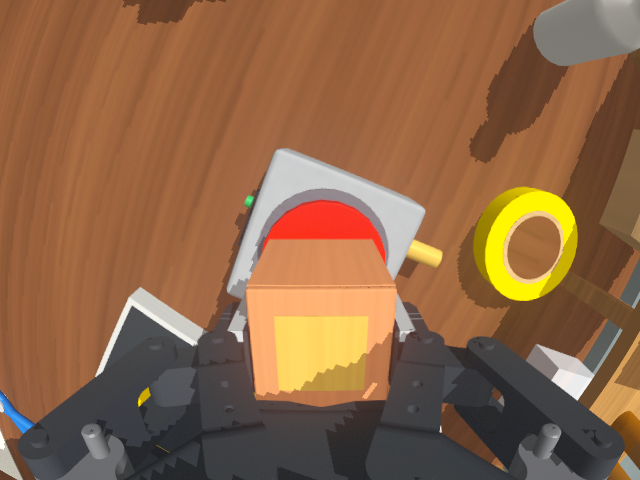

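```bash
python3 -m pendant '[[0,0,0,0,0,0.6,40],[0,0,0,0,0,1.2,40],[0,0,0,0,0,1.4,40],[0,0,0,0,0,1.6,40],[0,0,0,0,0,1.7,40],[0,0,0,0,0,1.7,40]]' 80
python3 - <<'E'
from h import *
go([632.7,71.8,47],22.2)
E
```

```text
time_s: 11.03
ee_pos: [630.7, 71.9, 46.8]
orientation: [0.0, 0.981, 0.192, 0.002]
contact_force: [-4.9, -0.6, 6.9]
gripper_width: 47.0
turn [ 0.02 -0.04 -0.01] shift [ 0.061  0.028 -0.006] | ee [630.7  71.9  46.8] yaw 22.2 j6 -0.32 F [-4.9 -0.6  6.9] t 11.03 w 47.0
```

```bash
python3 -m pendant '[[0,0,0,0,0,0.05,40],[0,0,0,0,0,0.1,40],[0,0,0,0,0,0.1,40],[0,0,0,0,0,0.1,40]]' 80; python3 - <<'E'
from h import *
go([632.7,71.8,47],22.2); st,im=shot("wrist","g4")
E
```

```text
time_s: 11.37
ee_pos: [630.9, 71.9, 46.5]
orientation: [0.001, 0.981, 0.192, 0.003]
contact_force: [-11.8, -0.9, 33.2]
gripper_width: 47.3
turn [ 0.02 -0.05 -0.  ] shift [ 0.055  0.026 -0.015] | ee [630.9  71.9  46.5] yaw 22.2 j6 -0.32 F [-11.8  -0.9  33.2] t 11.37 w 47.3
```

View pics/g4.png

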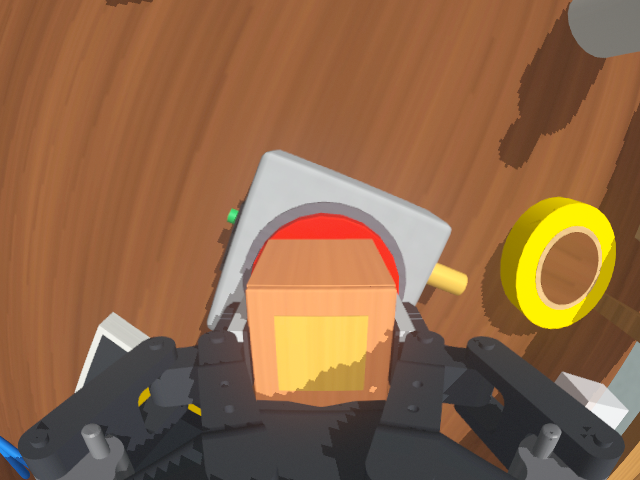

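```bash
python3 -m pendant '[[0,0,0,0,0,0.05,40],[0,0,0,0,0,0.05,40],[0,0,0,0,0,0.05,40],[0,0,0,0,0,0.05,40],[0,0,0,0,0,0.05,40],[0,0,0,0,0,0.05,40],[0,0,0,0,0,0.05,40],[0,0,0,0,0,0.05,40],[0,0,0,0,0,0.05,40],[0,0,0,0,0,0.05,40]]'; python3 -m pendant '[[0,0,0,0,0,0.04,40],[0,0,0,0,0,0.04,40],[0,0,0,0,0,0.04,40],[0,0,0,0,0,0.04,40]]'; python3 - <<'E'
from h import *
go([632.7,71.8,115],22.2)
E
```

```text
time_s: 12.25
ee_pos: [630.8, 71.9, 46.7]
orientation: [0.001, 0.981, 0.192, 0.003]
contact_force: [-7.3, -1.8, 17.0]
gripper_width: 47.4
time_s: 12.58
ee_pos: [630.8, 71.9, 46.8]
orientation: [0.001, 0.981, 0.192, 0.003]
contact_force: [-4.8, -1.5, 9.1]
gripper_width: 46.7
turn [ 0.03 -0.07 -0.  ] shift [ 0.07   0.033 -2.274] | ee [630.8  71.9  46.8] yaw 22.2 j6 -0.32 F [-4.8 -1.5  9.1] t 12.58 w 46.7
```

```bash
python3 -m pendant '[[0,0,0,0,0,-1,40],[0,0,0,0,0,-2,40],[0,0,0,0,0,-2.2,40],[0,0,0,0,0,-2.2,40],[0,0,0,0,0,-2.2,40]]' 100; python3 - <<'E'
from h import *
st,im=shot("wrist","g5"); go([565,-278,112],-12.8)
E
```

```text
time_s: 13.0
ee_pos: [630.5, 71.9, 113.1]
orientation: [0.001, 0.981, 0.192, 0.004]
contact_force: [0.6, 0.2, -1.0]
gripper_width: 47.2
turn [ 0.01 -0.07  7.  ] shift [-6.408e+00  9.982e+00 -4.000e-03] | ee [629.9  71.9 112.2] yaw 22.2 j6 -0.32 F [ 0.3 -0.9 -1.8] t 13.05 w 47.0
```

View pics/g5.png

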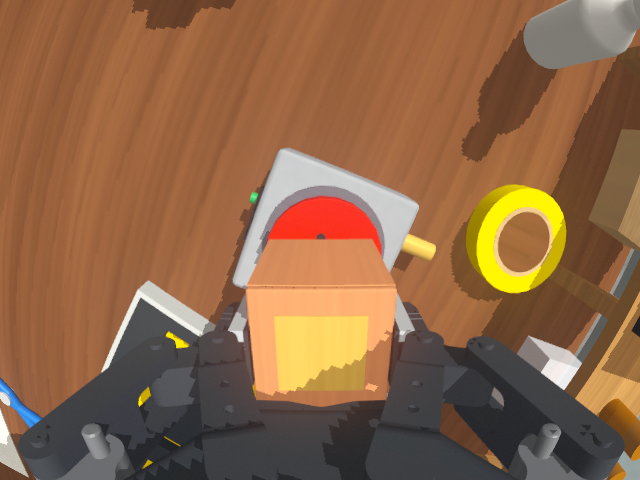

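Blown out, grip unchanged. On to the cup cutout.

```bash
python3 -m pendant '[[0,0,0.8,-0.8,1.2,0,40],[0,0,1.6,-1.6,2.4,0,40],[0,0,2.4,-2.4,3.6,0,40],[0,0,3.2,-3.2,4.8,0,40],[0,0,4,-4,6,0,40],[0,0,4.8,-4.8,7.2,0,40],[0,0,5.6,-5.6,8.4,0,40],[0,0,6.4,-6,9.4,0,40],[0,0,7,-6.4,9.98,0,40],[0,0,7,-6.4,9.98,0,40]]'; python3 -m pendant '[[0,0,0,0,0,0,40]]'; python3 - <<'E'
from h import *
st,im=shot("wrist","h1"); go([565,-278,112],-12.8)
E
```

```text
time_s: 13.88
ee_pos: [563.6, -282.4, 110.2]
orientation: [-0.0, 0.993, -0.115, 0.002]
contact_force: [-0.8, -0.7, -0.5]
gripper_width: 46.7
time_s: 13.97
ee_pos: [562.5, -283.0, 108.8]
orientation: [-0.001, 0.993, -0.116, 0.001]
contact_force: [0.4, 0.0, -1.3]
gripper_width: 47.0
turn [-0.01 -0.02 -0.1 ] shift [ 0.049 -0.177 -0.112] | ee [ 562.3 -282.8  108.6] yaw -13.3 j6 -0.28 F [-0.9 -0.5 -2.4] t 14.02 w 46.9
```

```bash
python3 -m pendant '[[0,0,-0.1,0.05,-0.18,1,40],[0,0,-0.1,0.05,-0.18,2,40],[0,0,-0.1,0.05,-0.18,2.6,40],[0,0,-0.1,0.05,-0.18,2.6,40],[0,0,-0.1,0.05,-0.18,2.6,40],[0,0,-0.1,0.05,-0.18,2.6,40]]'; python3 - <<'E'
from h import *
st,im=shot("wrist","h2"); go([565,-278,-1],-12.8)
E
```

```text
time_s: 14.52
ee_pos: [565.8, -277.4, 31.4]
orientation: [-0.0, 0.994, -0.111, 0.001]
contact_force: [-1.1, -0.7, -0.6]
gripper_width: 46.6
turn [-0.01 -0.04  0.01] shift [-0.038  0.017  1.095] | ee [ 566.1 -277.7   31.9] yaw -12.8 j6 -0.28 F [-1.  -0.4 -1.5] t 14.57 w 47.0
```

View pics/h2.png

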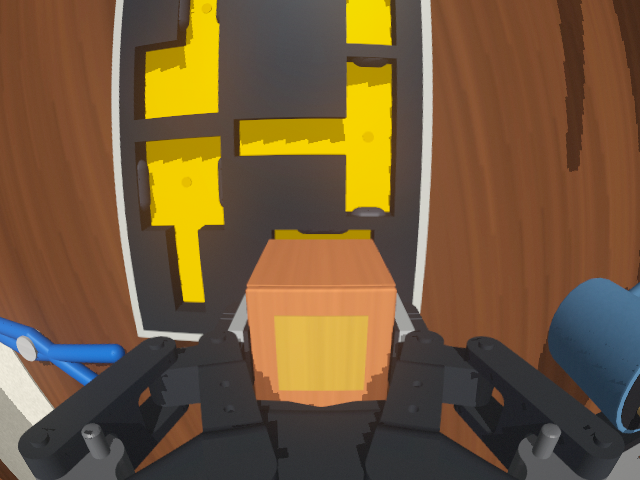

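```bash
python3 - <<'E'
from h import *
im=cv2.imread("pics/h2.png"); cv2.imwrite("pics/h2z.png",cv2.resize(im[200:310,220:420],None,fx=4,fy=4,interpolation=cv2.INTER_CUBIC))
E
```

```text
(no output)
```

View pics/h2z.png

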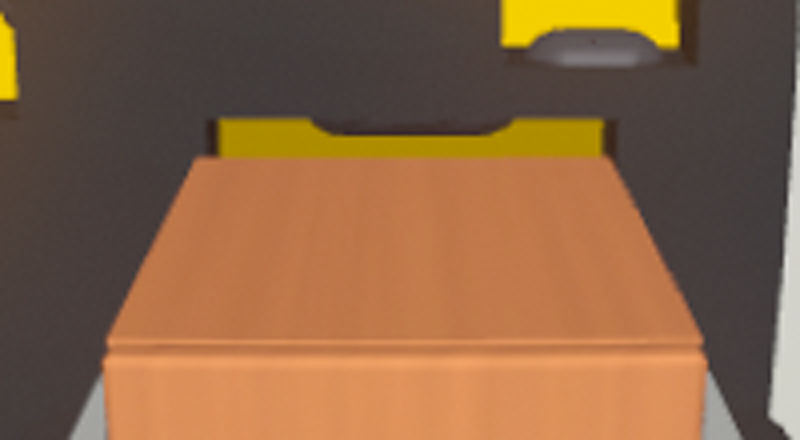

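```bash
python3 - <<'E'
from h import *
st=read_state()
print(intool([[271.75,229.5],[374.25,229.5]],st["ee_pos"][2]-22,st).round(2)); print(intool([[268.75,239.5],[372.5,239.5]],-9.2,st).round(2))
E
```

```text
[[-25.83 -25.08   9.87]
 [ 27.27 -25.05   9.87]]
[[-24.8  -24.86  -9.2 ]
 [ 23.78 -24.83  -9.2 ]]
```

```bash
python3 -m pendant '[[0,0,0,0.037,0.07,0.2,40],[0,0,0,0.037,0.07,0.4,40],[0,0,0,0.037,0.07,0.5,40],[0,0,0,0.037,0.07,0.5,40],[0,0,0,0.037,0.07,0.5,40]]'; python3 - <<'E'
from h import *
st,im=shot("wrist","h3"); im=cv2.imread("pics/h3.png"); cv2.imwrite("pics/h3z.png",cv2.resize(im[200:310,220:420],None,fx=4,fy=4,interpolation=cv2.INTER_CUBIC)); go([565,-278,-1],-12.8)
E
```

```text
time_s: 14.98
ee_pos: [566.6, -280.0, 16.7]
orientation: [-0.0, 0.994, -0.111, 0.002]
contact_force: [-0.4, -1.0, -1.8]
gripper_width: 46.9
turn [-0.01 -0.04  0.01] shift [-0.072 -0.054  0.594] | ee [ 566.7 -280.    16.8] yaw -12.8 j6 -0.29 F [-0.3 -0.4 -0.4] t 15.03 w 46.6
```

View pics/h3z.png

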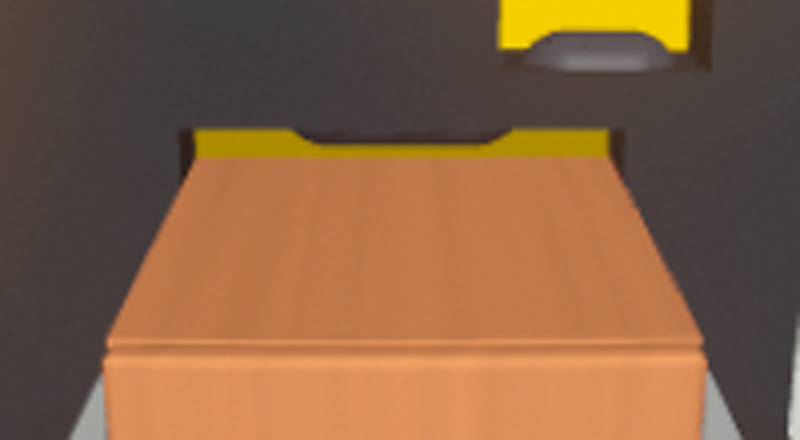

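```bash
python3 -m pendant '[[0,0,0,0,0,0.15,40],[0,0,0,0,0,0.3,40],[0,0,0,0,0,0.45,40],[0,0,0,0,0,0.6,40],[0,0,0,0,0,0.6,40],[0,0,0,0,0,0.6,40]]' 100; python3 - <<'E'
from h import *
st,im=shot("wrist","h4"); im=cv2.imread("pics/h4.png"); cv2.imwrite("pics/h4z.png",cv2.resize(im[200:310,220:420],None,fx=4,fy=4,interpolation=cv2.INTER_CUBIC)); go([565,-278,-1],-12.8)
E
```

```text
time_s: 15.53
ee_pos: [566.9, -280.1, -1.1]
orientation: [-0.0, 0.994, -0.111, 0.002]
contact_force: [-1.5, 1.6, 8.6]
gripper_width: 46.5
turn [-0.01 -0.04  0.01] shift [-0.077 -0.054 -0.003] | ee [ 566.9 -280.1   -1.1] yaw -12.8 j6 -0.29 F [-0.9  1.1  8.7] t 15.58 w 46.7
```

View pics/h4z.png

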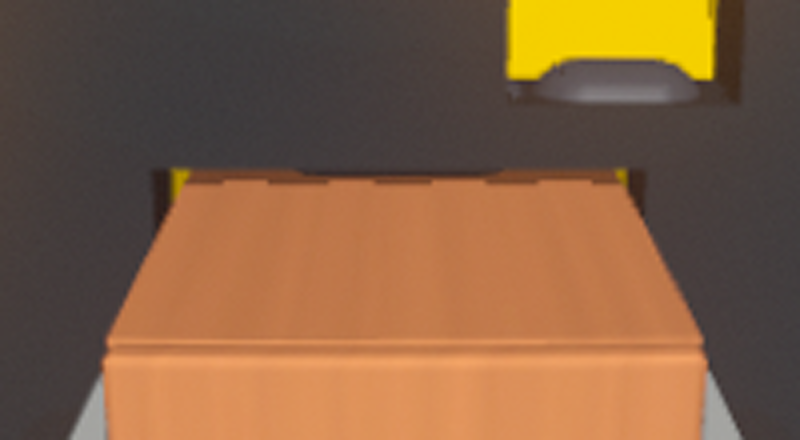

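```bash
python3 -m pendant '[[0,0,0,0,0,0.05,40],[0,0,0,0,0,0.1,40],[0,0,0,0,0,0.1,40],[0,0,0,0,0,0.1,40]]' 100; python3 - <<'E'
from h import *
go([565,-278,-1],-12.8)
E
```

```text
time_s: 15.92
ee_pos: [567.0, -280.1, -1.3]
orientation: [0.0, 0.994, -0.111, 0.002]
contact_force: [-15.1, 8.0, 58.6]
gripper_width: 47.3
turn [-0.   -0.05  0.01] shift [-0.08  -0.054 -0.009] | ee [ 567.  -280.1   -1.3] yaw -12.8 j6 -0.29 F [-15.1   8.   58.6] t 15.92 w 47.3
```

```bash
python3 -m pendant '[[0,0,0,0,0,0,50],[0,0,0,0,0,0,70],[0,0,0,0,0,0,85],[0,0,0,0,0,0,85],[0,0,0,0,0,-1,85],[0,0,0,0,0,-2,85],[0,0,0,0,0,-3,85],[0,0,0,0,0,-4,85],[0,0,0,0,0,-5,85],[0,0,0,0,0,-5,85]]' 40; python3 - <<'E'
from h import *
st,im=shot("wrist","h5"); go([565,-278,-1],-12.8)
st,im=shot("scene","h5s"); cv2.imwrite("pics/h5s.png",cv2.resize(im[180:280,220:360,::-1],None,fx=5,fy=5,interpolation=cv2.INTER_CUBIC))
E
```

```text
time_s: 16.75
ee_pos: [569.0, -281.5, 154.1]
orientation: [0.001, 0.994, -0.111, 0.005]
contact_force: [0.7, -0.5, -0.2]
gripper_width: 84.9
turn [ 0.01 -0.1   0.01] shift [-0.168 -0.079  5.081] | ee [ 568.1 -281.   151.5] yaw -12.7 j6 -0.29 F [-0.1  0.8 -0.8] t 16.8 w 85.0
```

View pics/h5.png

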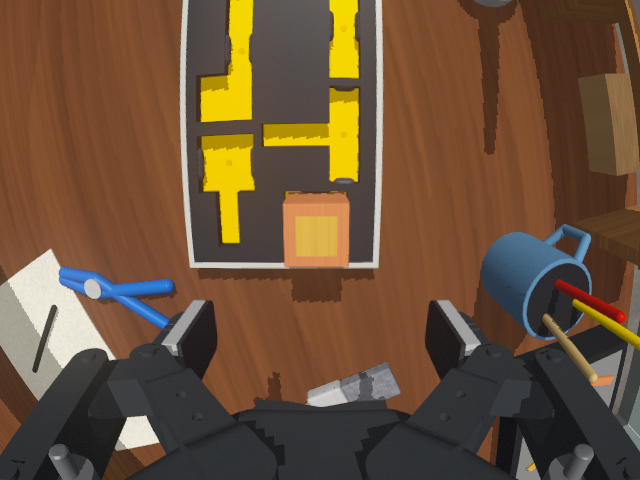

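View pics/h5s.png

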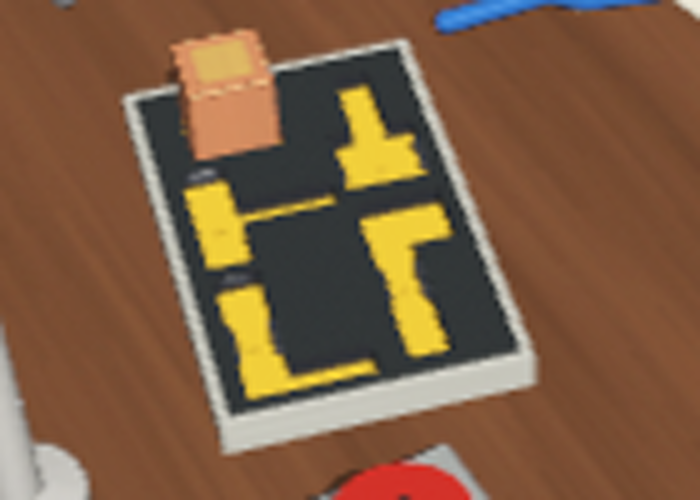

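```bash
python3 - <<'E'
from h import *
go([455,222,190],-72)
E
python3 -m pendant '[[0,0,1.4,-0.7,-1.3,-1,85],[0,0,2.8,-1.4,-2.6,-1,85],[0,0,4.2,-2.1,-3.9,-1,85],[0,0,5.6,-3.4,-5.2,-1,85],[0,0,7,-4.5,-6.5,-1,85],[0,0,8.4,-5.5,-7.8,-1,85],[0,0,9.8,-6,-9,-1,85],[0,0,11,-6.5,-10,-1,85],[0,0,11.8,-7,-11,-1,85],[0,0,11.8,-7,-12,-1,85]]'
python3 - <<'E'
from h import *
go([455,222,190],-72)
E
```

```text
turn [-0.03 -0.06 11.85] shift [ -7.327 -15.509  -1.398] | ee [ 567.  -280.4  149.5] yaw -12.7 j6 -0.29 F [ 0.1  0.5 -0.5] t 16.85 w 85.2
time_s: 17.68
ee_pos: [441.4, 86.1, 176.8]
orientation: [0.0, 0.808, -0.589, 0.002]
contact_force: [1.9, 0.5, 1.0]
gripper_width: 85.3
turn [-0.02 -0.03 -0.04] shift [-4.172 -1.82  -0.446] | ee [441.4  86.1 176.8] yaw -72.2 j6 1.39 F [1.9 0.5 1. ] t 17.68 w 85.3
```

```bash

python3 -m pendant '[[0,0,0,-1.4,-0.6,-0.4,85],[0,0,0,-2.7,-1.2,-0.4,85],[0,0,0,-4.2,-1.8,-0.4,85],[0,0,0,-4.2,-1.8,-0.4,85],[0,0,0,-4.2,-1.8,-0.4,85],[0,0,0,-4.2,-1.8,-0.4,85]]'
cat >> h.py <<'E'
import pickle
def gauge(k,name,c0,p0,hue,smin=60,vmin=60,z=14,cam=True,sat_max=256):
    """rectify about c0 (world, yaw 0) and fit"""
    st,im=shot("wrist",name); C=(c0[0],c0[1],0.); hw=hh=90; s=3.
    o=rect(im,st,*C,hw,hh,z,s); hsv=cv2.cvtColor(cv2.GaussianBlur(o,(3,3),0),cv2.COLOR_RGB2HSV)
    m=((hsv[...,0]>=hue[0])&(hsv[...,0]<=hue[1])&(hsv[...,1]>=smin)&(hsv[...,1]<=sat_max)&(hsv[...,2]>=vmin)).astype(np.uint8)*255
    cv2.imwrite(f"pics/{name}_m.png",m); pickle.dump((st,o,m),open(name+".pkl","wb"))
    g=cv2.dilate(tmpl(SH[k],p0,hw,hh,s,10),np.ones((3,3))); m[g==0]=0
    p,e=fit(m,SH[k],p0,hw,hh,s); w=toworld(p,*C); print(k,"world",w.round(2),"err",round(e,3))
    cv2.imwrite(f"pics/{name}_r.png",overlay(o,SH[k],p,hw,hh,s)[:,:,::-1]); return st,w
E
python3 - <<'E'
from h import *
st,w=gauge("square","i1",(455,222),(0,0,18),(12,32),smin=120,vmin=110)
print(st["ee_pos"])
E
```

```text
time_s: 18.18
ee_pos: [453.2, 222.9, 187.1]
orientation: [0.001, 0.809, -0.588, 0.001]
contact_force: [1.4, -0.5, 0.2]
gripper_width: 85.4
square world [460.86 229.89  16.14] err 0.588
[453.20869135 222.8635069  187.14147911]
```

View pics/i1.png

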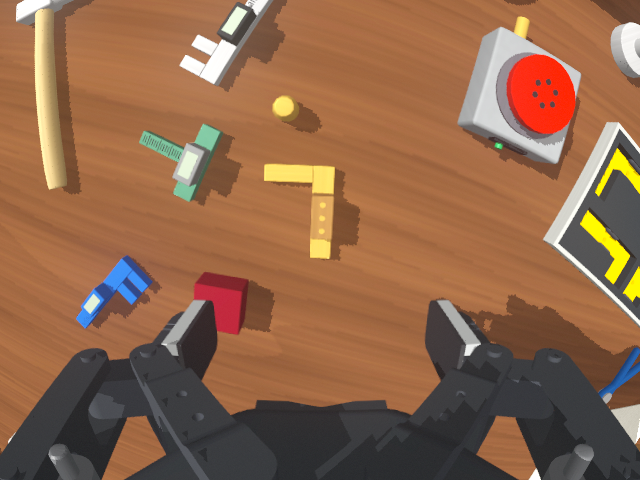

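View pics/i1_r.png

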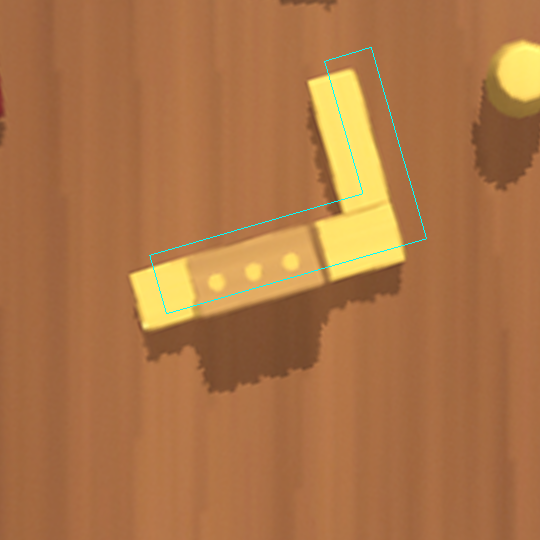

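```bash
python3 - <<'E'
from h import *
st,o,m=pickle.load(open("i1.pkl","rb")); hsv=cv2.cvtColor(o,cv2.COLOR_RGB2HSV)
for p in [(170,290),(350,140),(250,260),(450,400),(350,300)]: print(p,hsv[p[1],p[0]])
m=((hsv[...,2]>215)).astype(np.uint8)*255; m[(hsv[...,0]>8)&(hsv[...,2]>195)&(hsv[...,1]<170)]=255
print(fit(cv2.morphologyEx(m,cv2.MORPH_CLOSE,np.ones((9,9))),SH["square"],(0,0,16),90,90,3.))
go([454.2,223.3,70],-74.8)
E
```

```text
(170, 290) [ 24 144 255]
(350, 140) [ 25 141 255]
(250, 260) [ 17 144 223]
(450, 400) [ 12 153 162]
(350, 300) [ 12 158 137]
(array([-0.82766137,  1.5508379 , 15.18897103]), np.float64(0.10756655327002383))
turn [ 0.   -0.04  0.54] shift [-0.044 -0.044  3.912] | ee [453.3 222.  187.4] yaw -72.1 j6 1.66 F [0.1 0.2 0.1] t 18.23 w 84.8
```

```bash

python3 -m pendant '[[0,0,0.54,-0.05,-0.05,1,60],[0,0,0.54,-0.05,-0.05,2,50],[0,0,0.54,-0.05,-0.05,3,50],[0,0,0.54,-0.05,-0.05,4,50],[0,0,0.54,-0.05,-0.05,5,50],[0,0,0.54,-0.05,-0.05,5,50],[0,0,0.54,-0.05,-0.05,5,50]]'
python3 - <<'E'
from h import *
st,im=shot("wrist","i2"); go([454.2,223.5,-15],-74.8)
E
```

```text
time_s: 18.82
ee_pos: [453.0, 221.7, 36.5]
orientation: [0.003, 0.794, -0.608, 0.0]
contact_force: [0.0, -0.3, 0.8]
gripper_width: 49.9
turn [ 0.02 -0.04 -0.02] shift [-0.041 -0.011  1.76 ] | ee [454.2 222.4  37.8] yaw -74.9 j6 1.71 F [ 0.5 -0.3  0.4] t 18.87 w 49.8
```

View pics/i2.png

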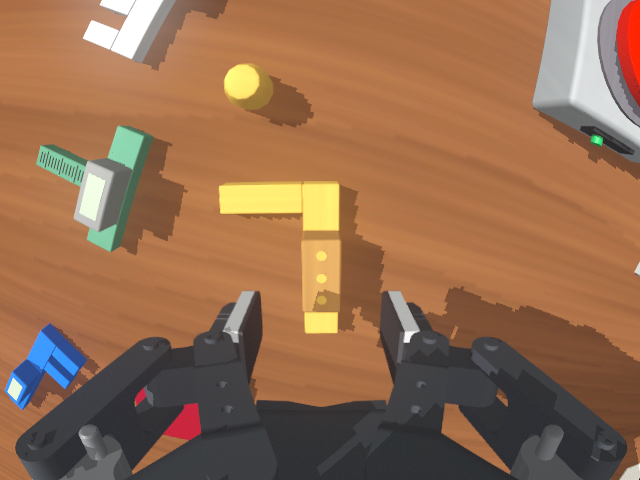

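```bash

python3 -m pendant '[[0,0,0,-0.03,-0.01,0.6,50],[0,0,0,-0.03,-0.01,1.2,50],[0,0,0,-0.03,-0.01,1.76,50],[0,0,0,-0.03,-0.01,1.76,50],[0,0,0,-0.03,-0.01,1.76,30],[0,0,0,-0.03,-0.01,1.76,10],[0,0,0,-0.03,-0.01,1.76,10],[0,0,0,-0.03,-0.01,1.76,10],[0,0,0,-0.03,-0.01,1.76,10]]' 80
python3 - <<'E'
from h import *
st,im=shot("wrist","i3"); go([454.2,223.5,-15],-74.8)
E
```

```text
time_s: 19.62
ee_pos: [455.4, 223.5, -13.0]
orientation: [0.001, 0.794, -0.608, 0.002]
contact_force: [-1.3, -2.5, 15.6]
gripper_width: 18.0
turn [-0.01 -0.04 -0.02] shift [-0.011  0.038  0.067] | ee [455.4 223.5 -13. ] yaw -74.9 j6 1.71 F [-1.5 -3.1 15.7] t 19.67 w 17.9
```

View pics/i3.png

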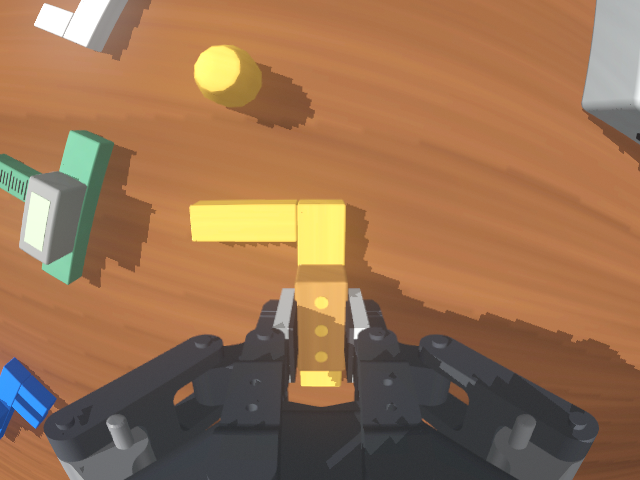

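```bash

python3 -m pendant '[[0,0,0,0,0,-0.5,10],[0,0,0,0,0,-1,10],[0,0,0,0,0,-2,10],[0,0,0,0,0,-2.7,10],[0,0,0,0,0,-2.7,10],[0,0,0,0,0,-2.7,10],[0,0,0,0,0,-2.7,10]]' 100
python3 - <<'E'
from h import *
st,im=shot("wrist","i4"); go([625.8,-120.5,65],-12.8)
E
```

```text
time_s: 20.25
ee_pos: [455.3, 223.8, 68.4]
orientation: [0.0, 0.794, -0.608, 0.002]
contact_force: [-0.1, 0.5, -2.7]
gripper_width: 17.4
turn [ 1.000e-02 -4.000e-02 -1.242e+01] shift [12.557 -2.511  0.138] | ee [454.9 223.6  67.9] yaw -74.9 j6 1.71 F [ 0.6 -0.  -1.9] t 20.3 w 17.6
```

View pics/i4.png

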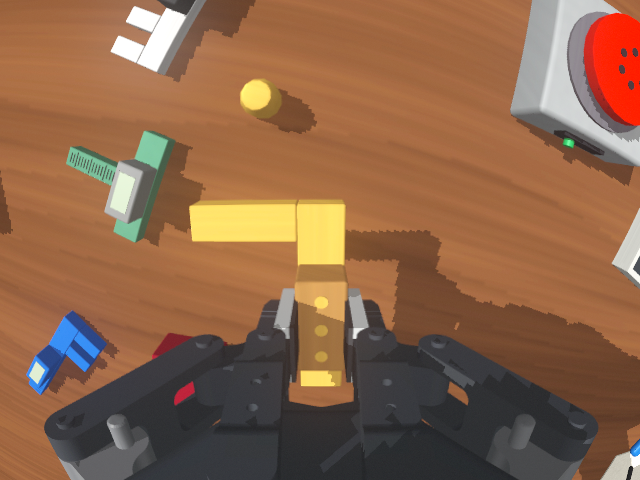

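```bash

python3 -m pendant '[[0,0,-1.2,1.2,-0.2,-0.3,10],[0,0,-2.4,2.4,-0.5,-0.3,10],[0,0,-3.6,3.6,-0.7,-0.3,10],[0,0,-4.8,4.8,-1,-0.3,10],[0,0,-6,6,-1.2,-0.3,10],[0,0,-7.2,7.2,-1.5,-0.3,10],[0,0,-8.4,8.4,-1.7,-0.3,10],[0,0,-9.6,9.6,-1.9,-0.3,10],[0,0,-10.8,10.8,-2.2,-0.3,10],[0,0,-11.8,11.8,-2.4,-0.3,10]]' 100
python3 - <<'E'
from h import *
go([625.8,-120.5,65],-12.8)
E
```

```text
time_s: 21.13
ee_pos: [616.9, -101.8, 76.8]
orientation: [0.001, 0.991, -0.136, 0.0]
contact_force: [0.4, -0.1, -1.5]
gripper_width: 17.7
turn [ 0.03 -0.01 -0.56] shift [0.452 0.519 0.396] | ee [ 616.9 -101.8   76.8] yaw -15.6 j6 0.07 F [ 0.4 -0.1 -1.5] t 21.13 w 17.7
```

```bash

python3 -m pendant '[[0,0,-0.56,0.45,0.52,0.3,10],[0,0,-0.56,0.45,0.52,0.8,10],[0,0,-0.56,0.45,0.52,1.3,10],[0,0,-0.56,0.45,0.52,1.5,10],[0,0,-0.56,0.45,0.52,1.5,10],[0,0,-0.56,0.45,0.52,1.5,10]]' 100
python3 - <<'E'
from h import *
go([625.8,-120.5,22],-12.8); st,im=shot("wrist","j1"); pickle.dump((st,im),open("j1.pkl","wb"))
E
```

```text
time_s: 21.63
ee_pos: [625.2, -120.2, 31.3]
orientation: [0.001, 0.994, -0.111, -0.001]
contact_force: [0.4, 0.1, -1.5]
gripper_width: 17.5
turn [ 0.03  0.01 -0.  ] shift [0.022 0.004 0.31 ] | ee [ 625.2 -120.2   31.3] yaw -12.8 j6 -0.01 F [ 0.4  0.1 -1.5] t 21.63 w 17.5
```

View pics/j1.png

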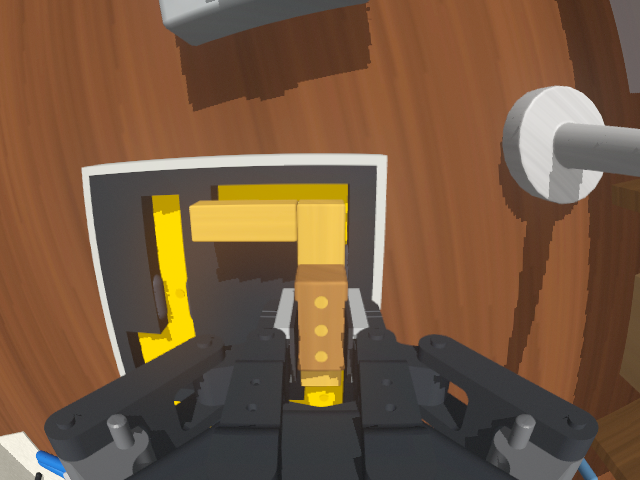

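```bash
python3 - <<'E'
import cv2
im=cv2.imread("pics/j1.png"); cv2.imwrite("pics/j1z.png",cv2.resize(im[160:310,180:380],None,fx=4,fy=4,interpolation=cv2.INTER_CUBIC))
E
```

```text
(no output)
```

View pics/j1z.png

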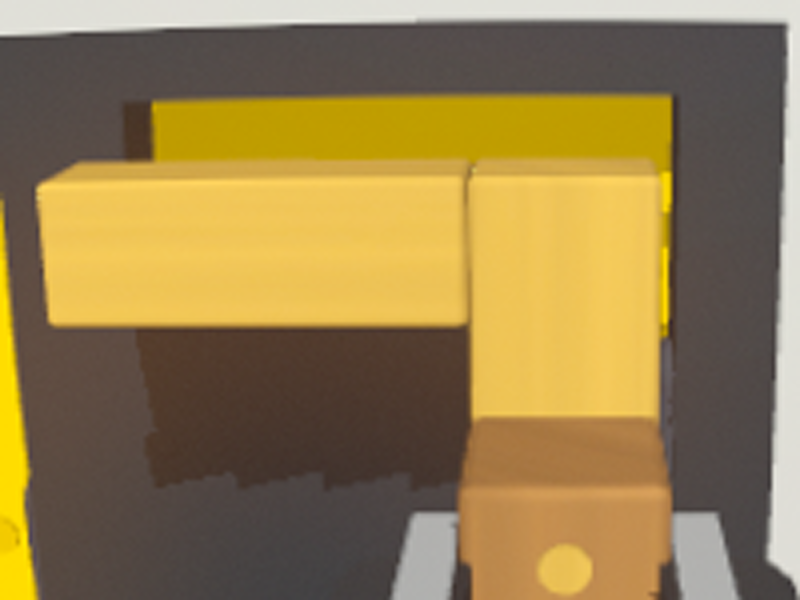

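```bash
python3 - <<'E'
from h import *
st,im=pickle.load(open("j1.pkl","rb"))
f=lambda L:np.array(L)/4+[180,160]
e=st["ee_pos"][2]
print("slot",intool(f([(123,102),(675,95)]),e-22,st).round(2))
print("top",intool(f([(40,185),(658,177),(50,325)]),-27,st).round(2))
print("bot",intool(f([(88,162),(655,160)]),-13,st).round(2))
E
```

```text
slot [[-57.11 -48.76   9.3 ]
 [ 13.58 -48.77   9.3 ]]
top [[-55.87 -44.35 -27.  ]
 [  9.24 -44.49 -27.  ]
 [-56.04 -28.96 -27.  ]]
bot [[-54.93 -44.5  -13.  ]
 [  9.78 -44.02 -13.  ]]
```

```bash

python3 -m pendant '[[0,0,0,0.043,-0.067,0.2,10],[0,0,0,0.043,-0.067,0.4,10],[0,0,0,0.043,-0.067,0.55,10],[0,0,0,0.043,-0.067,0.55,10],[0,0,0,0.043,-0.067,0.55,10]]' 100
python3 - <<'E'
from h import *
go([625.8,-120.5,22],-12.8); st,im=shot("wrist","j2"); pickle.dump((st,im),open("j2.pkl","wb"))
im=cv2.imread("pics/j2.png"); cv2.imwrite("pics/j2z.png",cv2.resize(im[160:310,180:380],None,fx=4,fy=4,interpolation=cv2.INTER_CUBIC))
E
```

```text
time_s: 22.1
ee_pos: [627.2, -118.5, 15.2]
orientation: [0.001, 0.994, -0.111, -0.0]
contact_force: [-0.1, 0.2, -1.5]
gripper_width: 17.6
turn [0.03 0.   0.  ] shift [-0.03   0.075 -0.227] | ee [ 627.2 -118.5   15.2] yaw -12.8 j6 -0.01 F [-0.1  0.2 -1.5] t 22.1 w 17.6
```

View pics/j2z.png

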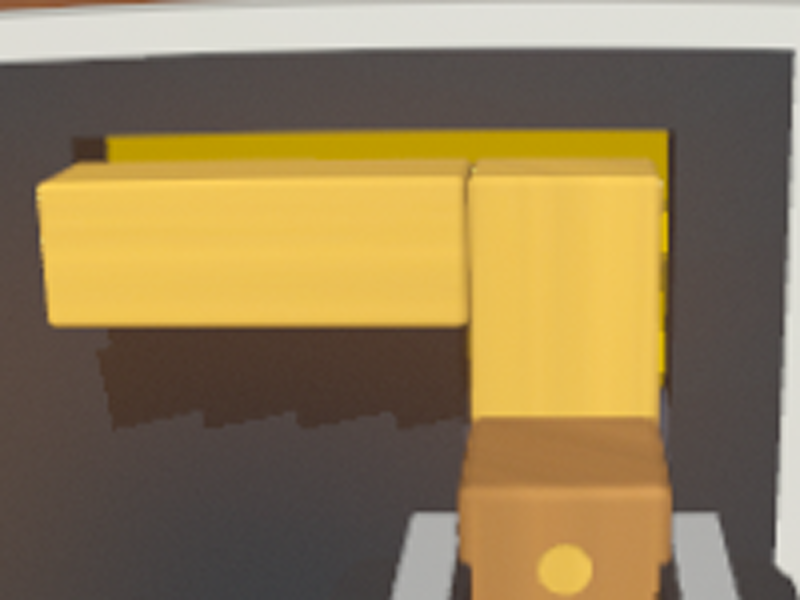

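```bash

python3 -m pendant '[[0,0,0,0,0,0.15,10],[0,0,0,0,0,0.3,10],[0,0,0,0,0,0.45,10],[0,0,0,0,0,0.6,10],[0,0,0,0,0,0.66,10],[0,0,0,0,0,0.66,10]]' 120
python3 - <<'E'
from h import *
go([625.8,-120.5,22],-12.8); st,im=shot("wrist","j3"); pickle.dump((st,im),open("j3.pkl","wb"))
im=cv2.imread("pics/j3.png"); cv2.imwrite("pics/j3z.png",cv2.resize(im[160:310,180:380],None,fx=4,fy=4,interpolation=cv2.INTER_CUBIC))
E
```

```text
time_s: 22.65
ee_pos: [627.2, -119.0, -4.3]
orientation: [0.002, 0.994, -0.111, -0.0]
contact_force: [-3.7, -2.0, 7.4]
gripper_width: 16.7
turn [ 0.03 -0.    0.  ] shift [-0.034  0.063 -0.876] | ee [ 627.2 -119.    -4.3] yaw -12.8 j6 -0.01 F [-3.7 -2.   7.4] t 22.65 w 16.7
```

View pics/j3z.png

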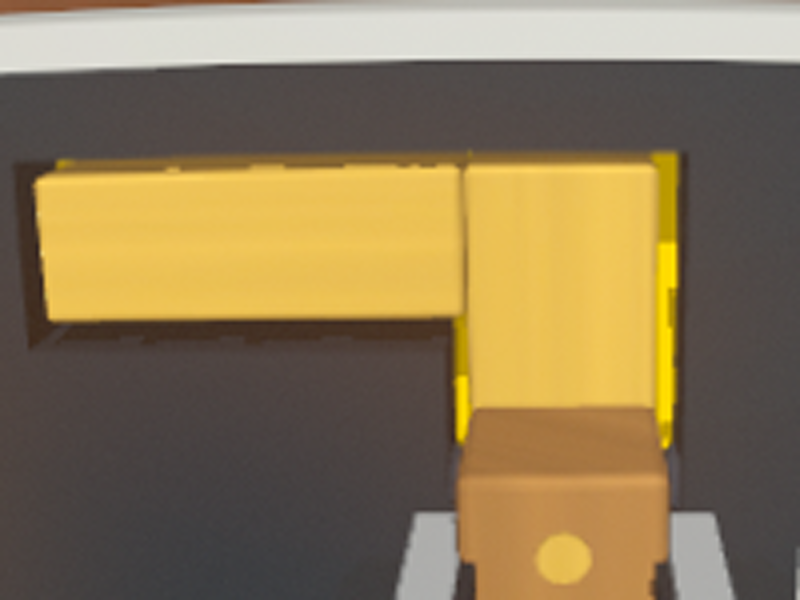

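```bash

python3 -m pendant '[[0,0,0,0,0,0.05,10],[0,0,0,0,0,0.1,10],[0,0,0,0,0,0.1,10],[0,0,0,0,0,0.1,10]]' 120
python3 - <<'E'
from h import *
go([625.8,-120.5,22],-12.8); st,im=shot("wrist","j4")
im=cv2.imread("pics/j4.png"); cv2.imwrite("pics/j4z.png",cv2.resize(im[160:310,180:380],None,fx=4,fy=4,interpolation=cv2.INTER_CUBIC))
E
```

```text
time_s: 23.03
ee_pos: [627.4, -119.0, -4.4]
orientation: [0.002, 0.994, -0.111, 0.0]
contact_force: [-15.0, 4.4, 53.1]
gripper_width: 17.0
turn [ 0.03 -0.01  0.  ] shift [-0.039  0.062 -0.881] | ee [ 627.4 -119.    -4.4] yaw -12.8 j6 -0.01 F [-15.    4.4  53.1] t 23.03 w 17.0
```

View pics/j4z.png

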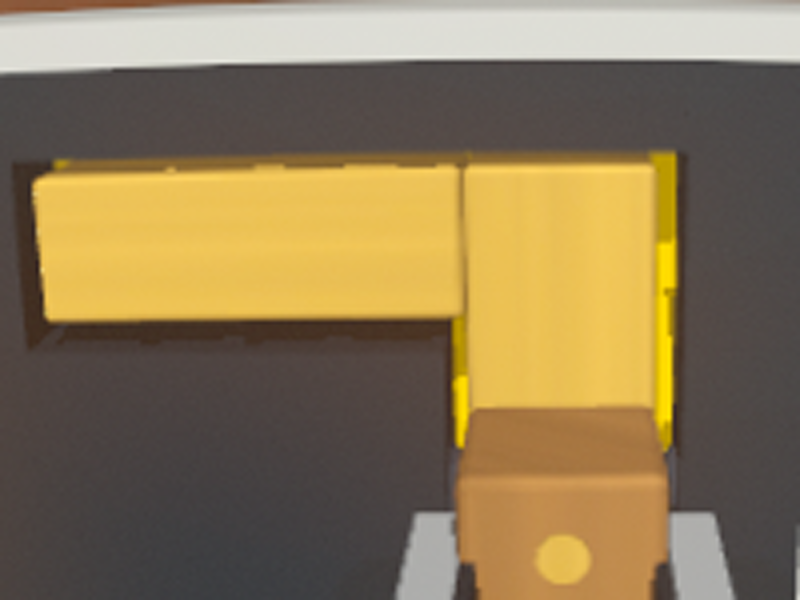

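```bash

python3 -m pendant '[[0,0,0,0,0,0,25],[0,0,0,0,0,0,45],[0,0,0,0,0,0,45],[0,0,0,0,0,-0.8,45],[0,0,0,0,0,-1.6,60],[0,0,0,0,0,-2.4,85],[0,0,0,0,0,-3.2,85],[0,0,0,0.3,0,-4,85],[0,0,0,0.3,0,-4,85],[0,0,0,0.3,0,-4,85]]' 40
python3 - <<'E'
from h import *
st,im=shot("wrist","j5"); st,im=shot("scene","j5s"); cv2.imwrite("pics/j5s.png",cv2.resize(im[180:280,220:360,::-1],None,fx=5,fy=5,interpolation=cv2.INTER_CUBIC))
go([625.8,-120.5,22],-12.8)
im=cv2.imread("pics/j5.png"); cv2.imwrite("pics/j5z.png",cv2.resize(im[160:330,180:400],None,fx=3.5,fy=3.5,interpolation=cv2.INTER_CUBIC))
E
```

```text
time_s: 23.92
ee_pos: [637.3, -120.9, 116.5]
orientation: [0.002, 0.994, -0.111, 0.002]
contact_force: [-0.2, -0.3, -0.9]
gripper_width: 85.2
turn [0.03 0.   0.  ] shift [-0.31   0.062  3.084] | ee [ 635.4 -120.5  114.5] yaw -12.8 j6 -0.01 F [ 0.6  0.2 -0.1] t 24.02 w 84.7
```

View pics/j5z.png

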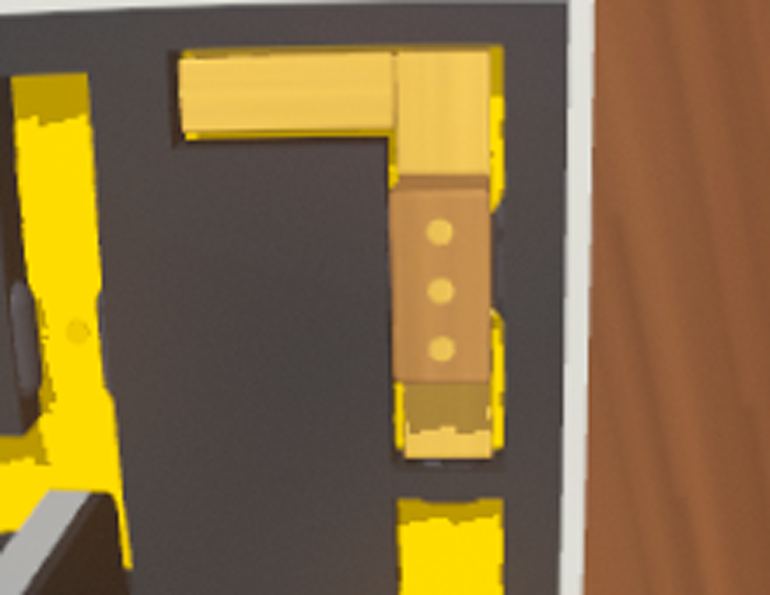

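View pics/j5s.png

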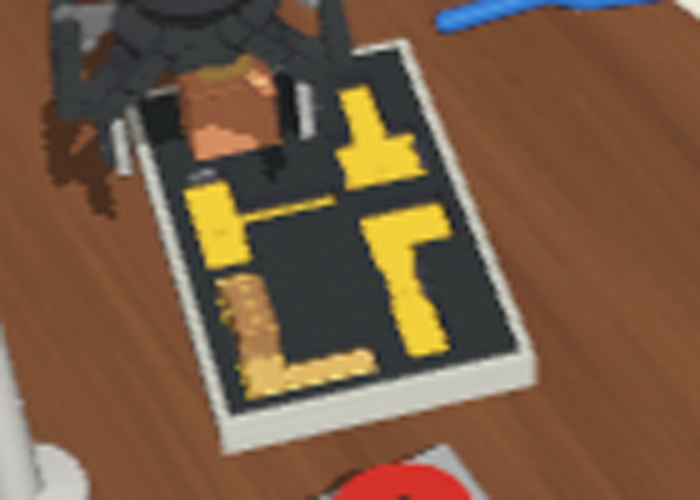

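```bash
python3 - <<'E'
from h import *
go([470,350,185],-100)
E
python3 -m pendant '[[0,0,1.3,-0.9,-1,-0.8,85],[0,0,2.6,-1.8,-2,-1.6,85],[0,0,3.9,-2.7,-3,-2.4,85],[0,0,5.2,-3.6,-4,-2.4,85],[0,0,6.5,-4.5,-5,-2.4,85],[0,0,7.8,-5.4,-6.2,-2.4,85],[0,0,9.1,-6.3,-7.4,-2.4,85],[0,0,10.4,-7.2,-8.6,-2.4,85],[0,0,11.7,-8,-9.8,-2.4,85],[0,0,13,-8.6,-11,-2.4,85]]'
python3 - <<'E'
from h import *
go([470,350,185],-100)
E
```

```text
turn [ 0.03 -0.02 17.44] shift [ -8.85  -14.065  -2.389] | ee [ 635.4 -120.5  114.5] yaw -12.8 j6 -0.01 F [ 0.6  0.2 -0.1] t 24.02 w 84.7
time_s: 24.85
ee_pos: [469.7, 215.3, 184.4]
orientation: [0.003, 0.786, -0.618, -0.0]
contact_force: [1.5, 0.0, -0.9]
gripper_width: 85.2
turn [ 0.04 -0.04  4.74] shift [-4.36  -1.072 -0.037] | ee [469.7 215.3 184.4] yaw -76.3 j6 1.71 F [ 1.5  0.  -0.9] t 24.85 w 85.2
```

```bash

python3 -m pendant '[[0,0,1.3,-1.2,-0.3,0,85],[0,0,2.6,-2.4,-0.6,0,85],[0,0,3.9,-3.6,-0.9,0,85],[0,0,4.74,-4.3,-1.1,0,85],[0,0,4.74,-4.3,-1.1,0,85],[0,0,4.74,-4.3,-1.1,0,85],[0,0,4.74,-4.3,-1.1,0,85]]'
python3 - <<'E'
from h import *
st,im=shot("wrist","k1"); pickle.dump((st,im),open("k1.pkl","wb")); o=rect(im,st,470,350,0,90,90,14,3.); cv2.imwrite("pics/k1r.png",o[:,:,::-1])
print(mark_of("wrist","depth_mid")[:2],mark_of("wrist","caliper_mid")[:3])
E
```

```text
time_s: 25.43
ee_pos: [470.4, 347.6, 182.6]
orientation: [-0.004, -0.643, 0.766, -0.0]
contact_force: [0.8, 0.1, 0.6]
gripper_width: 85.0
[{'at': [315.1, 222.2], 'score': 0.62}] [{'at': [268.4, 386.2], 'score': 0.8}, {'at': [287.3, 74.7], 'score': 0.71}]
```

View pics/k1.png

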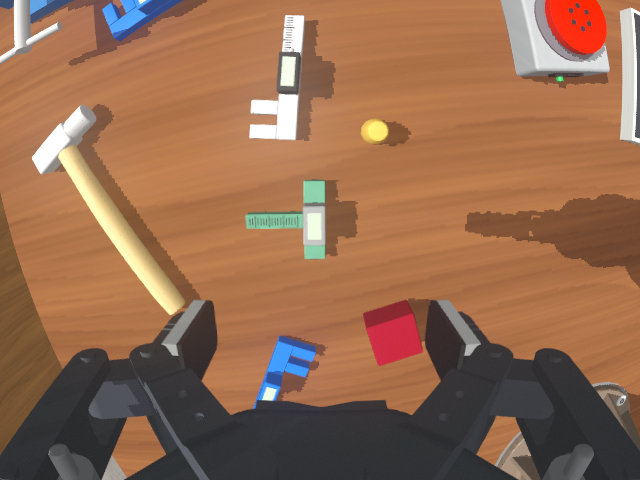

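View pics/k1r.png

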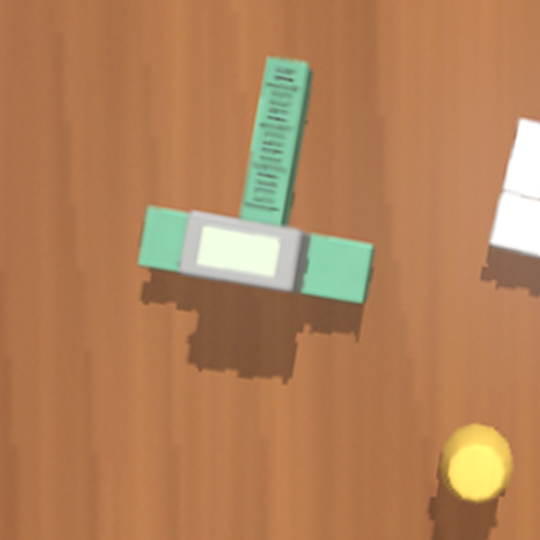

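```bash
python3 - <<'E'
from h import *
st,im=pickle.load(open("k1.pkl","rb")); o=rect(im,st,470,350,0,90,90,14,3.); hsv=cv2.cvtColor(o,cv2.COLOR_RGB2HSV)
m=((hsv[...,0]>60)&(hsv[...,0]<95)&(hsv[...,1]>60)).astype(np.uint8)*255
m[(hsv[...,1]<60)]=255; m[:, 420:]=0
print(fit(cv2.morphologyEx(m,cv2.MORPH_CLOSE,np.ones((9,9))),SH["depth"],(-4.7,5.2,-9.4),90,90,3.))
go([465.4,355.2,40],-99.4)
E
python3 -m pendant '[[0,0,0,0,0,1,60],[0,0,0,0,0,2,50],[0,0,0,0,0,3,50],[0,0,0,0,0,4,50],[0,0,0,0,0,4.5,50],[0,0,0,0,0,4.5,50]]'
python3 - <<'E'
from h import *
go([465.4,355.2,-14],-99.4)
E
```

```text
(array([-4.73898071,  5.1155879 , -9.46845918]), np.float64(0.0485784213775515))
turn [ 0.04 -0.06 -0.13] shift [-0.251  0.217  4.785] | ee [471.1 347.3 183.5] yaw -100.0 j6 2.33 F [-0.7  0.2  0.3] t 25.58 w 85.0
time_s: 26.08
ee_pos: [468.7, 344.4, 45.4]
orientation: [-0.006, -0.642, 0.767, -0.0]
contact_force: [-0.3, -1.8, -0.9]
gripper_width: 50.3
turn [ 0.08 -0.1  -0.14] shift [-0.352  0.157  1.979] | ee [468.7 344.4  45.4] yaw -100.1 j6 2.33 F [-0.3 -1.8 -0.9] t 26.08 w 50.3
```

```bash
python3 -m pendant '[[0.08,-0.1,-0.14,-0.35,0.157,0.2,50],[0.08,-0.1,-0.14,-0.35,0.157,0.2,50],[0.08,-0.1,-0.14,-0.35,0.157,0.2,50],[0.08,-0.1,-0.14,-0.35,0.157,0.2,50]]'
python3 - <<'E'
from h import *
st,im=shot("wrist","k2"); go([465.4,355.2,-14],-99.4)
E
```

```text
time_s: 26.42
ee_pos: [466.6, 355.5, 40.6]
orientation: [0.0, -0.647, 0.763, -0.0]
contact_force: [0.7, 0.5, -0.4]
gripper_width: 49.9
turn [-0.01  0.01 -0.  ] shift [0.019 0.04  1.819] | ee [466.6 355.5  40.6] yaw -99.4 j6 2.33 F [-0.5  0.2 -0.1] t 26.47 w 50.1
```

View pics/k2.png

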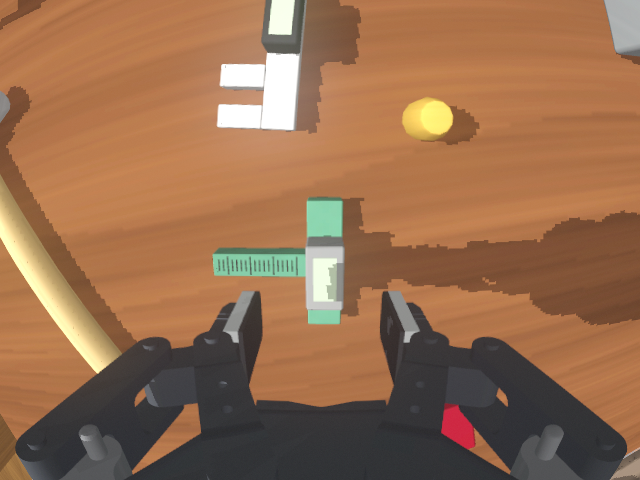

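```bash

python3 -m pendant '[[0,0,0,0.04,0.03,0.6,50],[0,0,0,0.04,0.03,1.2,50],[0,0,0,0.04,0.03,1.83,50],[0,0,0,0.04,0.03,1.83,50],[0,0,0,0.04,0.03,1.83,30],[0,0,0,0.04,0.03,1.83,10],[0,0,0,0.04,0.03,1.83,10],[0,0,0,0.04,0.03,1.83,10],[0,0,0,0.04,0.03,1.83,10]]' 80
python3 - <<'E'
from h import *
go([465.4,355.2,-14],-99.4)
E
python3 -m pendant '[[0,0,0,0,0,-0.5,10],[0,0,0,0,0,-1,10],[0,0,0,0,0,-2,10],[0,0,0,0,0,-2.8,10],[0,0,0,0,0,-2.8,10],[0,0,0,0,0,-2.8,10]]' 100
python3 - <<'E'
from h import *
st,im=shot("wrist","k3"); go([606.4,-211.2,78],-12.8)
E
```

```text
time_s: 27.22
ee_pos: [466.4, 355.0, -12.7]
orientation: [0.002, -0.647, 0.763, -0.0]
contact_force: [-0.8, -1.0, 6.5]
gripper_width: 18.0
turn [-0.03  0.03 -0.  ] shift [-0.002  0.035  0.044] | ee [466.4 355.  -12.7] yaw -99.4 j6 2.33 F [-0.8 -1.   6.5] t 27.22 w 18.0
time_s: 27.72
ee_pos: [467.4, 355.7, 73.6]
orientation: [0.004, -0.647, 0.763, -0.0]
contact_force: [-0.1, 0.1, -1.8]
gripper_width: 17.8
turn [ -0.06   0.   -17.32] shift [17.861 -7.681 -0.224] | ee [466.6 355.1  72.3] yaw -99.4 j6 2.33 F [-0.7 -1.5 -1.5] t 27.77 w 17.8
```

View pics/k3.png

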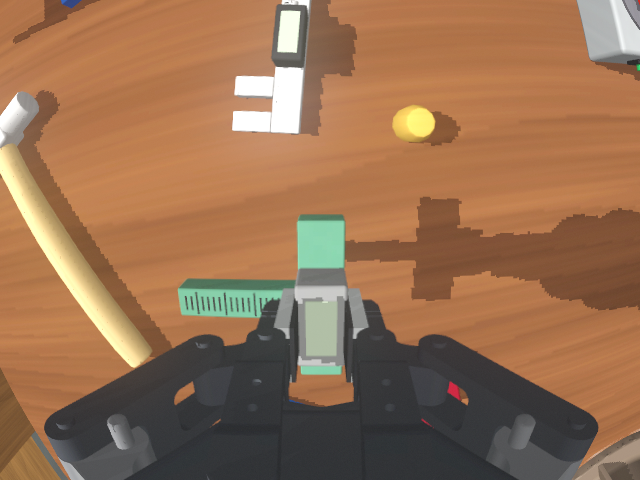

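```bash

python3 -m pendant '[[0,0,-1.2,1.2,-0.5,-0.2,10],[0,0,-2.4,2.4,-1,-0.3,10],[0,0,-3.6,3.6,-1.5,-0.3,10],[0,0,-4.8,4.8,-2,-0.3,10],[0,0,-6,6,-2.6,-0.3,10],[0,0,-7.2,7.2,-3.1,-0.3,10],[0,0,-8.4,8.4,-3.6,-0.3,10],[0,0,-9.6,9.6,-4.1,-0.3,10],[0,0,-10.8,10.8,-4.6,-0.3,10],[0,0,-12,12,-5.1,-0.3,10]]' 100
python3 - <<'E'
from h import *
go([606.4,-211.2,78],-12.8)
E
```

```text
time_s: 28.6
ee_pos: [557.8, -25.4, 79.7]
orientation: [-0.002, 0.942, -0.337, 0.001]
contact_force: [0.9, 1.0, -1.3]
gripper_width: 17.8
turn [-0.04 -0.01 -5.31] shift [5.179 3.762 0.044] | ee [557.8 -25.4  79.7] yaw -39.3 j6 0.58 F [ 0.9  1.  -1.3] t 28.6 w 17.8
```

```bash

python3 -m pendant '[[0,0,-1.3,1.2,0.8,0,10],[0,0,-2.6,2.4,1.6,0,10],[0,0,-3.9,3.6,2.4,0,10],[0,0,-5.3,4.6,3.2,0,10],[0,0,-5.3,5.18,3.76,0,10],[0,0,-5.3,5.18,3.76,0.5,10],[0,0,-5.3,5.18,3.76,1.2,10],[0,0,-5.3,5.18,3.76,1.5,10],[0,0,-5.3,5.18,3.76,1.5,10],[0,0,-5.3,5.18,3.76,1.5,10]]' 100
python3 - <<'E'
from h import *
go([606.4,-211.2,78],-12.8);st,im=shot("wrist","l1"); pickle.dump((st,im),open("l1.pkl","wb"))
im=cv2.imread("pics/l1.png"); cv2.imwrite("pics/l1z.png",cv2.resize(im[160:310,180:380],None,fx=4,fy=4,interpolation=cv2.INTER_CUBIC))
E
```

```text
time_s: 29.43
ee_pos: [605.8, -210.4, 33.6]
orientation: [-0.002, 0.994, -0.112, 0.0]
contact_force: [0.0, -1.2, -1.5]
gripper_width: 17.6
turn [-0.04  0.   -0.  ] shift [ 0.025  0.015 -1.482] | ee [ 605.8 -210.4   33.6] yaw -12.8 j6 -0.16 F [ 0.  -1.2 -1.5] t 29.43 w 17.6
```

View pics/l1z.png

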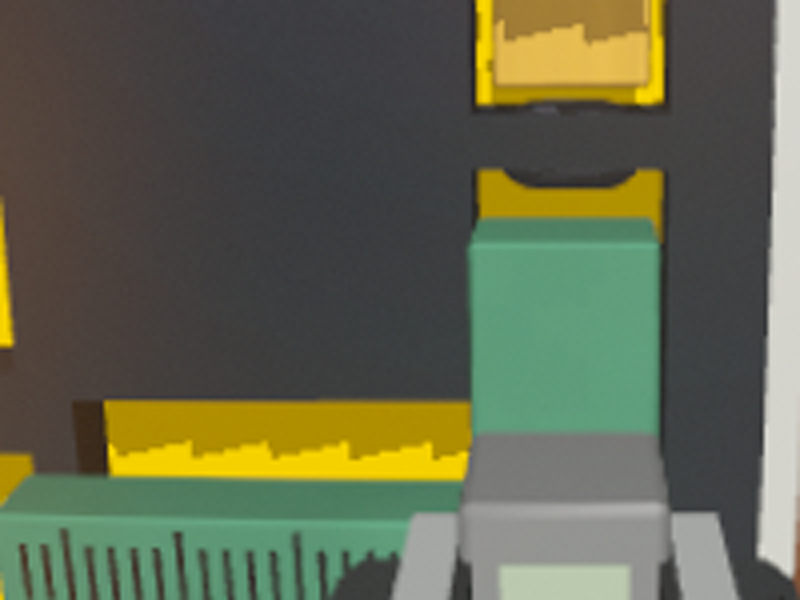

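```bash
python3 - <<'E'
from h import *
st,im=pickle.load(open("l1.pkl","rb"))
f=lambda L:np.array(L)/4+[180,160]
e=st["ee_pos"][2]
print("slot",intool(f([(474,170),(665,170),(73,402)]),e-22,st).round(2), "want ends -12.5,12.5,-68.5;y -40.5,-9.5")
print("bot",intool(f([(475,218),(655,218),(30,478)]),-13,st).round(2),"want -10,10,-66; y -38,-7")
print("top",intool(f([(470,243),(660,243)]),-27,st).round(2))
E
```

```text
slot [[-11.83 -38.85  11.55]
 [ 12.59 -38.84  11.55]
 [-68.14  -7.35  11.55]] want ends -12.5,12.5,-68.5;y -40.5,-9.5
bot [[-10.28 -37.46 -13.  ]
 [  9.86 -37.45 -13.  ]
 [-66.07  -5.6  -13.  ]] want -10,10,-66; y -38,-7
top [[ -9.98 -37.63 -27.  ]
 [  9.53 -37.62 -27.  ]]
```

```bash

python3 -m pendant '[[0,0,0,0.02,0.037,0.2,10],[0,0,0,0.02,0.037,0.4,10],[0,0,0,0.02,0.037,0.6,10],[0,0,0,0.02,0.037,0.6,10],[0,0,0,0.02,0.037,0.6,10]]' 100
python3 - <<'E'
from h import *
go([606.4,-211.2,-4.7],-12.8);st,im=shot("wrist","l2"); pickle.dump((st,im),open("l2.pkl","wb"))
im=cv2.imread("pics/l2.png"); cv2.imwrite("pics/l2z.png",cv2.resize(im[160:310,180:380],None,fx=4,fy=4,interpolation=cv2.INTER_CUBIC))
E
```

```text
time_s: 29.9
ee_pos: [606.6, -211.5, 16.0]
orientation: [-0.002, 0.994, -0.111, 0.0]
contact_force: [0.4, -1.2, -1.8]
gripper_width: 17.6
turn [-0.04 -0.01  0.  ] shift [-0.01  -0.006  0.691] | ee [ 606.6 -211.5   16. ] yaw -12.8 j6 -0.17 F [ 0.4 -1.2 -1.8] t 29.9 w 17.6
```

View pics/l2z.png

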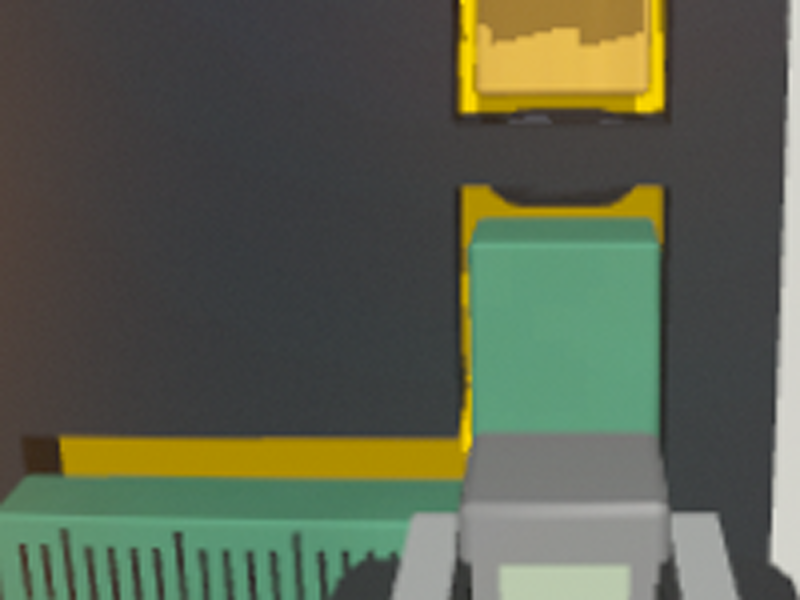

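```bash

python3 -m pendant '[[0,0,0,-0.014,0,0.15,10],[0,0,0,-0.014,0,0.3,10],[0,0,0,-0.014,0,0.45,10],[0,0,0,-0.014,0,0.6,10],[0,0,0,-0.014,0,0.69,10],[0,0,0,-0.014,0,0.69,10],[0,0,0,-0.014,0,0.75,10],[0,0,0,-0.014,0,0.75,10]]' 120
python3 - <<'E'
from h import *
go([606.4,-211.2,-4.7],-12.8);st,im=shot("wrist","l3")
im=cv2.imread("pics/l3.png"); cv2.imwrite("pics/l3z.png",cv2.resize(im[160:310,180:380],None,fx=4,fy=4,interpolation=cv2.INTER_CUBIC))
E
```

```text
time_s: 30.62
ee_pos: [606.6, -211.5, -4.6]
orientation: [-0.002, 0.994, -0.111, 0.001]
contact_force: [-8.9, 3.9, 33.2]
gripper_width: 16.9
turn [-0.04 -0.02  0.  ] shift [-0.008 -0.009  0.004] | ee [ 606.6 -211.5   -4.6] yaw -12.8 j6 -0.17 F [-8.9  3.9 33.2] t 30.62 w 16.9
```

View pics/l3z.png

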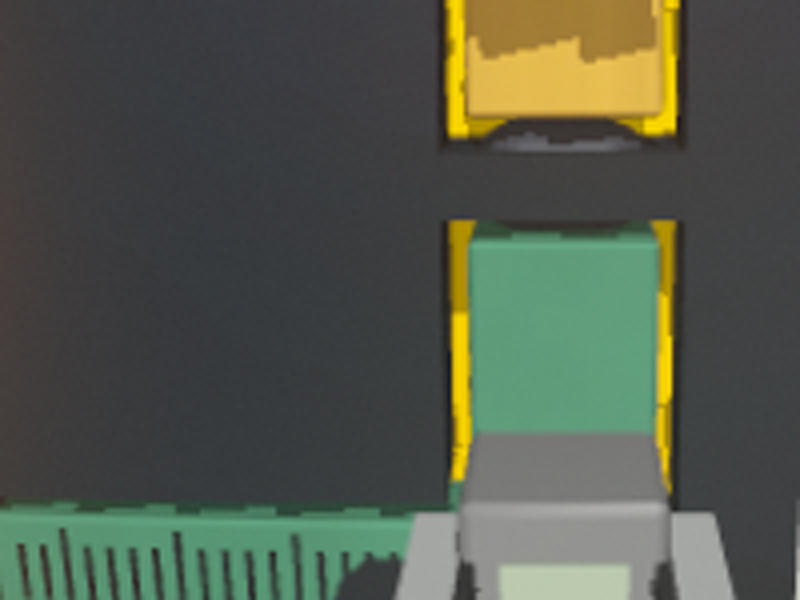

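```bash

python3 -m pendant '[[0,0,0,0,0,0.03,10],[0,0,0,0,0,0,25],[0,0,0,0,0,0,45],[0,0,0,0,0,0,45],[0,0,0,0,0,-0.8,45],[0,0,0,0,0,-1.6,60],[0,0,0,0,0,-2.4,85],[0,0,0,0,0,-3.2,85],[0,0,0,0,0,-4,85],[0,0,0,0,0,-4,85]]' 40
python3 - <<'E'
from h import *
st,im=shot("wrist","l5"); go([600,345,185],-108)
st,im=shot("scene","l5s"); 
E
```

```text
time_s: 31.5
ee_pos: [608.7, -212.9, 119.8]
orientation: [-0.001, 0.994, -0.111, 0.004]
contact_force: [1.0, -0.1, 0.6]
gripper_width: 84.9
turn [  0.02  -0.08 -16.96] shift [ -4.357 -18.071  -2.215] | ee [ 607.8 -212.5  117.7] yaw -12.8 j6 -0.17 F [ 0.9  0.1 -0.5] t 31.55 w 85.3
```

View pics/l5.png

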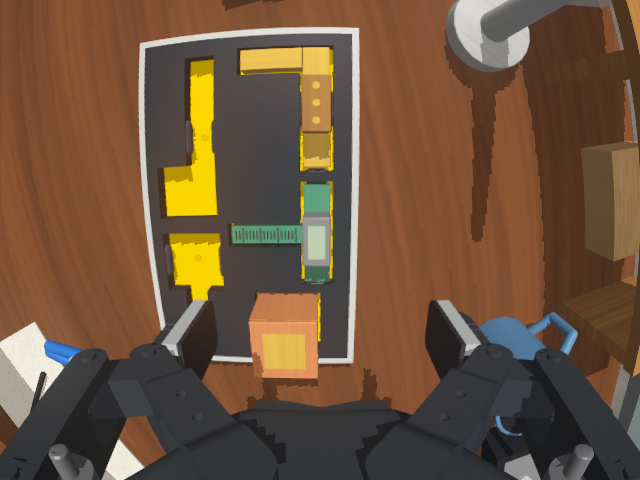

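View pics/l5s.png

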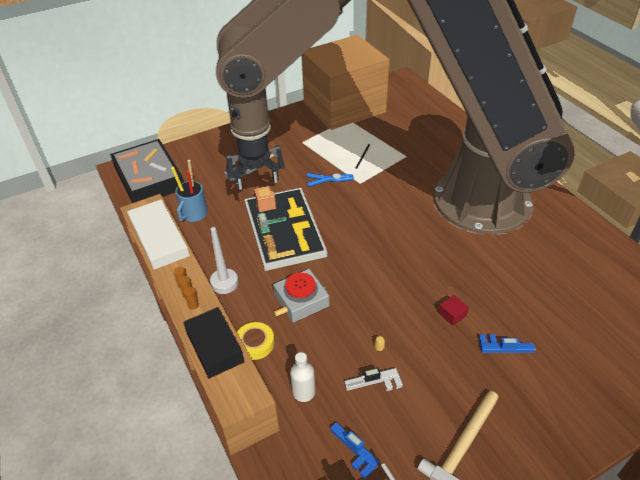

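```bash

python3 -m pendant '[[0,0,1.2,-0.3,-1.2,-0.8,85],[0,0,2.4,-0.6,-2.4,-1.6,85],[0,0,3.6,-0.9,-3.6,-2.2,85],[0,0,4.8,-1.2,-4.8,-2.2,85],[0,0,6,-1.5,-6,-2.2,85],[0,0,7.2,-1.8,-7.2,-2.2,85],[0,0,8.4,-2,-8.4,-2.2,85],[0,0,9.6,-2.3,-9.6,-2.2,85],[0,0,10.8,-2.6,-10.8,-2.2,85],[0,0,12,-2.9,-12,-2.2,85]]'
python3 - <<'E'
from h import *
go([600,345,185],-102)
E
```

```text
time_s: 32.43
ee_pos: [600.4, 159.8, 181.5]
orientation: [-0.001, 0.803, -0.595, 0.0]
contact_force: [1.1, 0.5, 0.3]
gripper_width: 84.8
turn [-0.02  0.02  5.78] shift [-5.912 -1.782 -0.105] | ee [600.4 159.8 181.5] yaw -73.1 j6 1.48 F [1.1 0.5 0.3] t 32.43 w 84.8
```

```bash

python3 -m pendant '[[0,0,1.2,-1.2,-0.4,0,85],[0,0,2.4,-2.4,-0.8,0,85],[0,0,3.6,-3.6,-1.1,0,85],[0,0,4.8,-4.8,-1.5,0,85],[0,0,5.8,-5.9,-1.8,0,85],[0,0,5.8,-5.9,-1.8,0,85],[0,0,5.8,-5.9,-1.8,0,85],[0,0,5.8,-5.9,-1.8,0,85]]'
python3 - <<'E'
from h import *
st,im=shot("wrist","m1"); pickle.dump((st,im),open("m1.pkl","wb")); o=rect(im,st,605,350,0,90,90,14,3.); cv2.imwrite("pics/m1r.png",o[:,:,::-1])
go([600,345,185],-102)
E
```

```text
time_s: 33.1
ee_pos: [599.9, 344.3, 180.3]
orientation: [0.0, -0.629, 0.777, 0.0]
contact_force: [-0.6, -0.9, -0.3]
gripper_width: 85.2
turn [ 0.    0.01 -0.01] shift [-0.037  0.015 -0.144] | ee [600.2 343.8 180.7] yaw -102.1 j6 2.26 F [ 0.8 -1.2 -0.3] t 33.15 w 85.3
```

View pics/m1r.png

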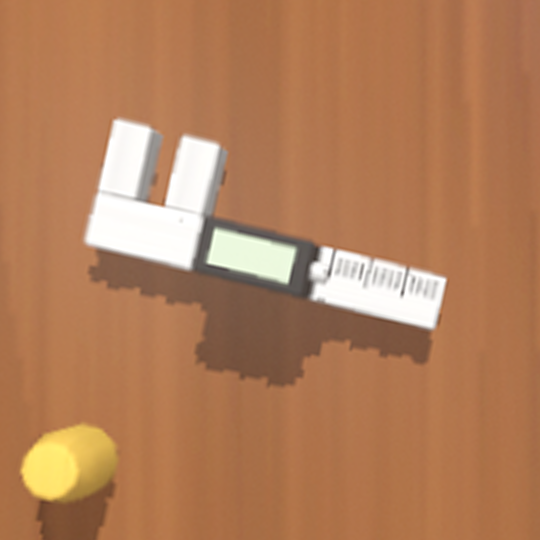

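View pics/m1.png

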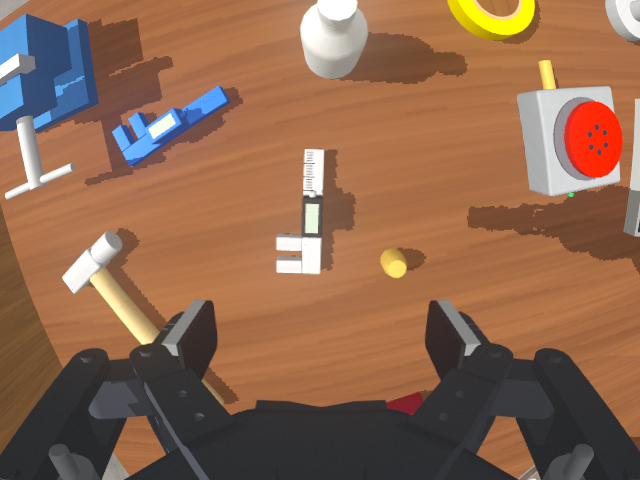

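```bash
python3 - <<'E'
from h import *
st,im=pickle.load(open("m1.pkl","rb")); o=rect(im,st,605,350,0,90,90,14,3.); hsv=cv2.cvtColor(o,cv2.COLOR_RGB2HSV)
m=(hsv[...,1]<70).astype(np.uint8)*255
print(fit(cv2.morphologyEx(m,cv2.MORPH_CLOSE,np.ones((9,9))),SH["caliper"],(-1.3,3.1,-13.4),90,90,3.))
go([603.7,353.1,40],-103.4)
E
```

```text
(array([ -1.57928181,   3.35307373, -13.96369708]), np.float64(0.0681235187027915))
turn [0.   0.01 0.27] shift [-0.322 -0.049  4.689] | ee [600.2 343.8 180.7] yaw -102.1 j6 2.26 F [ 0.8 -1.2 -0.3] t 33.15 w 85.3
```

```bash
python3 -m pendant '[[0,0,0.3,-0.32,-0.05,1,60],[0,0,0.3,-0.32,-0.05,2,50],[0,0,0.3,-0.32,-0.05,3,50],[0,0,0.3,-0.32,-0.05,4,50],[0,0,0.3,-0.32,-0.05,4.6,50],[0,0,0.3,-0.32,-0.05,4.6,50],[0,0,0.3,-0.32,-0.05,4.6,50]]'
python3 - <<'E'
from h import *
st,im=shot("wrist","m2"); go([603.6,353.3,-14],-103.7)
E
```

```text
time_s: 33.73
ee_pos: [603.4, 351.5, 42.0]
orientation: [-0.001, -0.618, 0.786, 0.001]
contact_force: [0.2, 1.2, 0.3]
gripper_width: 50.0
turn [-0.    0.01  0.02] shift [-0.025  0.03   1.914] | ee [604.3 352.3  43.4] yaw -103.6 j6 2.29 F [0.1 0.5 0.7] t 33.78 w 50.0
```

View pics/m2.png

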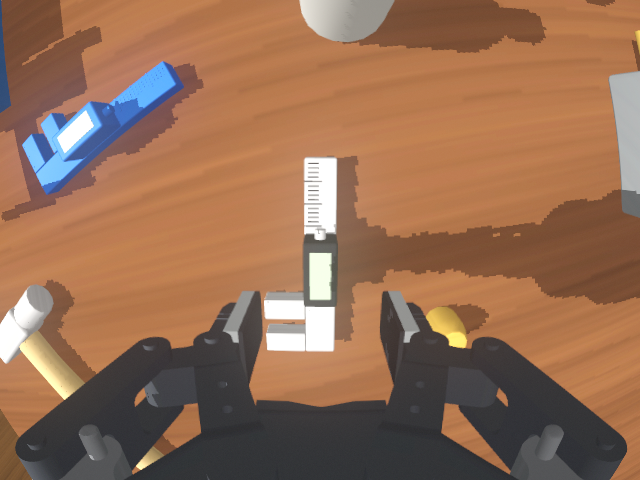

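```bash

python3 -m pendant '[[0,0,0,-0.02,0.03,0.6,45],[0,0,0,-0.02,0.03,1.2,45],[0,0,0,-0.02,0.03,1.91,45],[0,0,0,-0.02,0.03,1.91,45],[0,0,0,-0.02,0.03,1.91,30],[0,0,0,-0.02,0.03,1.91,8],[0,0,0,-0.02,0.03,1.91,8],[0,0,0,-0.02,0.03,1.91,8],[0,0,0,-0.02,0.03,1.91,8]]' 80
python3 - <<'E'
from h import *
go([465.4,355.2,-14],-103.7)
E
python3 -m pendant '[[0,0,0,0,0,-0.5,8],[0,0,0,0,0,-1,8],[0,0,0,0,0,-2,8],[0,0,0,0,0,-2.8,8],[0,0,0,0,0,-2.8,8],[0,0,0,0,0,-2.8,8]]' 100
python3 - <<'E'
from h import *
st,im=shot("wrist","m3"); go([537.8,-119,78],-12.8)
E
```

```text
time_s: 34.53
ee_pos: [605.0, 353.8, -11.4]
orientation: [0.002, -0.618, 0.786, -0.0]
contact_force: [-0.7, -2.3, 7.5]
gripper_width: 15.6
turn [-0.03  0.04  0.02] shift [1.048 4.534 0.073] | ee [605.  353.8 -11.4] yaw -103.6 j6 2.29 F [-0.7 -2.3  7.5] t 34.53 w 15.6
time_s: 35.03
ee_pos: [606.3, 354.4, 75.9]
orientation: [0.004, -0.618, 0.786, -0.0]
contact_force: [-0.8, 0.1, -1.8]
gripper_width: 15.2
turn [ 0.    0.08 17.84] shift [15.848 -1.518 -0.194] | ee [605.3 353.8  74.2] yaw -103.6 j6 2.29 F [ 0.6  0.8 -1.1] t 35.08 w 15.1
```

View pics/m3.png

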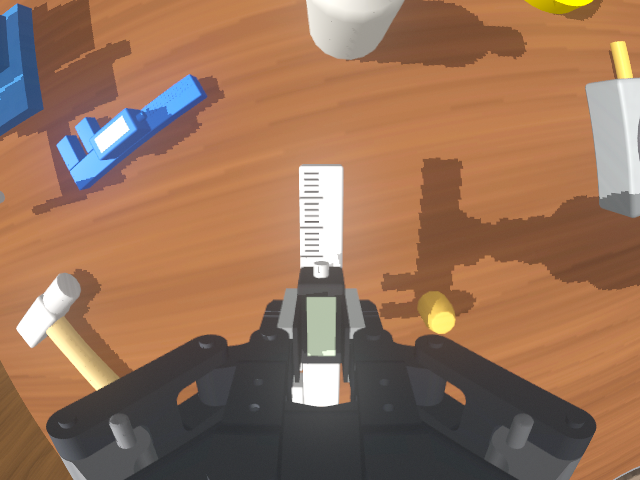

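```bash

python3 -m pendant '[[0,0,-1.2,0.8,-0.1,-0.4,8],[0,0,-2.4,1.8,-0.2,-0.4,8],[0,0,-3.6,2.9,-0.3,-0.4,8],[0,0,-4.8,4,-0.4,-0.4,8],[0,0,-6,5.1,-0.5,-0.4,8],[0,0,-7.2,6.2,-0.6,-0.4,8],[0,0,-8.4,7.2,-0.7,-0.4,8],[0,0,-9.6,8.2,-0.8,-0.4,8],[0,0,-10.8,9.2,-0.9,-0.4,8],[0,0,-12,10.2,-1,-0.4,8]]' 100
python3 - <<'E'
from h import *
go([537.8,-119,78],-12.8)
E
```

```text
time_s: 35.92
ee_pos: [561.3, 47.9, 84.2]
orientation: [-0.002, 0.929, -0.369, 0.001]
contact_force: [1.2, -0.7, -0.7]
gripper_width: 15.4
turn [-0.06 -0.02 -6.1 ] shift [3.244 4.589 0.185] | ee [561.3  47.9  84.2] yaw -43.3 j6 0.78 F [ 1.2 -0.7 -0.7] t 35.92 w 15.4
```

```bash

python3 -m pendant '[[0,0,-1.3,0.8,1.1,0,8],[0,0,-2.6,1.6,2.2,0,8],[0,0,-3.9,2.4,3.3,0,8],[0,0,-5.2,3,4.1,0,8],[0,0,-6.1,3.24,4.6,0,8],[0,0,-6.1,3.24,4.6,0.5,8],[0,0,-6.1,3.24,4.6,1.2,8],[0,0,-6.1,3.24,4.6,1.6,8],[0,0,-6.1,3.24,4.6,1.6,8],[0,0,-6.1,3.24,4.6,1.6,8]]' 100
python3 - <<'E'
from h import *
go([537.8,-119,78],-12.8);st,im=shot("wrist","n1"); pickle.dump((st,im),open("n1.pkl","wb"))
im=cv2.imread("pics/n1.png"); cv2.imwrite("pics/n1z.png",cv2.resize(im[130:280,200:440],None,fx=3.3,fy=3.3,interpolation=cv2.INTER_CUBIC))
E
```

```text
time_s: 36.75
ee_pos: [536.7, -118.7, 34.8]
orientation: [-0.002, 0.994, -0.111, 0.0]
contact_force: [0.3, -0.4, -0.2]
gripper_width: 15.2
turn [-0.05 -0.01  0.  ] shift [ 0.038 -0.006 -1.441] | ee [ 536.7 -118.7   34.8] yaw -12.8 j6 -0.06 F [ 0.3 -0.4 -0.2] t 36.75 w 15.2
```

View pics/n1.png

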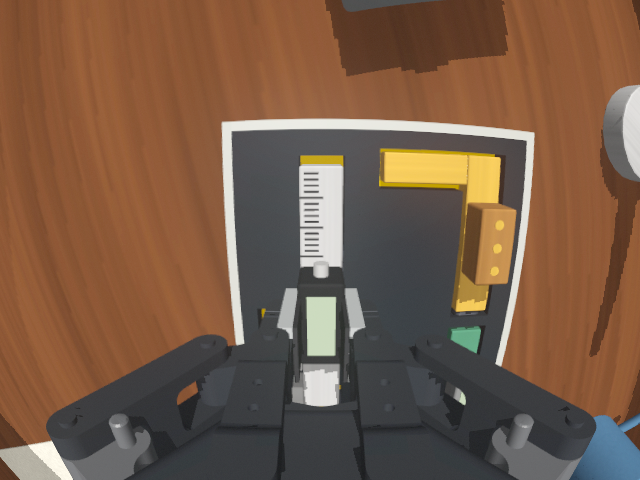

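View pics/n1z.png

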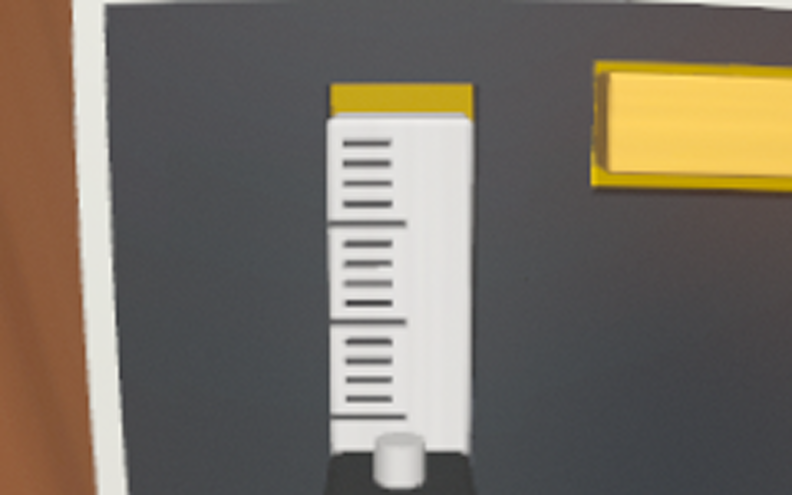

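```bash
python3 - <<'E'
from h import *
st,im=pickle.load(open("n1.pkl","rb"))
f=lambda L:np.array(L)/3.3+[200,130]
e=st["ee_pos"][2]
print("slot",intool(f([(329,84),(474,84)]),e-22,st).round(2))
print("bot",intool(f([(331,113),(467,113)]),-11.4,st).round(2))
print("top",intool(f([(328,120),(472,120)]),-25.4,st).round(2))
E
```

```text
slot [[-11.05 -62.86  12.77]
 [ 11.11 -62.85  12.77]]
bot [[ -9.44 -59.85 -11.4 ]
 [  8.74 -59.84 -11.4 ]]
top [[ -9.04 -59.85 -25.4 ]
 [  8.59 -59.84 -25.4 ]]
```

```bash

python3 -m pendant '[[0,0,0,0.01,-0.017,0.2,8],[0,0,0,0.01,-0.017,0.4,8],[0,0,0,0.01,-0.017,0.6,8],[0,0,0,0.01,-0.017,0.6,8],[0,0,0,0.01,-0.017,0.6,8]]' 100
python3 - <<'E'
from h import *
go([537.8,-119,-3.4],-12.8);st,im=shot("wrist","n2"); pickle.dump((st,im),open("n2.pkl","wb"))
im=cv2.imread("pics/n2.png"); cv2.imwrite("pics/n2z.png",cv2.resize(im[130:370,200:440],None,fx=3.3,fy=3.3,interpolation=cv2.INTER_CUBIC)[:600])
E
```

```text
time_s: 37.22
ee_pos: [537.6, -118.2, 17.2]
orientation: [-0.002, 0.994, -0.111, 0.001]
contact_force: [-0.6, 0.6, -1.2]
gripper_width: 15.6
turn [-0.05 -0.01  0.  ] shift [0.012 0.027 0.686] | ee [ 537.6 -118.2   17.2] yaw -12.8 j6 -0.06 F [-0.6  0.6 -1.2] t 37.22 w 15.6
```

View pics/n2z.png

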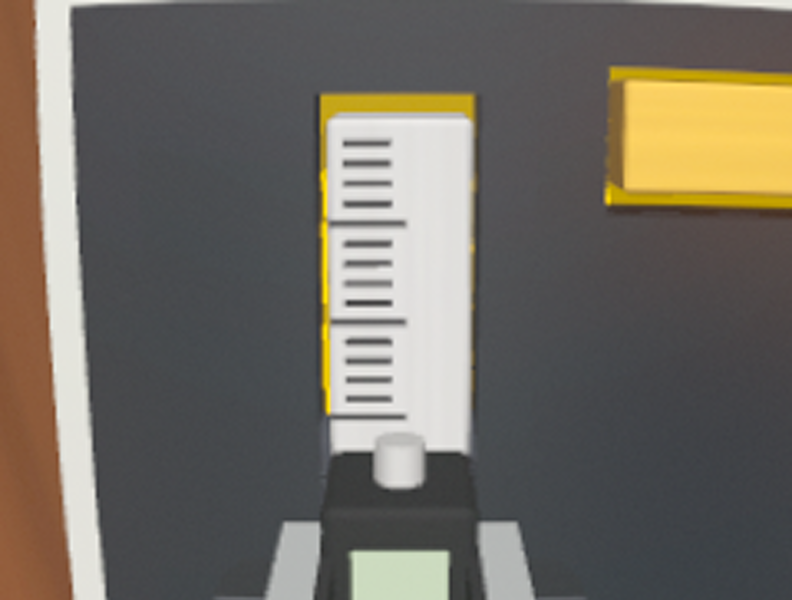

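```bash

python3 -m pendant '[[0,0,0,0,0,0.15,8],[0,0,0,0,0,0.3,8],[0,0,0,0,0,0.45,8],[0,0,0,0,0,0.6,8],[0,0,0,0,0,0.69,8],[0,0,0,0,0,0.69,8],[0,0,0,0,0,0.75,8],[0,0,0,0,0,0.75,8]]' 120
python3 - <<'E'
from h import *
go([537.8,-119,-3.4],-12.8);st,im=shot("wrist","n3")
im=cv2.imread("pics/n3.png"); cv2.imwrite("pics/n3z.png",cv2.resize(im[130:370,200:440],None,fx=3.3,fy=3.3,interpolation=cv2.INTER_CUBIC)[:600])
E
```

```text
time_s: 37.93
ee_pos: [537.9, -117.5, -5.0]
orientation: [-0.002, 0.994, -0.111, 0.001]
contact_force: [-0.6, 10.9, 13.6]
gripper_width: 14.3
turn [-0.06 -0.02  0.  ] shift [ 0.007  0.049 -0.054] | ee [ 537.9 -117.5   -5. ] yaw -12.8 j6 -0.06 F [-0.6 10.9 13.6] t 37.93 w 14.3
```

View pics/n3z.png

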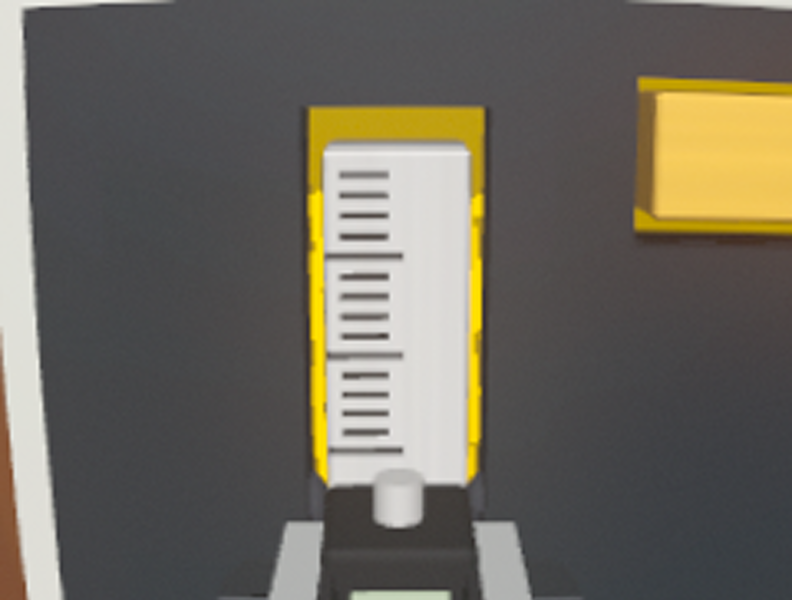

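```bash

python3 -m pendant '[[0,0,0,0,0,-0.3,8],[0,0,0,0,0,-0.6,8],[0,0,0,0,0,-1,8],[0,0,0,0,0,-1,8],[0,0,0,0,0,-1,8]]' 120
python3 - <<'E'
from h import *
go([537.8,-119,-3.4],-12.8);st,im=shot("wrist","n4"); pickle.dump((st,im),open("n4.pkl","wb"))
shot("scene","n4s"); im=cv2.imread("pics/n4s.png"); cv2.imwrite("pics/n4s.png",cv2.resize(im[170:290,220:380],None,fx=4.5,fy=4.5,interpolation=cv2.INTER_CUBIC))
E
```

```text
time_s: 38.4
ee_pos: [538.5, -118.0, 25.8]
orientation: [-0.002, 0.994, -0.111, 0.002]
contact_force: [0.2, -0.8, -1.0]
gripper_width: 14.5
turn [-0.05 -0.04  0.  ] shift [-0.019  0.044  0.973] | ee [ 538.5 -118.    25.8] yaw -12.8 j6 -0.06 F [ 0.2 -0.8 -1. ] t 38.4 w 14.5
```

View pics/n4.png

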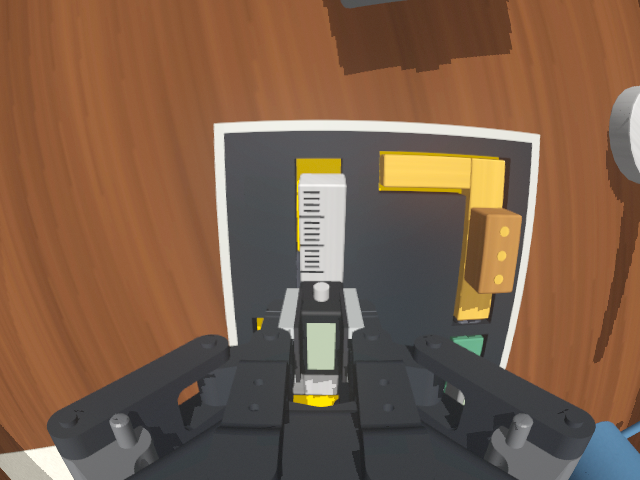

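View pics/n4s.png

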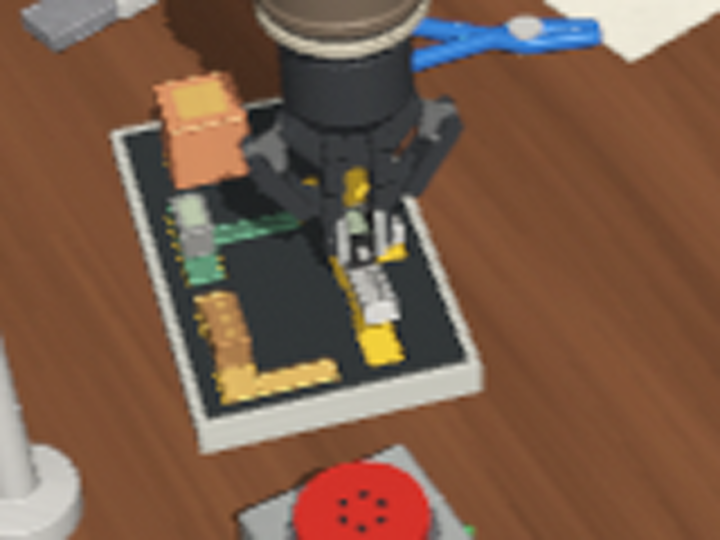

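```bash
python3 - <<'E'
from h import *
go([480,75,62],-12.8)
E
python3 -m pendant '[[0,0,0,0,0,-1,8],[0,0,0,0,-0.5,-1.5,8],[0,0,0,-0.8,-1.7,-1.5,8],[0,0,0,-1.6,-2.9,-1.5,8],[0,0,0,-2.4,-4.1,-1.5,8],[0,0,0,-3,-5.3,-1.5,8],[0,0,0,-3.3,-6.4,-1.5,8],[0,0,0,-3.3,-6.5,-1.5,8],[0,0,0,-3.3,-6.5,-1.5,8]]' 120
python3 - <<'E'
from h import *
go([480,75,0],-12.8); shot("wrist","o1"); shot("scene","o1s"); im=cv2.imread("pics/o1s.png"); cv2.imwrite("pics/o1s.png",cv2.resize(im[170:330,260:460],None,fx=4,fy=4,interpolation=cv2.INTER_CUBIC)[:600])
E
```

```text
turn [-0.05 -0.02  0.  ] shift [-3.297 -5.844 -1.214] | ee [ 537.7 -117.7   24.9] yaw -12.8 j6 -0.06 F [ 0.  -0.2 -2.1] t 38.5 w 14.4
time_s: 39.25
ee_pos: [483.8, 96.1, 70.3]
orientation: [-0.002, 0.994, -0.11, 0.001]
contact_force: [0.8, -0.4, -1.8]
gripper_width: 14.4
turn [-0.05 -0.01  0.04] shift [0.026 0.727 2.34 ] | ee [483.8  96.1  70.3] yaw -12.6 j6 0.35 F [ 0.8 -0.4 -1.8] t 39.25 w 14.4
```

View pics/o1.png

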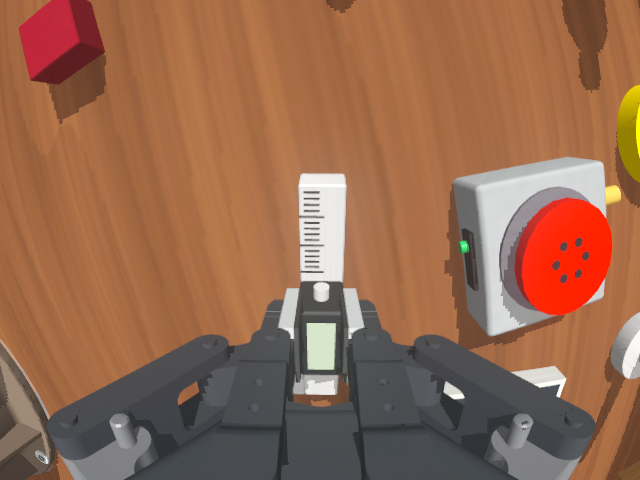

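View pics/o1s.png

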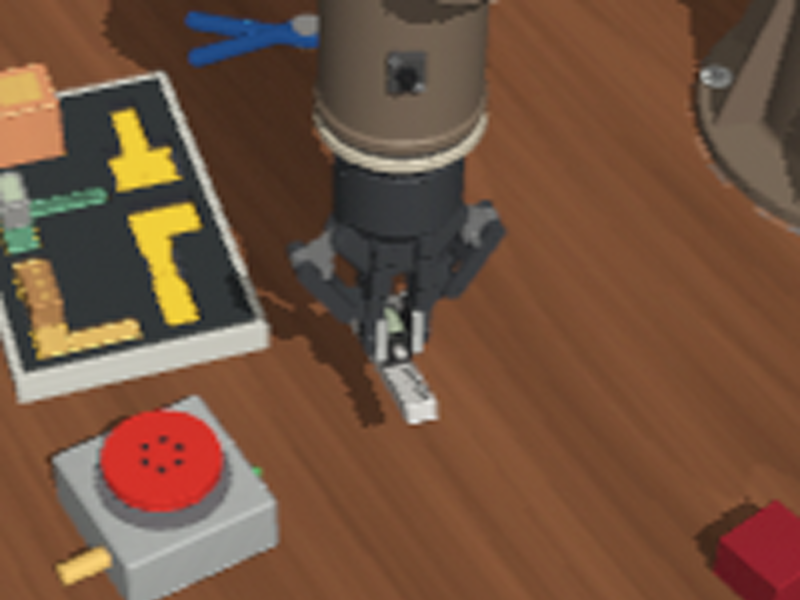

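```bash

python3 -m pendant '[[0,0,0,0,0,0.8,8],[0,0,0,0,0,1.5,8],[0,0,0,0,0,2,8],[0,0,0,0,0,2.2,8],[0,0,0,0,0,2.3,8],[0,0,0,0,0,2.3,8]]' 120
python3 - <<'E'
from h import *
go([480,75,0],-12.8)
E
```

```text
time_s: 39.85
ee_pos: [483.8, 93.2, 1.0]
orientation: [-0.002, 0.994, -0.112, -0.0]
contact_force: [-2.3, -2.5, 4.7]
gripper_width: 14.5
turn [-0.04  0.01 -0.01] shift [0.013 0.62  0.032] | ee [483.8  93.2   1. ] yaw -12.8 j6 0.34 F [-2.3 -2.5  4.7] t 39.85 w 14.5
```

```bash

python3 -m pendant '[[0,0,0,0,0,0.1,8],[0,0,0,0,0,0.2,8],[0,0,0,0,0,0.3,8],[0,0,0,0,0,0.3,8],[0,0,0,0,0,0.3,20],[0,0,0,0,0,0.3,40],[0,0,0,0,0,0.3,45],[0,0,0,0,0,0.3,45]]' 20
python3 - <<'E'
from h import *
go([480,75,0],-12.8)
E
python3 -m pendant '[[0,0,0,0,0,-1,45],[0,0,0,0,0.5,-2,45],[0,0,0,0,1,-3,60],[0,0,0,0,1.5,-4,85],[0,0,0,0,1.5,-5,85],[0,0,0,0,1.5,-5,85],[0,0,0,0,1.5,-5,85],[0,0,0,0,1.5,-5,85]]'
python3 - <<'E'
from h import *
st,im=shot("wrist","o2"); pickle.dump((st,im),open("o2.pkl","wb")); o=rect(im,st,480,95,77,90,90,14,3.); cv2.imwrite("pics/o2r.png",o[:,:,::-1])
go([480,75,0],-12.8)
E
```

```text
time_s: 40.52
ee_pos: [483.8, 92.9, -7.7]
orientation: [-0.002, 0.994, -0.112, 0.0]
contact_force: [0.3, -0.9, -1.0]
gripper_width: 45.1
turn [-0.04  0.   -0.01] shift [ 0.008  0.61  -0.26 ] | ee [483.8  92.9  -7.7] yaw -12.9 j6 0.34 F [ 0.3 -0.9 -1. ] t 40.52 w 45.1
time_s: 41.18
ee_pos: [473.4, 48.4, 141.9]
orientation: [-0.002, 0.994, -0.112, -0.0]
contact_force: [0.6, 0.8, -0.9]
gripper_width: 85.1
turn [-0.04  0.02 -0.01] shift [ 0.038 -0.896  4.713] | ee [473.   48.5 141.3] yaw -12.9 j6 0.26 F [-0.9 -0.2 -0.6] t 41.23 w 84.5
```

View pics/o2.png

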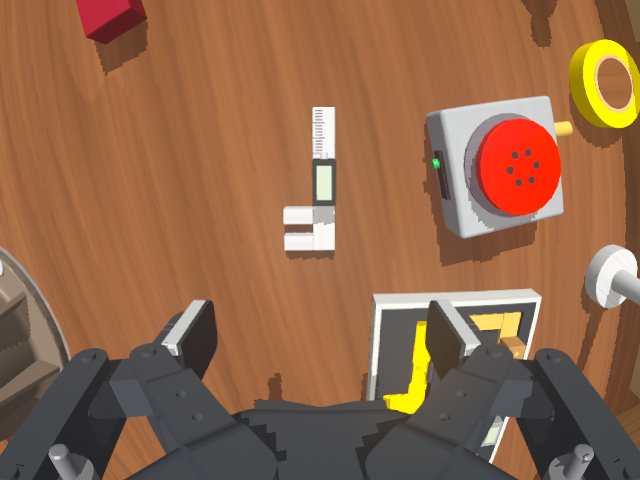

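View pics/o2r.png

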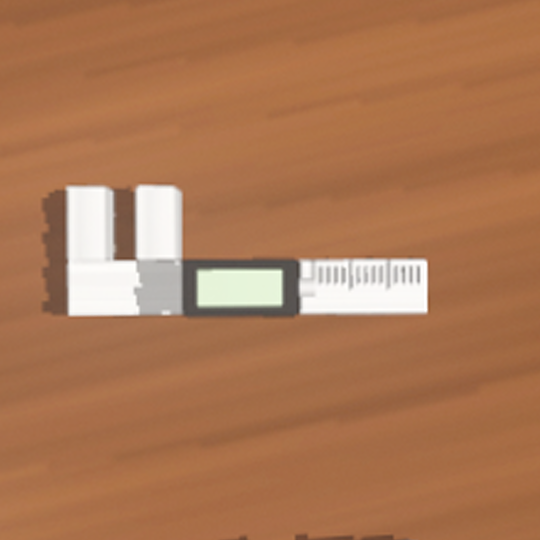

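```bash
python3 - <<'E'
from h import *
w=toworld((-7.33,-5.7,0.2),480,95,77); print(w)
st,im=pickle.load(open("o2.pkl","rb")); o=rect(im,st,480,95,77,90,90,14,3.); hsv=cv2.cvtColor(o,cv2.COLOR_RGB2HSV)
m=(hsv[...,1]<70).astype(np.uint8)*255
p,e=fit(cv2.morphologyEx(m,cv2.MORPH_CLOSE,np.ones((9,9))),SH["caliper"],(-7.3,-5.7,0.),90,90,3.); print(p,e,toworld(p,480,95,77))
go([w[0],w[1],40],-12.8)
E
```

```text
[483.90501814  86.57564642  77.2       ]
[-7.71999141 -5.57042675  0.27025121] 0.05553184802115735 [483.69103687  86.2247981   77.27025121]
turn [-0.04  0.02 -0.01] shift [ 0.076 -1.306  3.381] | ee [473.   48.5 141.3] yaw -12.9 j6 0.26 F [-0.9 -0.2 -0.6] t 41.23 w 84.5
```

```bash
python3 -m pendant '[[0,0,0,0.07,-1.32,1,60],[0,0,0,0.07,-1.32,2,50],[0,0,0,0.07,-1.32,3,45],[0,0,0,0.07,-1.32,3.4,45],[0,0,0,0.07,-1.32,3.4,45],[0,0,0,0.07,-1.32,3.4,45],[0,0,0,0.07,-1.32,3.4,45]]'
python3 - <<'E'
from h import *
st,im=shot("wrist","o3"); go([483.8,86.3,-14],-12.8)
E
```

```text
time_s: 41.82
ee_pos: [483.8, 87.1, 39.6]
orientation: [-0.002, 0.994, -0.112, -0.001]
contact_force: [-0.1, -0.1, -0.2]
gripper_width: 45.4
turn [-0.04  0.01 -0.01] shift [-0.01   0.036  1.804] | ee [484.3  87.1  40.1] yaw -12.9 j6 0.33 F [0.4 0.5 0.2] t 41.87 w 45.1
```

View pics/o3.png

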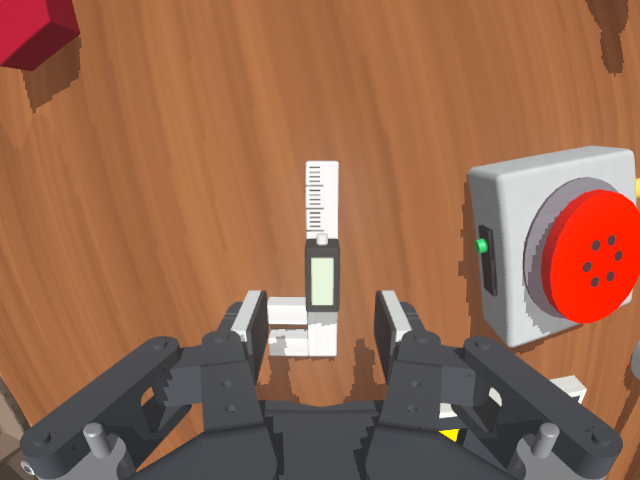

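```bash

python3 -m pendant '[[0,0,0,-0.01,0.03,0.6,45],[0,0,0,-0.01,0.03,1.2,45],[0,0,0,-0.01,0.03,1.8,45],[0,0,0,-0.01,0.03,1.82,45],[0,0,0,-0.01,0.03,1.82,30],[0,0,0,-0.01,0.03,1.82,8],[0,0,0,-0.01,0.03,1.82,8],[0,0,0,-0.01,0.03,1.82,8],[0,0,0,-0.01,0.03,1.82,8]]' 100
python3 - <<'E'
from h import *
go([483.8,86.3,-14],-12.8)
E
python3 -m pendant '[[0,0,0,0,0,-0.5,8],[0,0,0,0,0,-1,8],[0,0,0,0,0,-2,8],[0,0,0,0,0,-2.4,8],[0,0,0,0,0,-2.4,8],[0,0,0,0,0,-2.4,8]]' 120
python3 - <<'E'
from h import *
st,im=shot("wrist","o4"); go([537.5,-118,60],-12.8)
E
```

```text
time_s: 42.62
ee_pos: [484.6, 86.5, -12.9]
orientation: [-0.002, 0.994, -0.112, 0.001]
contact_force: [-1.9, -0.0, 7.1]
gripper_width: 15.0
turn [-0.05 -0.01 -0.01] shift [-0.025  0.013  0.036] | ee [484.6  86.5 -12.9] yaw -12.9 j6 0.33 F [-1.9 -0.   7.1] t 42.62 w 15.0
time_s: 43.12
ee_pos: [485.5, 86.3, 60.5]
orientation: [-0.002, 0.994, -0.112, 0.002]
contact_force: [-0.1, 0.7, -2.3]
gripper_width: 15.2
turn [-0.06 -0.03 -0.01] shift [ 3.229  6.247 -0.036] | ee [484.7  86.3  59.6] yaw -12.9 j6 0.33 F [ 0.9  0.3 -0.7] t 43.17 w 14.7
```

View pics/o4.png

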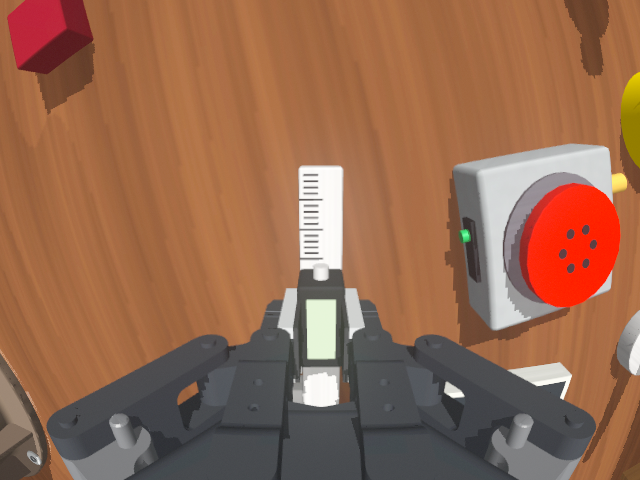

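```bash

python3 -m pendant '[[0,0,0,0.5,1,0,8],[0,0,0,1.1,2.1,0,8],[0,0,0,1.7,3.3,0,8],[0,0,0,2.3,4.5,0,8],[0,0,0,2.9,5.6,0,8],[0,0,0,3.23,6.24,0,8],[0,0,0,3.23,6.24,0.6,8],[0,0,0,3.23,6.24,1,8],[0,0,0,3.23,6.24,1,8],[0,0,0,3.23,6.24,1,8]]' 120
python3 - <<'E'
from h import *
go([537.5,-118,15],-12.8);st,im=shot("wrist","q1"); pickle.dump((st,im),open("q1.pkl","wb"))
im=cv2.imread("pics/q1.png"); cv2.imwrite("pics/q1z.png",cv2.resize(im[130:280,200:440],None,fx=3.3,fy=3.3,interpolation=cv2.INTER_CUBIC))
E
```

```text
time_s: 44.0
ee_pos: [536.4, -117.4, 27.8]
orientation: [-0.003, 0.994, -0.112, -0.0]
contact_force: [-0.5, -0.1, -1.4]
gripper_width: 14.9
turn [-0.06  0.01 -0.01] shift [0.039 0.013 0.427] | ee [ 536.4 -117.4   27.8] yaw -12.9 j6 -0.06 F [-0.5 -0.1 -1.4] t 44.0 w 14.9
```

View pics/q1z.png

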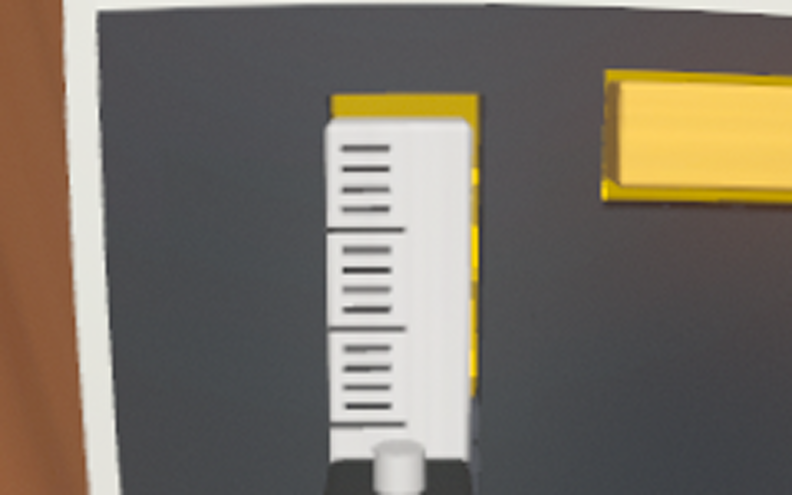

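```bash

python3 -m pendant '[[0,0,0,0.032,-0.02,0.15,8],[0,0,0,0.032,-0.02,0.35,8],[0,0,0,0.032,-0.02,0.4,8],[0,0,0,0.032,-0.02,0.4,8]]' 120
python3 - <<'E'
from h import *
go([537.5,-118,15],-12.8);st,im=shot("wrist","q2"); pickle.dump((st,im),open("q2.pkl","wb"))
im=cv2.imread("pics/q2.png"); cv2.imwrite("pics/q2z.png",cv2.resize(im[130:370,200:440],None,fx=3.3,fy=3.3,interpolation=cv2.INTER_CUBIC)[:600])
E
```

```text
time_s: 44.38
ee_pos: [537.9, -116.6, 16.2]
orientation: [-0.002, 0.994, -0.112, 0.0]
contact_force: [-1.0, -0.9, -1.7]
gripper_width: 15.2
turn [-0.06 -0.   -0.  ] shift [-0.004  0.048  0.038] | ee [ 537.9 -116.6   16.2] yaw -12.8 j6 -0.06 F [-1.  -0.9 -1.7] t 44.38 w 15.2
```

View pics/q2z.png

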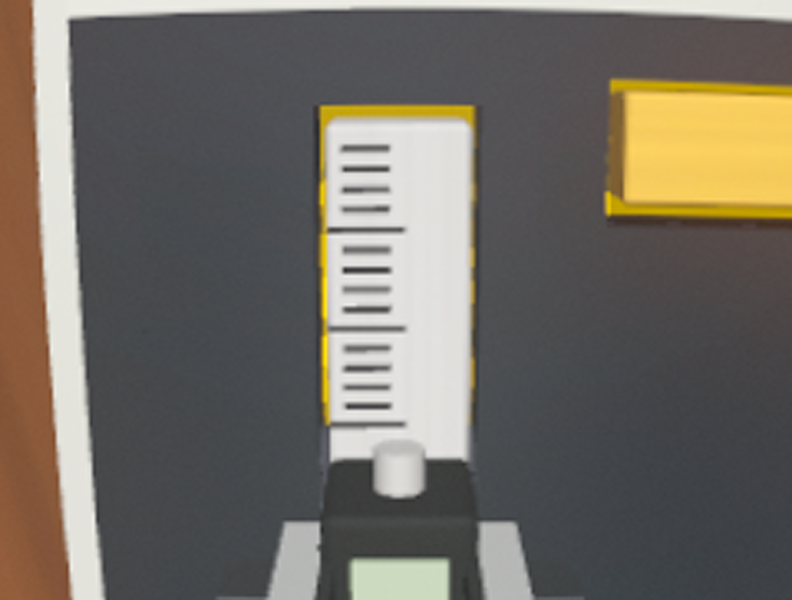

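```bash

python3 -m pendant '[[0,0,0,0,0.017,0.1,8],[0,0,0,0,0.017,0.2,8],[0,0,0,0,0.017,0.3,8],[0,0,0,0,0.017,0.4,8],[0,0,0,0,0.017,0.4,8]]' 120
python3 - <<'E'
from h import *
go([537.5,-118,15],-12.8);st,im=shot("wrist","q3"); pickle.dump((st,im),open("q3.pkl","wb"))
im=cv2.imread("pics/q3.png"); cv2.imwrite("pics/q3z.png",cv2.resize(im[130:370,200:440],None,fx=3.3,fy=3.3,interpolation=cv2.INTER_CUBIC)[:600])
E
```

```text
time_s: 44.85
ee_pos: [537.7, -117.1, 3.8]
orientation: [-0.002, 0.994, -0.112, 0.0]
contact_force: [0.6, -0.3, -2.2]
gripper_width: 15.0
turn [-0.06  0.   -0.01] shift [ 0.002  0.028 -0.373] | ee [ 537.7 -117.1    3.8] yaw -12.8 j6 -0.06 F [ 0.6 -0.3 -2.2] t 44.85 w 15.0
```

View pics/q3z.png

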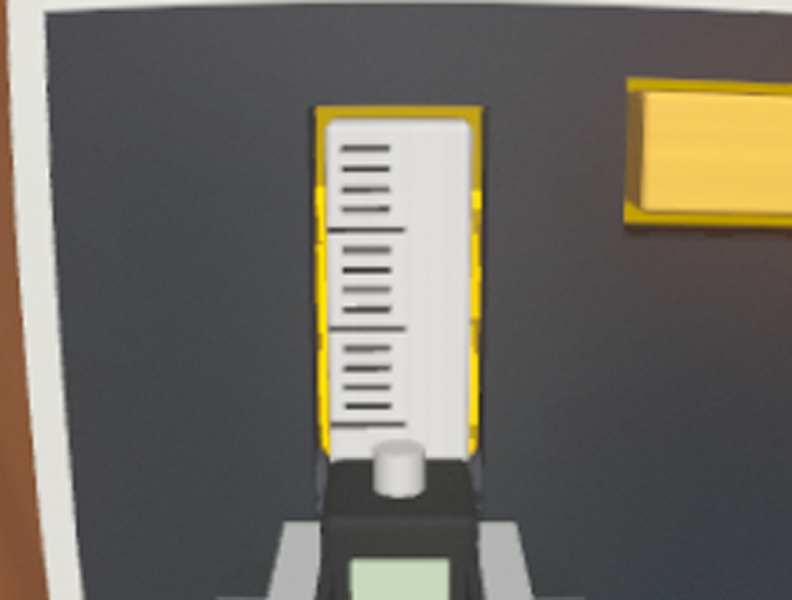

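```bash

python3 -m pendant '[[0,0,0,0,0,0.1,8],[0,0,0,0,0,0.2,8],[0,0,0,0,0,0.25,8],[0,0,0,0,0,0.25,8]]' 120
python3 - <<'E'
from h import *
go([537.5,-118,15],-12.8);st,im=shot("wrist","q4"); pickle.dump((st,im),open("q4.pkl","wb"))
im=cv2.imread("pics/q4.png"); cv2.imwrite("pics/q4z.png",cv2.resize(im[130:370,200:440],None,fx=3.3,fy=3.3,interpolation=cv2.INTER_CUBIC)[:600])
E
```

```text
time_s: 45.23
ee_pos: [537.4, -117.0, -3.9]
orientation: [-0.003, 0.994, -0.112, -0.0]
contact_force: [0.1, -0.5, -2.8]
gripper_width: 14.9
turn [-0.06  0.01 -0.01] shift [ 0.009  0.028 -0.631] | ee [ 537.4 -117.    -3.9] yaw -12.8 j6 -0.06 F [ 0.1 -0.5 -2.8] t 45.23 w 14.9
```

View pics/q4z.png

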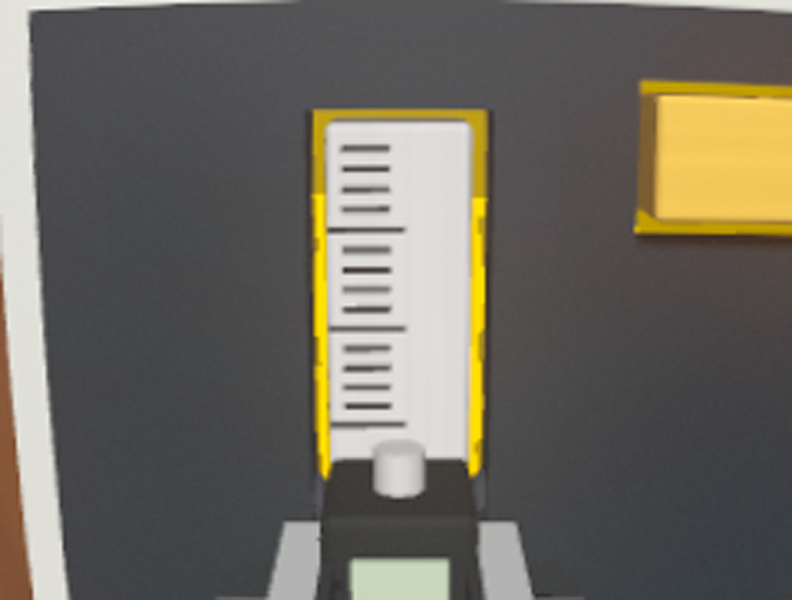

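```bash

python3 -m pendant '[[0,0,0,0,0,0.06,8],[0,0,0,0,0,0.12,8],[0,0,0,0,0,0.15,8],[0,0,0,0,0,0.15,8]]' 120
python3 - <<'E'
from h import *
go([537.5,-118,15],-12.8);st,im=shot("wrist","q5")
im=cv2.imread("pics/q5.png"); cv2.imwrite("pics/q5z.png",cv2.resize(im[130:370,200:440],None,fx=3.3,fy=3.3,interpolation=cv2.INTER_CUBIC)[:600])
E
```

```text
time_s: 45.62
ee_pos: [537.8, -117.1, -5.0]
orientation: [-0.002, 0.994, -0.112, 0.001]
contact_force: [-18.3, 4.5, 76.6]
gripper_width: 15.2
turn [-0.06 -0.01 -0.  ] shift [-0.002  0.028 -0.668] | ee [ 537.8 -117.1   -5. ] yaw -12.8 j6 -0.06 F [-18.3   4.5  76.6] t 45.62 w 15.2
```

View pics/q5z.png

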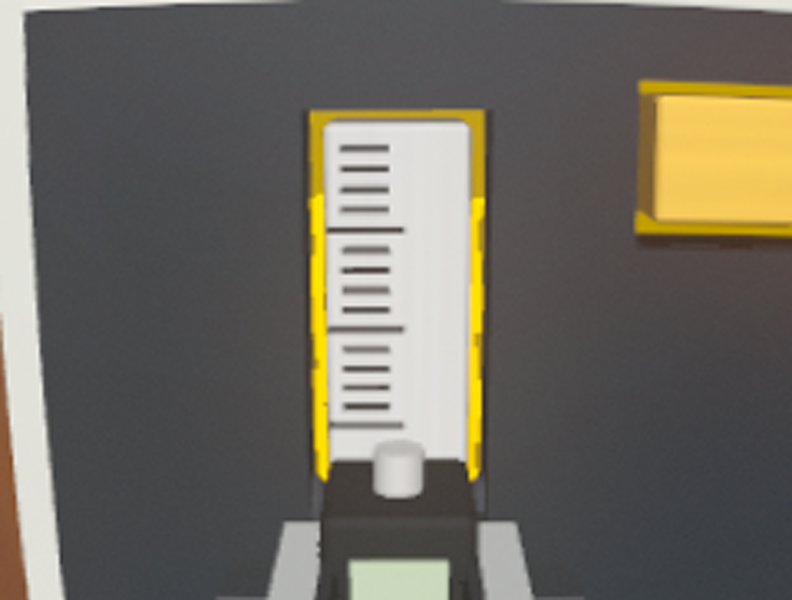

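```bash

python3 -m pendant '[[0,0,0,0,0,-0.02,8],[0,0,0,0,0,-0.02,25],[0,0,0,0,0,-0.02,45],[0,0,0,0,0,-0.02,45],[0,0,0,0,0,-0.8,45],[0,0,0,0,0,-1.6,45],[0,0,0,0,1,-2.4,60],[0,0,0,0,2,-3.2,85],[0,0,0,0,3,-4,85],[0,0,0,0,3,-4,85]]' 40
python3 - <<'E'
from h import *
st,im=shot("wrist","q6"); shot("scene","q6s"); im=cv2.imread("pics/q6s.png"); cv2.imwrite("pics/q6s.png",cv2.resize(im[180:280,220:360],None,fx=5,fy=5,interpolation=cv2.INTER_CUBIC))
im=cv2.imread("pics/q6.png"); cv2.imwrite("pics/q6z.png",cv2.resize(im[20:300,180:420],None,fx=2.1,fy=2.1,interpolation=cv2.INTER_CUBIC)); go([537.5,-118,15],-12.8)
E
```

```text
time_s: 46.5
ee_pos: [519.2, -210.4, 118.4]
orientation: [-0.001, 0.994, -0.113, 0.004]
contact_force: [0.9, -0.9, 1.0]
gripper_width: 85.1
turn [-0.05 -0.03 -0.03] shift [-0.029 -3.008  3.346] | ee [ 517.8 -206.5  115. ] yaw -12.9 j6 -0.22 F [-0.6 -0.6 -0.3] t 46.6 w 84.7
```

View pics/q6.png

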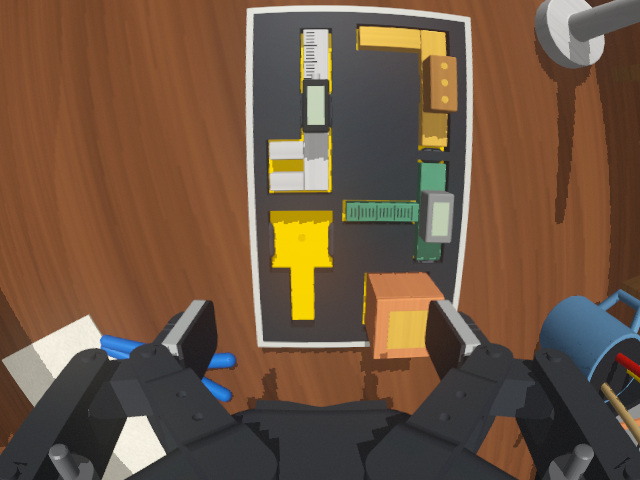

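View pics/q6s.png

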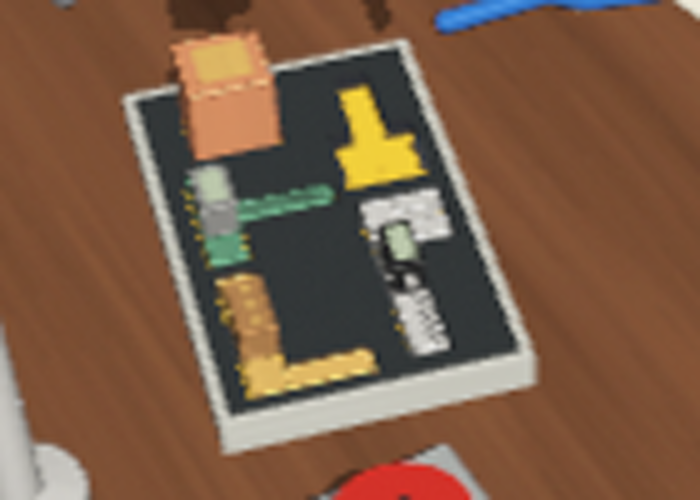

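```bash
python3 - <<'E'
from h import *
go([537.6,-118,30],-12.8)
E
python3 -m pendant '[[0,0,0,0,-1.2,0,60],[0,0,0,0,-2.2,0,20],[0,0,0,0,-3,0,0],[0,0,0,0,-3,0.8,0],[0,0,0,0,-3,1.6,0],[0,0,0,0,-3,2.4,0],[0,0,0,0,-3,2.8,0],[0,0,0,0,-3,2.8,0],[0,0,0,0,-3,2.8,0]]' 40
python3 - <<'E'
from h import *
go([537.6,-118,13],-12.8); st,im=shot("wrist","r1")
E
```

```text
turn [-0.05 -0.03 -0.03] shift [-0.025 -3.011  2.846] | ee [ 517.8 -206.5  115. ] yaw -12.9 j6 -0.22 F [-0.6 -0.6 -0.3] t 46.6 w 84.7
time_s: 47.35
ee_pos: [537.0, -117.3, 30.0]
orientation: [-0.002, 0.994, -0.112, -0.0]
contact_force: [0.8, -0.6, 0.1]
gripper_width: -0.1
turn [-0.06  0.01 -0.02] shift [0.024 0.02  0.567] | ee [ 537.  -117.3   30. ] yaw -12.9 j6 -0.06 F [ 0.8 -0.6  0.1] t 47.35 w -0.1
```

View pics/r1.png

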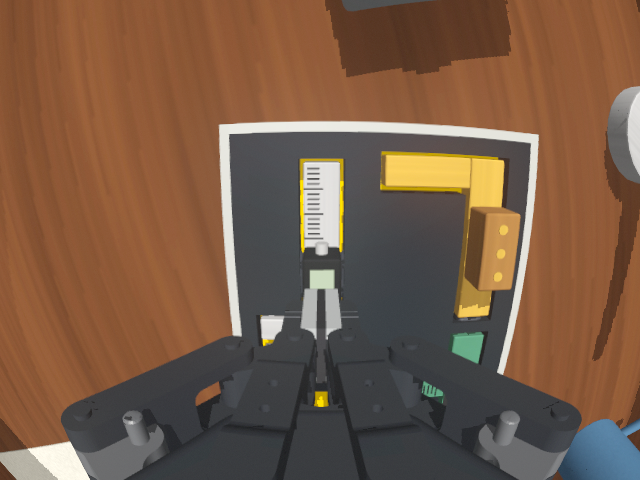

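```bash

python3 -m pendant '[[0,0,0,0,0.03,0.2,0],[0,0,0,0,0.03,0.4,0],[0,0,0,0,0.03,0.5,0],[0,0,0,0,0.03,0.5,0]]'
python3 -m pendant '[[0,0,0,0,0,0.05,0],[0,0,0,0,0,0.1,0],[0,0,0,0,0,0.1,0]]'
python3 -m pendant '[[0,0,0,0,0,0.05,0],[0,0,0,0,0,0.1,0],[0,0,0,0,0,0.1,0]]'
```

```text
time_s: 47.73
ee_pos: [537.4, -118.5, 15.5]
orientation: [-0.002, 0.994, -0.112, 0.0]
contact_force: [-0.6, 0.2, 0.5]
gripper_width: 0.2
time_s: 47.98
ee_pos: [537.4, -118.6, 12.5]
orientation: [-0.002, 0.994, -0.113, 0.0]
contact_force: [0.4, -0.5, -0.7]
gripper_width: 0.2
time_s: 48.23
ee_pos: [538.2, -118.7, 11.3]
orientation: [-0.002, 0.994, -0.113, 0.001]
contact_force: [-8.8, 2.5, 39.4]
gripper_width: -0.1
```

```bash
python3 -m pendant '[[0,0,0,0,0,-0.4,0],[0,0,0,0,0,-0.9,0],[0,0,0,0,0,-1,0],[0,0,0,0,0,-1,0]]'; python3 - <<'E'
from h import *
go([627.2,-119,28],-12.8)
E
```

```text
time_s: 48.57
ee_pos: [538.8, -119.0, 42.2]
orientation: [-0.002, 0.994, -0.113, 0.002]
contact_force: [0.2, -0.3, -0.3]
gripper_width: 0.2
turn [-0.05 -0.05 -0.03] shift [ 2.87  -0.658  0.487] | ee [ 538.8 -119.    42.2] yaw -12.9 j6 -0.06 F [ 0.2 -0.3 -0.3] t 48.57 w 0.2
```

```bash
python3 -m pendant '[[0,0,0,1,-0.3,0,0],[0,0,0,2,-0.5,0,0],[0,0,0,2.87,-0.66,0,0],[0,0,0,2.87,-0.66,0,0],[0,0,0,2.87,-0.66,0.5,0],[0,0,0,2.87,-0.66,0.8,0],[0,0,0,2.87,-0.66,0.9,0],[0,0,0,2.87,-0.66,0.9,0]]'; python3 -m pendant '[[0,0,0,0,0,0.05,0],[0,0,0,0,0,0.1,0],[0,0,0,0,0,0.1,0]]'
```

```text
time_s: 49.23
ee_pos: [625.9, -118.7, 14.1]
orientation: [-0.002, 0.994, -0.113, 0.001]
contact_force: [-0.2, -0.4, -0.1]
gripper_width: 0.0
time_s: 49.48
ee_pos: [626.0, -118.8, 11.6]
orientation: [-0.002, 0.994, -0.113, 0.001]
contact_force: [1.1, 0.6, 0.7]
gripper_width: 0.3
```

```bash
python3 -m pendant '[[0,0,0,0,0,0.05,0],[0,0,0,0,0,0.07,0],[0,0,0,0,0,0.07,0]]'
```

```text
time_s: 49.73
ee_pos: [626.4, -118.9, 11.4]
orientation: [-0.002, 0.994, -0.113, 0.002]
contact_force: [-6.6, 1.5, 25.4]
gripper_width: -0.1
```

Same height (11.4). Now the depth gauge.

```bash
python3 -m pendant '[[0,0,0,0,0,-0.4,0],[0,0,0,0,0,-0.9,0],[0,0,0,0,0,-1,0],[0,0,0,0,0,-1,0]]'; python3 - <<'E'
from h import *
go([606.6,-211.5,28],-12.8)
E
```

```text
time_s: 50.07
ee_pos: [627.3, -119.3, 42.9]
orientation: [-0.002, 0.994, -0.113, 0.003]
contact_force: [1.1, -0.6, -0.2]
gripper_width: 0.6
turn [-0.05 -0.07 -0.03] shift [0.013 3.153 0.481] | ee [ 627.3 -119.3   42.9] yaw -12.9 j6 -0.02 F [ 1.1 -0.6 -0.2] t 50.07 w 0.6
```

```bash
python3 -m pendant '[[0,0,0,0,1,0,0],[0,0,0,0,2,0,0],[0,0,0,0,3.15,0,0],[0,0,0,0,3.15,0,0],[0,0,0,0,3.15,0.5,0],[0,0,0,0,3.15,0.8,0],[0,0,0,0,3.15,0.98,0],[0,0,0,0,3.15,0.98,0]]'; python3 -m pendant '[[0,0,0,0,0,0.05,0],[0,0,0,0,0,0.07,0],[0,0,0,0,0,0.07,0]]'
```

```text
time_s: 50.73
ee_pos: [606.0, -210.9, 12.1]
orientation: [-0.002, 0.994, -0.112, 0.003]
contact_force: [0.6, -0.2, 0.2]
gripper_width: -0.1
time_s: 50.98
ee_pos: [606.5, -210.7, 11.4]
orientation: [-0.002, 0.994, -0.112, 0.003]
contact_force: [-7.0, -0.9, 27.2]
gripper_width: -0.1
```

```bash
python3 -m pendant '[[0,0,0,0,0,-0.7,0],[0,0,0,0,0,-1.4,0],[0,0,0,0,0,-1.8,0],[0,0,0,0,0,-1.8,0]]'; python3 - <<'E'
from h import *
go([566.8,-280,38],-12.8)
E
```

```text
time_s: 51.32
ee_pos: [607.7, -211.1, 67.8]
orientation: [-0.001, 0.994, -0.112, 0.005]
contact_force: [2.0, -0.2, -0.2]
gripper_width: 0.2
turn [-0.04 -0.11 -0.01] shift [-0.829  2.547  0.975] | ee [ 607.7 -211.1   67.8] yaw -12.8 j6 -0.17 F [ 2.  -0.2 -0.2] t 51.32 w 0.2
```

```bash
python3 -m pendant '[[0,0,0,-0.4,1,0,0],[0,0,0,-0.83,2,0,0],[0,0,0,-0.83,2.55,0,0],[0,0,0,-0.83,2.55,0,0],[0,0,0,-0.83,2.55,0.5,0],[0,0,0,-0.83,2.55,0.9,0],[0,0,0,-0.83,2.55,0.98,0],[0,0,0,-0.83,2.55,0.98,0]]'; python3 -m pendant '[[0,0,0,0,0,0.05,0],[0,0,0,0,0,0.1,0],[0,0,0,0,0,0.1,0]]'
```

```text
time_s: 51.98
ee_pos: [566.2, -279.0, 36.3]
orientation: [-0.002, 0.994, -0.111, 0.004]
contact_force: [-0.2, 0.7, -0.9]
gripper_width: -0.1
time_s: 52.23
ee_pos: [566.7, -278.8, 35.3]
orientation: [-0.002, 0.994, -0.111, 0.004]
contact_force: [-9.0, 1.8, 35.4]
gripper_width: 0.1
```

```bash
python3 -m pendant '[[0,0,0,0,0,-0.7,0],[0,0,0,0,0,-1.4,0],[0,0,0,0,0.5,-2.4,20],[0,0,0,0,1,-3.4,40],[0,0,0,0,1,-4.4,60],[0,0,0,0,1,-5,60],[0,0,0,0,1,-5,60],[0,0,0,0,1,-5,60]]'; python3 - <<'E'
from h import *
shot("wrist","s1"); shot("scene","s1s"); go([566.8,-280,38],-12.8)
E
```

```text
time_s: 52.9
ee_pos: [559.5, -308.3, 186.0]
orientation: [-0.001, 0.994, -0.111, 0.005]
contact_force: [-0.8, 0.3, -1.4]
gripper_width: 59.9
turn [-0.05 -0.07  0.02] shift [ 0.036 -0.94   4.877] | ee [ 558.5 -307.7  184.2] yaw -12.7 j6 -0.34 F [0.  0.5 0.1] t 53.0 w 60.0
```

View pics/s1.png

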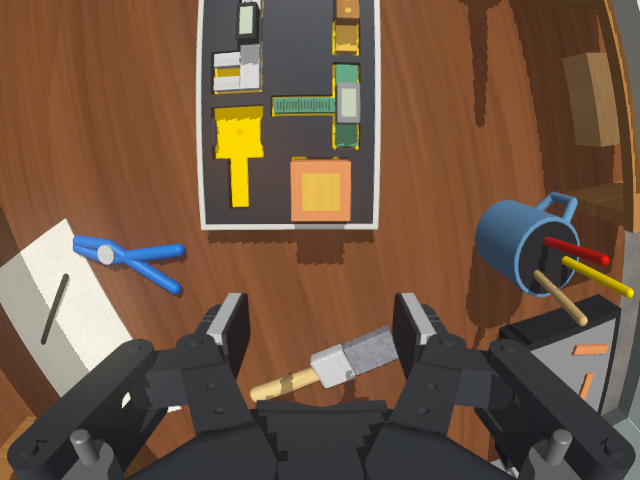

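View pics/s1s.png

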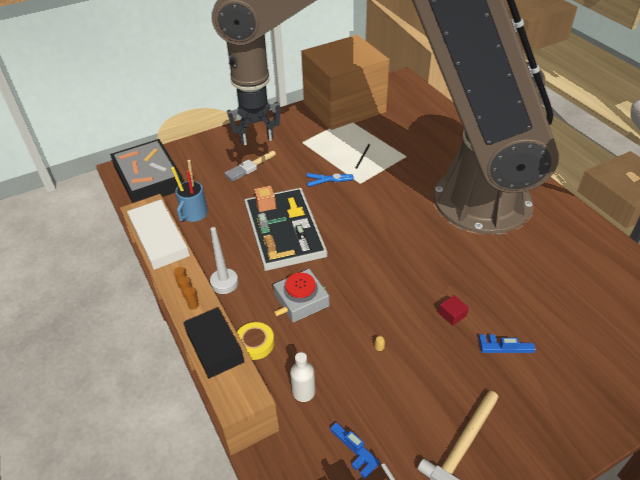

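The cup and all three gauges sit in their cutouts, the robot touches nothing, and the other things on the bench look unmoved. I'm handing in.

```bash
python3 -c "
from rig import *
print(sign_off())"
```

```text
the job is handed in; nothing more can be done
None
```

The kit is put away and handed in at about 53 s. I pressed the copper cup, mouth down, onto the red pad until it hit its stop and held it there about 1.3 s. Then I pressed the cup, try square, depth gauge and caliper into their cutouts. No thickness gauge was on the bench, so its cutout is still empty.

- **Last checks:** I pressed on each part with closed fingers. All three gauge blocks stopped hard at the same tool height (11.3–11.4 mm). The cup stopped 24 mm higher, which matches its seated height. The final pictures show the four parts level with the foam. The ring box, pliers, brush, glue, dapping punch and blue look-alikes appear where they were, though I judged that by eye.
- **First cup grasp:** this landed on the cup's top with about 24 N. The finger ends stood roughly 32–35 mm behind the reported TCP, not at it. The cup did not move, and I corrected the depth for every later grasp.
- **First caliper press:** the caliper drooped and slid in the grip, probably from the grip slackening. I set it down flat on free bench, gripped it again and seated it.
- **Forces:** the highest reading I saw was about 77 N at the wrist, when the caliper reached the cutout floor (limit 120 N).
- **Slot positions:** the camera fit and the floor marks disagreed by 1–2 mm, so I aligned each part by eye over its cutout.

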